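# Weigh the sample tins, pack the carrying case and latch it

## Robot

A 7-joint arm with a two-finger parallel gripper is mounted at the origin on the work surface. World frame = base frame: x ahead of the robot, y to its left, z up, the work surface at z = 0. Lengths are in mm, angles in degrees, forces in N, time in s.
With the tool pointing down it reaches from about 350 to 900 mm from the base axis. Payload 19.9 kg.
Tool frame: the origin (TCP) lies at the very end of the fingers, on their centre line; the grasp point (between the pads) lies 19 mm behind it; x points along the fingers, y is the direction in which the jaws open and shut, and the axes are right-handed (so a half turn about x gives the same grasp; the last joint's range is limited). The gripper opens to 94 mm and grips with 3 to 60 N. Pads are 16 mm wide; open, the fingers measure 119 mm over their backs; the gripper's body (75 mm by 177 mm) begins 78 mm behind the grasp point.
Start: joints at [61.793, 23.915, -0.59, 92.452, 0.269, 63.638, -3.037], TCP at [272.294, -562.543, 205.425] pointing down, gripper open.
Joint ranges: [-161.28, 161.28], [-22.2, 115.67], [-73.04, 71.86], [3.21, 147.25], [-68.34, 248.33], [10.77, 114.83], [-161.83, 161.83]. Speed limits (degrees/s): [108.29, 108.29, 136.94, 136.94, 172.46, 172.46, 172.46].

## Interface

Orientations are given as [roll, pitch, yaw] about the fixed x, y, z axes, in that order (R = Rz(yaw) Ry(pitch) Rx(roll)).
In Python, from workcell import telemetry, read_camera, camera_model, ticket, models gives the robot as it stands.
- The arm moves only by the tool jog_arm, never from a script. Its argument "steps" is a list that holds one entry, the list of rows, each a list of 7 numbers: the closure, from -1 (fully open) to 1 (shut), then the shift along the tool's x, y, z in m, then the turn, a rotation vector about the tool's x, y, z in rad. A call has exactly 5 rows; each row is the pose to reach, as a shift and turn from the pose commanded when the call began, along the tool's axes at that moment; what a row does not reach only later rows make up. A row lasts 1/12 s, in which the tool goes at most 41.7 mm and 7.16 degrees, less where a joint would pass 70% of its speed; a pose out of reach is approached as far as the arm can. A call with a gripper value outside its range is refused whole. The fingers move at their own pace and stop on an object; "grip_force" is the grip in N (left out, the last holds). Time passes only in rows, so rows that repeat a pose let the fingers close, or fill a call up. It gives the time, the measured TCP pose, the force and the opening at its end, in the units of the state.
- telemetry.read_state(): the state, without advancing time (a new reading comes with each control period).
- read_camera(name): name is "scene" or "side" or "wrist"; returns the picture (480x640x3 uint8, red, green, blue); there is no depth.
- camera_model(name): a dict with "camera_matrix" (3x3 intrinsics, pixels), "position" and "rotation" of the camera in the world; the wrist camera has in their place "tool_from_camera" (4x4, takes a point from camera to tool coordinates, whose origin is the TCP and whose axes are the tool frame's). Camera axes: x right, y up, looking along -z (the intrinsics and any distortion apply to the point x, -y, -z); pixel columns grow to the right and rows downward; lengths in mm; the calibration is good to about 2 mm. The wrist camera is an equidistant fisheye: a pixel r from the principal point sees the ray r / f radians off the axis. A picture is of the moment at which its call begins: read the wrist's pose just before it. camera_model takes no time and is no camera call.
- ticket.close_job(): hands the job in, once; it reports no verdict.
Trained networks look in the newest picture that a camera, given by its name, has taken for a name from the list of things; names that differ only in an ending like _2 or _b are one class to them, and where a whole thing is asked for, a point or a joint stands for the part that bears it (a point fixed in the world has none). Each returns a list of dicts, best first, with "conf" (0 to 1); they miss things now and then, are a little off and sometimes report something else, mostly with a low value. They report only what shows in the picture. A call takes as long as a camera call. They do not tell look-alikes from the thing itself.
- models.cut_out(camera, thing): "region" (480x640 bool, what is visible of it) and "uv" ([column, row] in pixels, amid what is visible of it).
- models.tip_of(camera, thing): "uv" ([column, row] in pixels: a listed point, or the origin of a listed thing).
The state is a dict: "clock": time; "joint_positions": joint angles; "qvel": joint speeds; "tau": joint torques, N m; "tool_pos": TCP position; "eef_rot": TCP orientation; "wrist_force": force on the tool from outside, world axes, zero at the start; "moment": the same for the moment, N m; "opening": opening from 0.0 (shut) to 1.0 (fully open).
Only numpy, scipy, OpenCV 4.12 (cv2) and the standard library are available. Lean on these libraries where they do the work, as an engineer would, in place of code of your own. Each camera call takes 0.05 s, during which the arm holds its last target. There are 200 camera calls.

## Task

Weigh the aluminium sample tins for dispatch: set all of them side by side on the pan of the beam balance, slide the counterpoise until the beam rests level by itself with its tip at the black mark, and let go. Then put the tins into the carrying case, shut the lid, hook the loop of the draw latch over the keeper on the lid and press the lever down flat so that the case is locked. Do not knock over the glass beaker or the bottle.

Things in the scene. Friction and masses are not known exactly. Their poses are not given: they have to be found in the camera images.
- tin0_mid (a point): Sample tin: a closed aluminium cylinder, 48 mm across, 36 mm high, 110 to 200 g, with a steel lid band and a paper disc on its top. The point is its centre, half-way up (18 mm above its underside); its z axis is the tin's axis. Two or three of the four tins are present; an absent one gives None. It starts standing on the bench.
- tin1_mid (a point): Sample tin: a closed aluminium cylinder, 48 mm across, 36 mm high, 110 to 200 g, with a steel lid band and a paper disc on its top. The point is its centre, half-way up (18 mm above its underside); its z axis is the tin's axis. Two or three of the four tins are present; an absent one gives None. It starts standing on the bench.
- tin2_mid (a point): Sample tin: a closed aluminium cylinder, 48 mm across, 36 mm high, 110 to 200 g, with a steel lid band and a paper disc on its top. The point is its centre, half-way up (18 mm above its underside); its z axis is the tin's axis. Two or three of the four tins are present; an absent one gives None. It starts standing on the bench.
- tin3_mid (a point): Sample tin: a closed aluminium cylinder, 48 mm across, 36 mm high, 110 to 200 g, with a steel lid band and a paper disc on its top. The point is its centre, half-way up (18 mm above its underside); its z axis is the tin's axis. Two or three of the four tins are present; an absent one gives None. It starts standing on the bench.
- pan (a point): Balance pan: a shallow steel tray, 190 mm long (its x) by 100 mm (its y) outside, rim 7 mm high and 3 mm thick. The point is the middle of its floor, about 81 mm above the bench; z is up, y points along the beam, away from the counterpoise arm. It is fixed to the beam and tilts with it. The pan's middle is 85 mm from the beam's pivot.
- beam (a joint): Beam hinge of the balance, rad: 0 is level, positive when the counterpoise arm hangs down (counterpoise too far out), negative when the pan hangs down; stops at -0.10 and 0.10. A soft spring centres it: between the stops it turns about 0.006 rad for each mm that the counterpoise is moved and comes to rest within about 1 s. With the pan empty it is level with the counterpoise at about 3 mm.
- counterpoise (a joint): Position of the counterpoise along the beam's arm, m: 0 at its inner end (35 mm from the pivot), growing outwards to 0.14. It stays where it is left; sliding it takes about 1.5 N. It weighs 0.45 kg.
- counterpoise_grip (a point): Grip of the counterpoise: an upright dark steel tab on top of the dark sliding block, 16 mm thick along the beam, 22 mm across it, standing 30 mm above the block. The point is the middle of the tab (13 mm below its top), about 106 mm above the bench. Its y axis points along the beam towards the pan, so outwards is -y.
- beam_tip (a point): Tip of the beam's arm, 200 mm from the pivot on the far side from the pan; level when at the height of the black mark on the upright post beside it, 72 mm above the bench.
- case_in (a point): Middle of the inside floor of the carrying case (5 mm above the bench). The open aluminium box is 110 mm (x) by 200 mm (y) inside, its walls 5 mm thick and 58 mm high over the bench; it is fixed to the bench. Its -x side looks towards the robot and has a grey block, 95 mm long, 110 mm wide and 48 mm high, that carries the latch. z is up.
- lid (a joint): Lid of the case, rad: 0 shut, about 1.7 as it starts, just past upright. Hinged along the case's far (+x) side; below about 1.5 it sinks shut by itself in about 2 to 3 s (damped).
- lid_hinge (a point): Middle of the lid's hinge line, 58 mm above the bench. The lid is a plate 120 mm deep from here, 210 mm wide and 8 mm thick; when shut its top is 66 mm above the bench.
- keeper (a point): Keeper on the lid: a steel horn, 16 mm wide, 6 mm thick and 16 mm tall, standing on the lid near its front edge and leaning away from the latch (to the lid's +x). The point lies behind the horn (+x side), where the centre of the loop's bar comes to lie when latched, 5 mm above the lid's top face; the horn's tip is 10 mm higher than this point. With the lid shut its axes are those of the case.
- latch_pivot (a point): Hinge axis of the latch lever, on the case's front block, 66 mm above the bench. It runs along the case's y; z up, x towards the lid.
- lever (a joint): Latch lever, rad: 0 is flat and locked (the handle lies along the block, pointing away from the lid, to the case's -x), about 1.57 upright, up to 2.3 leaning over the lid. It starts at 1.55 to 1.75. Friction (0.2 N m) holds it where it is left. With the loop hooked it takes up to about 10 N at the tip to press it flat and it then stays (past centre).
- lever_tip (a point): Tip of the lever's steel handle, 62 mm from the lever's hinge axis; the handle is 24 mm wide (34 mm at the tip) and 6 to 8 mm thick.
- loop_pivot (a point): Axis on which the wire loop hangs in the lever, 24 mm from the lever's hinge axis (28 degrees below the handle's line when the lever is flat).
- bar (a point): Middle of the loop's cross bar (8 mm thick, 36 mm long along the case's y), 72 mm from the loop's axis; a stiff spring lets it stretch by up to 6 mm.
- tab (a point): Finger tab on the loop, a flat steel tongue that points outwards from the bar: 30 mm long, 16 mm wide (along the case's y) and 8 mm thick. The point is on its middle line 22 mm beyond the bar, 94 mm from the loop's axis. The loop turns freely and falls by its own weight; it starts laid back over the lever's block, pointing to the case's -x and slightly up, and goes over the top to reach the keeper. Pinched across its width, it can turn between the fingers.
- beaker: Bystander: glass beaker, 64 mm across and 80 mm high, to be left standing. Origin at the centre of its underside.
- bottle: Bystander: white reagent bottle with a green cap, 72 mm across and 150 mm high, to be left standing. Origin at the centre of its underside.
Mind the look-alikes: they are no part of the job. Leave any blue look-alike of the part that bears tin2_mid alone.

How it is judged:
By the outcome, as a careful person would: the job done as asked, in the order asked, and still so for the second after the job is handed in, with the robot touching nothing.
Of tin0, tin1, tin2, tin3 only 2 to 3 are there at a start; the rules pass over those that are not, and their reading is None.
At some moment in a run one of tin0, tin1, tin2, tin3 may be knocked a few centimetres aside while the robot is not near it.
Once in a run the grip may slacken for a moment while it holds something.
It also fails if it takes over 210 s, if anything falls off the work surface, if the arm or the gripper's body presses on something with over 40 N, if the wrist force passes 120 N, or if a joint passes its speed limit or range.

## Working session

There is one attempt and no reset: what is moved stays moved. The work goes in short steps, Python scripts to look and compute and a tool call to move; the robot and the scene stay as the last step left them, time stands still between calls to the robot, and variables do not carry over. Pictures are saved under pics/ and viewed, about 12 in all and at most 16, crops included, and the job is handed in when it is done.

Besides the shell and the picture viewer there is one more tool, called after "Emit:" by a JSON object that holds its "method" and its "body". jog_arm: Moves the arm, as the interface text tells. Its arguments: {"type":"object","properties":{"steps":{"type":"array","items":{"type":"array","items":{"type":"array","items":{"type":"number"}}}},"grip_force":{"type":"number"}},"required":["steps"]}

```bash
ls; mkdir -p pics; python3 - <<'E'
from workcell import telemetry, read_camera, camera_model
import cv2
print(telemetry.read_state())
for n in("scene","side","wrist"):
    print(n,camera_model(n))
a=[read_camera(n) for n in("scene","side","wrist")]
for n,i in zip(("scene","side","wrist"),a): cv2.imwrite(f"pics/{n}0.png",i[:,:,::-1])
E
```

```text
pics
{'clock': 0.0, 'joint_positions': array([61.79394052, 23.94817667, -0.59043819, 92.48660042,  0.2679402 ,
       63.63869119, -3.03627322]), 'qvel': array([ 0.11902941, -0.1074012 ,  0.08749611, -0.02256719, -0.00051493,
       -0.10031215,  0.14918253]), 'tau': array([ 4.43475119e-04, -8.51250243e+01,  6.39621858e-01, -4.25990689e+01,
       -4.87635552e-02,  1.86016172e-02,  1.02596480e-04]), 'tool_pos': array([ 272.1205563 , -562.21250991,  204.81588456]), 'eef_rot': array([-86.75216012,  89.92790899, 119.07651446]), 'wrist_force': array([ 0.04999614, -0.20251551,  1.2202805 ]), 'moment': array([0.03550265, 0.03247939, 0.02982837]), 'opening': 1.00147242681319}
scene {'camera_matrix': array([[514.66230078,   0.        , 318.66105064],
       [  0.        , 514.66230078, 237.1823261 ],
       [  0.        ,   0.        ,   1.        ]]), 'position': array([1334.89036687, -515.98554978, 1090.80793593]), 'rotation': array([43.25944176, -0.31304347, 56.93311088])}
side {'camera_matrix': array([[587.27380045,   0.        , 322.20287463],
       [  0.        , 587.27380045, 244.87193244],
       [  0.        ,   0.        ,   1.        ]]), 'position': array([ -31.02028198,  589.04279992, 1104.01073998]), 'rotation': array([  38.80644105,    0.47700582, -134.71560984])}
wrist {'camera_matrix': array([[371.64829954,   0.        , 324.49942865],
       [  0.        , 371.64829954, 241.19515301],
       [  0.        ,   0.        ,   1.        ]]), 'tool_from_camera': array([[ 1.28666440e-03,  2.71048377e-01, -9.62564866e-01,
        -1.80602731e+02],
       [ 9.99999169e-01, -4.30773557e-04,  1.21540158e-03,
        -7.53365566e-01],
       [-8.52148652e-05, -9.62565630e-01, -2.71048706e-01,
        -7.80188064e+01],
       [ 0.00000000e+00,  0.00000000e+00,  0.00000000e+00,
         1.00000000e+00]])}
```

View pics/scene0.png

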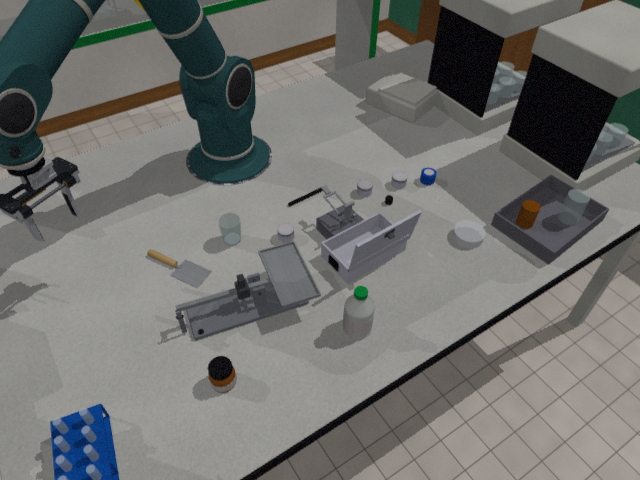

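View pics/side0.png

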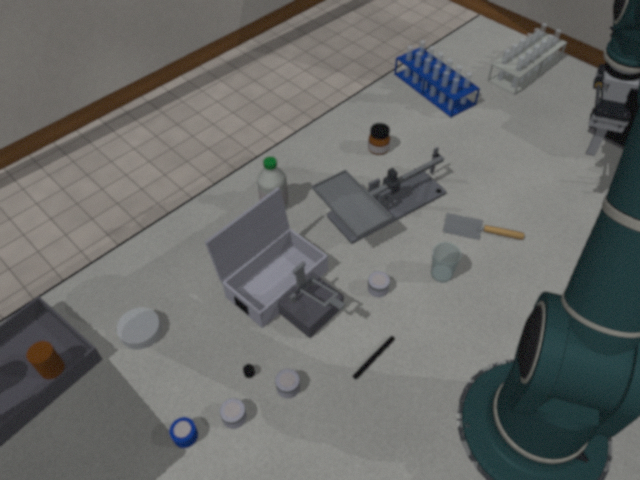

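```bash
cat > lib.py <<'E'
import numpy as np, cv2
from scipy.spatial.transform import Rotation as Rn
from scipy.optimize import least_squares
from workcell import telemetry, read_camera, camera_model, models
np.set_printoptions(precision=1,suppress=True)
def eul(e): return Rn.from_euler('xyz',e,degrees=True).as_matrix()
def tool(s=None):
    s=s or telemetry.read_state(); return np.array(s['tool_pos']),eul(s['eef_rot'])
def ray(cam,uv,tp=None):
    m=camera_model(cam);K=m['camera_matrix'];x=(uv[0]-K[0,2])/K[0,0];y=(uv[1]-K[1,2])/K[1,1]
    if cam!='wrist':
        d=np.array([x,-y,-1.]);p=np.array(m['position']);R=eul(m['rotation'])
    else:
        r=np.hypot(x,y)+1e-12;d=np.array([x/r*np.sin(r),-y/r*np.sin(r),-np.cos(r)])
        t,RT=tp;T=m['tool_from_camera'];p=t+RT@T[:3,3];R=RT@T[:3,:3]
    d=R@d;return p,d/np.linalg.norm(d)
def onz(cam,uv,z,tp=None):
    p,d=ray(cam,uv,tp);return p+d*(z-p[2])/d[2]
def proj(cam,P,tp=None):
    m=camera_model(cam);K=m['camera_matrix']
    if cam!='wrist': p=np.array(m['position']);R=eul(m['rotation'])
    else:
        t,RT=tp;T=m['tool_from_camera'];p=t+RT@T[:3,3];R=RT@T[:3,:3]
    c=R.T@(np.array(P)-p);c=np.array([c[0],-c[1],-c[2]])
    if cam!='wrist': q=c[:2]/c[2]
    else: h=np.hypot(c[0],c[1]);q=c[:2]/h*np.arctan2(h,c[2])
    return np.array([K[0,0]*q[0]+K[0,2],K[1,1]*q[1]+K[1,2]])
def tri(rays):
    A=0;b=0
    for p,d in rays:
        M=np.eye(3)-np.outer(d,d);A=A+M;b=b+M@p
    P=np.linalg.solve(A,b);return P,np.mean([np.linalg.norm((np.eye(3)-np.outer(d,d))@(P-p)) for p,d in rays])
def delta(P,R,s=None):
    "shift (m) and rotvec (rad) in present tool axes to reach TCP P, rotation R"
    t,RT=tool(s);return RT.T@(np.array(P)-t)/1000,Rn.from_matrix(RT.T@R).as_rotvec()
def tips(names,cams=('scene','side'),n=1):
    out={}
    for c in cams: read_camera(c)
    for k in names:
        out[k]={c:[(np.array(h['uv']),round(float(h['conf']),2)) for h in models.tip_of(c,k)[:n]] for c in cams}
    return out
E
python3 - <<'E'
from lib import *
N=['pan','counterpoise_grip','beam_tip','case_in','lid_hinge','keeper','latch_pivot','lever_tip','loop_pivot','bar','tab','beaker','bottle']
o=tips(N)
for k,v in o.items():
    if v['scene'] and v['side']: print(k,tri([ray(c,v[c][0][0]) for c in v]),[(c,v[c][0]) for c in v])
    else: print(k,v)
for i in [0]:
    for c in('scene','side'): 
        for h in models.tip_of(c,'tin0_mid'): print(c,np.array(h['uv']),h['conf'],onz(c,h['uv'],18))
E
```

```text
pan (array([ 605.5, -128.7,   72.7]), np.float64(0.20325271179748483)) [('scene', (array([287.6, 276. ]), 0.75)), ('side', (array([351.9, 203. ]), 0.84))]
counterpoise_grip (array([ 583.1, -242.2,  108.3]), np.float64(1.8911869844546374)) [('scene', (array([241.2, 280.3]), 0.83)), ('side', (array([390.7, 173.4]), 0.79))]
beam_tip (array([ 547.5, -405.7,   64.1]), np.float64(2.8902350495505704)) [('scene', (array([175.2, 310.7]), 0.74)), ('side', (array([441.5, 161.1]), 0.57))]
case_in (array([591.7, 122.6,   8.3]), np.float64(2.667965248708381)) [('scene', (array([361.5, 249.5]), 0.92)), ('side', (array([278.2, 283. ]), 0.92))]
lid_hinge (array([655.8, 126.9,  53.5]), np.float64(0.32307870065138256)) [('scene', (array([378.9, 252.6]), 0.96)), ('side', (array([257.5, 256.1]), 0.67))]
keeper (array([684.9, 125. , 144.9]), np.float64(0.45018356818630567)) [('scene', (array([388.9, 236.2]), 0.9)), ('side', (array([245.8, 222.3]), 0.73))]
latch_pivot (array([513.1, 117.3,  65. ]), np.float64(4.804819255364511)) [('scene', (array([344.1, 219.4]), 0.57)), ('side', (array([301.8, 287.7]), 0.
[... 454 characters left out ...]
7. ]), 0.63))]
tab (array([413.9, 115.6, 108.4]), np.float64(4.358704038486157)) [('scene', (array([324.6, 188.4]), 0.42)), ('side', (array([335.8, 303.7]), 0.74))]
beaker (array([ 347.3, -163.8,   -8.7]), np.float64(0.29896029476412056)) [('scene', (array([233. , 240.6]), 0.82)), ('side', (array([441.9, 276.5]), 0.69))]
bottle (array([783.8, -39. ,   2.3]), np.float64(2.407068967054805)) [('scene', (array([354.9, 325.2]), 0.77)), ('side', (array([275.1, 204. ]), 0.87))]
scene [286.4 232.7] 0.62 [426.8 -28.8  18. ]
scene [174.4 307.7] 0.56 [ 499.8 -400.9   18. ]
scene [402.2 179.3] 0.54 [423.5 403.9  18. ]
side [379.9 288.9] 0.9 [414.8 -21.2  18. ]
side [256.2 253.6] 0.73 [687.1 108.8  18. ]
```

View pics/wrist0.png

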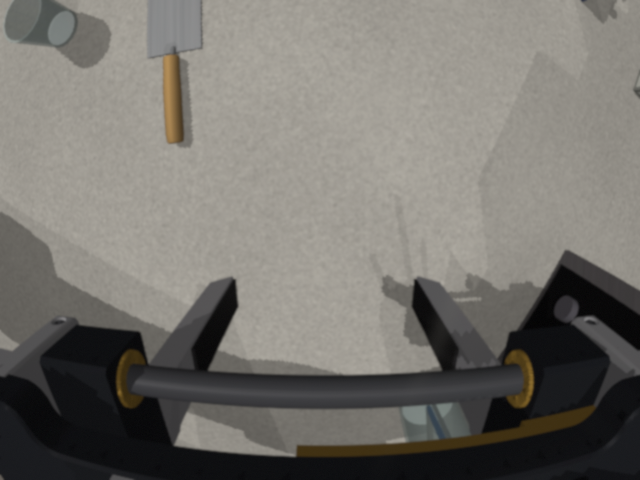

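```bash
python3 - <<'E'
from lib import *
s=cv2.imread('pics/scene0.png');d=cv2.imread('pics/side0.png')
a=cv2.resize(s[150:260,270:450],None,fx=4,fy=4,interpolation=cv2.INTER_CUBIC)[:300,:800]
a=cv2.resize(s[165:245,270:450],(720,320),interpolation=cv2.INTER_CUBIC)
b=cv2.resize(d[350:450,160:340],(504,280),interpolation=cv2.INTER_CUBIC)
c=np.zeros((600,720,3),np.uint8);c[:320]=a;c[320:,:504]=b
cv2.imwrite('pics/crop1.png',c)
t,R=tool();print(R)
for k in('tin0_mid','tin1_mid','tin2_mid','tin3_mid'):
    for cam in('scene','side'):
        print(k,cam,[(np.array(h['uv']),round(float(h['conf']),2),int(h['region'].sum()),onz(cam,h['uv'],22)[:2]) for h in models.cut_out(cam,k)])
for cam,uv in (('scene',(286,231)),('scene',(365,186)),('scene',(400,178)),('side',(379,281)),('side',(287,380)),('side',(233,411)),('scene',(428,176)),('side',(183,432))): print(cam,uv,onz(cam,uv,30))
E
```

```text
[[-0.   0.4 -0.9]
 [ 0.  -0.9 -0.4]
 [-1.  -0.   0. ]]
tin0_mid scene [(array([285.3, 231. ]), 0.52, 282, array([422.6, -29.8]))]
tin0_mid side [(array([374.2, 286.4]), 0.91, 458, array([426.7, -15. ])), (array([246.7, 233.3]), 0.51, 3790, array([747.7,  86.3])), (array([444.4, 259.3]), 0.39, 997, array([ 363. , -186.2]))]
tin1_mid scene [(array([364.2, 188.6]), 0.54, 226, array([397.3, 271.6]))]
tin1_mid side [(array([289.4, 382.9]), 0.69, 587, array([389.5, 277.2])), (array([232.7, 410.2]), 0.69, 681, array([425. , 393.3]))]
tin2_mid scene [(array([401. , 181.3]), 0.55, 230, array([432.4, 391. ])), (array([427., 177.]), 0.53, 218, array([461.1, 474.8]))]
tin2_mid side [(array([233. , 409.9]), 0.83, 689, array([425.1, 392.5])), (array([184. , 431.4]), 0.64, 749, array([457.4, 485.1]))]
tin3_mid scene [(array([358.1, 314.4]), 0.43, 1297, array([770.7, -24. ]))]
tin3_mid side []
scene (286, 231) [430.5 -31.8  30. ]
scene (365, 186) [395.8 275.1  30. ]
scene (400, 178) [425.  391.8  30. ]
side (379, 281) [425.6 -29.   30. ]
side (287, 380) [394.3 278.7  30. ]
side (233, 411) [420.  395.4  30. ]
scene (428, 176) [465.7 473.4  30. ]
side (183, 432) [454.2 487.9  30. ]
```

View pics/crop1.png

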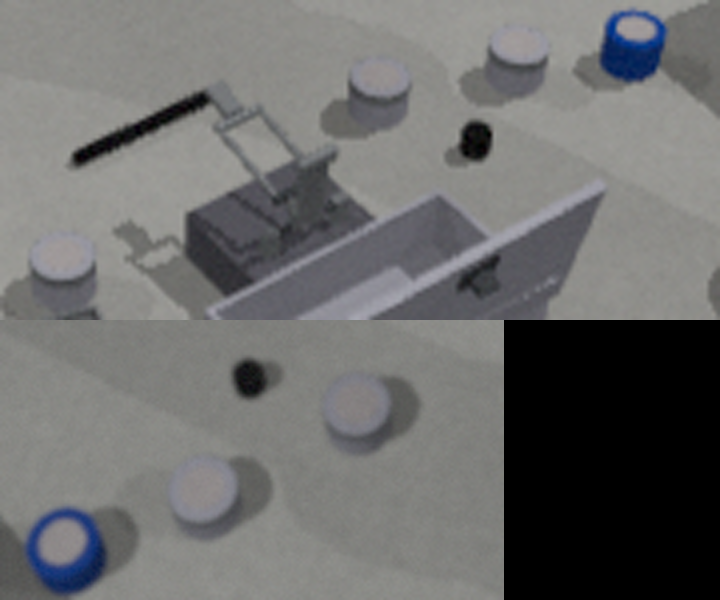

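```bash
cat >> lib.py <<'E'
def down(a):
    a=np.radians(a);y=np.array([np.cos(a),np.sin(a),0]);x=np.array([0,0,-1.]);return np.column_stack([x,y,np.cross(x,y)])
def plan(P,a,turn=None,s=None,step=38.,ang=6.8):
    "rows (end-of-call targets) to go straight to TCP P, yaw a"
    t,R=tool(s);P=np.array(P,float);dr=Rn.from_matrix(R.T@down(a)).as_rotvec()
    n=int(np.ceil(max(np.linalg.norm(P-t)/step,np.degrees(np.linalg.norm(dr))/ang)/5)) or 1
    for i in range(n):
        t0=t+(P-t)*i/n;R0=R@Rn.from_rotvec(dr*i/n).as_matrix()
        print(i+1,n,np.round(np.r_[R0.T@(P-t)/n/1000,dr/n],4).tolist())
E
python3 - <<'E'
from lib import *
plan([428,-30,150],90)
E
```

```text
1 5 [0.0111, -0.0823, -0.0744, -0.5382, -0.0, 0.0]
2 5 [0.0111, -0.0325, -0.1061, -0.5382, -0.0, 0.0]
3 5 [0.0111, 0.0265, -0.1078, -0.5382, -0.0, 0.0]
4 5 [0.0111, 0.078, -0.079, -0.5382, -0.0, 0.0]
5 5 [0.0111, 0.1074, -0.0279, -0.5382, -0.0, 0.0]
```

Emit:
{"method": "jog_arm", "body": {"steps": [[[-1,0.0022,-0.0165,-0.015,-0.1076,0,0],[-1,0.0044,-0.033,-0.03,-0.2153,0,0],[-1,0.0067,-0.0494,-0.0446,-0.323,0,0],[-1,0.0089,-0.066,-0.06,-0.43,0,0],[-1,0.0111,-0.0823,-0.0744,-0.5382,0,0]]]}}

```text
clock: 2.47
tool_pos: [303.7, -454.9, 194.3]
eef_rot: [17.0, 90.0, -106.0]
wrist_force: [0.0, -0.4, -0.6]
opening: 1.0
```

Emit:
{"method": "jog_arm", "body": {"steps": [[[-1,0.0022,-0.0065,-0.0212,-0.1076,0,0],[-1,0.0044,-0.013,-0.0424,-0.2153,0,0],[-1,0.0067,-0.0195,-0.0636,-0.323,0,0],[-1,0.0089,-0.026,-0.085,-0.43,0,0],[-1,0.0111,-0.0325,-0.1061,-0.5382,0,0]]]}}

```text
clock: 2.88
tool_pos: [334.8, -348.6, 183.3]
eef_rot: [17.9, 90.0, -74.3]
wrist_force: [0.4, -1.3, 1.0]
opening: 0.998
```

Emit:
{"method": "jog_arm", "body": {"steps": [[[-1,0.0022,0.0053,-0.0216,-0.1076,0,0],[-1,0.0044,0.0106,-0.0432,-0.2153,0,0],[-1,0.0067,0.0159,-0.0648,-0.323,0,0],[-1,0.0089,0.0212,-0.0863,-0.43,0,0],[-1,0.0111,0.0265,-0.1078,-0.5382,0,0]]]}}

```text
clock: 3.3
tool_pos: [365.9, -242.0, 172.2]
eef_rot: [-2.7, 90.0, -64.1]
wrist_force: [-0.4, -0.4, 0.8]
opening: 1.0
```

Emit:
{"method": "jog_arm", "body": {"steps": [[[-1,0.0022,0.0156,-0.0158,-0.1076,0,0],[-1,0.0044,0.0312,-0.0316,-0.2153,0,0],[-1,0.0067,0.0468,-0.0474,-0.323,0,0],[-1,0.0089,0.0624,-0.0632,-0.43,0,0],[-1,0.0111,0.078,-0.079,-0.5382,0,0]]]}}

```text
clock: 3.72
tool_pos: [397.1, -135.5, 161.1]
eef_rot: [-17.2, 90.0, -47.7]
wrist_force: [0.1, -0.3, 0.2]
opening: 1.0
```

Emit:
{"method": "jog_arm", "body": {"steps": [[[-1,0.0022,0.0215,-0.0056,-0.1076,0,0],[-1,0.0044,0.043,-0.0112,-0.2153,0,0],[-1,0.0067,0.0645,-0.0168,-0.323,0,0],[-1,0.0089,0.086,-0.0224,-0.43,0,0],[-1,0.0111,0.1074,-0.0279,-0.5382,0,0]]]}}

```text
clock: 4.13
tool_pos: [428.2, -28.9, 150.0]
eef_rot: [-27.3, 90.0, -27.0]
wrist_force: [1.3, -1.0, 0.9]
opening: 1.001
```

```bash
python3 - <<'E'
from lib import *
s=telemetry.read_state();print(s['clock'],s['tool_pos'],s['joint_positions']);print(tool()[1])
cv2.imwrite('pics/w1.png',read_camera('wrist')[:,:,::-1]);tp=tool(s)
print(proj('wrist',[428,-30,36],tp))
for h in models.cut_out('wrist','tin0_mid'): print(h['uv'],h['conf'],onz('wrist',h['uv'],25,tp))
for h in models.tip_of('wrist','tin0_mid'): print(h['uv'],h['conf'],onz('wrist',h['uv'],18,tp))
E
```

```text
4.1333 [428.2 -28.9 150. ] [ 38.2  11.1 -41.9 121.1   9.5  51.   81.1]
[[ 0. -0.  1.]
 [-0.  1.  0.]
 [-1. -0.  0.]]
[322.4 237.7]
[325.6, 230.5] 0.63 [424.6 -27.4  25. ]
[526.8, 260.3] 0.27 [452.3 167.7  25. ]
[466.6, 314.2] 0.16 [507.  109.9  25. ]
[324.9, 228.2] 0.81 [424.3 -28.   18. ]
```

View pics/w1.png

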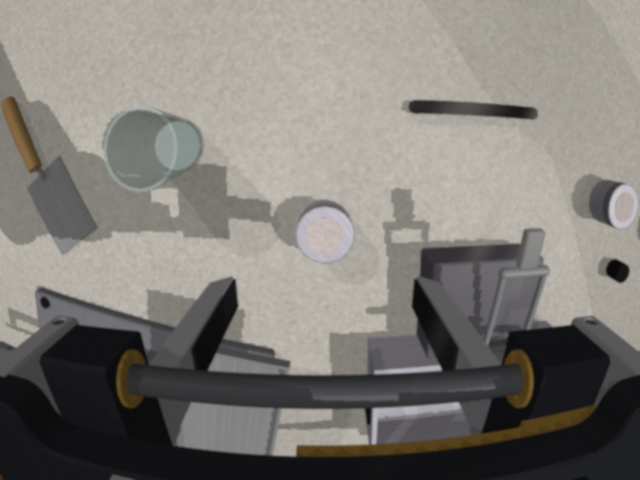

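```bash
python3 - <<'E'
from lib import *
tp=tool()
im=cv2.imread('pics/w1.png')
print(onz('wrist',(325,234),36,tp))
m=cv2.cvtColor(im,cv2.COLOR_BGR2HSV)
print(im[234,325],im[212,325],im[234,302])
# tab and bar direction, block edges, pan edges from this view
for n,uv,z in (('tab end',(533,232),108),('barR',(547,270),100),('barL',(499,268),100),('blk c1',(420,250),48),('blk c2',(543,246),48),('panc',(288,367),81),('base',(42,291),10),('case corner',(369,340),58)): print(n,onz('wrist',uv,z,tp))
E
```

```text
[424.6 -27.8  36. ]
[178 183 193] [193 184 188] [195 185 190]
tab end [403.5 116.  108. ]
barR [435. 140. 100.]
barL [432.3  96.4 100. ]
blk c1 [434.7  49.6  48. ]
blk c2 [431.5 168.7  48. ]
panc [523.8 -57.5  81. ]
base [ 500.1 -362.5   10. ]
case corner [511.8   9.9  58. ]
```

Emit:
{"method": "jog_arm", "body": {"steps": [[[-1,0.04,0.001,-0.0037,0,0,0],[-1,0.08,0.001,-0.0037,0,0,0],[-1,0.11,0.001,-0.0037,0,0,0],[-1,0.13,0.001,-0.0037,0,0,0],[-1,0.139,0.001,-0.0037,0,0,0]]]}}

```text
clock: 4.7
tool_pos: [422.7, -29.6, 8.7]
eef_rot: [173.9, 89.8, 173.7]
wrist_force: [-0.9, -0.6, -0.2]
opening: 1.002
```

Emit:
{"method": "jog_arm", "body": {"steps": [[[0.3,0,0,0,0,0,0],[1,0,0,0,0,0,0],[1,0,0,0,0,0,0],[1,0,0,0,0,0,0],[1,0,0,0,0,0,0]]], "grip_force": 30}}

```text
clock: 5.12
tool_pos: [424.9, -29.3, 11.9]
eef_rot: [-18.3, 89.9, -18.3]
wrist_force: [0.6, 0.2, 0.2]
opening: 0.682
```

Emit:
{"method": "jog_arm", "body": {"steps": [[[1,0,0,0,0,0,0],[1,-0.04,0,0,0,0,0],[1,-0.08,0,0,0,0,0],[1,-0.12,0,0,0,0,0],[1,-0.15,0,0,0,0,0]]]}}

```text
clock: 5.53
tool_pos: [424.5, -28.4, 163.9]
eef_rot: [0.6, 89.9, 0.6]
wrist_force: [0.6, -0.8, 0.5]
opening: 0.326
```

```bash
python3 - <<'E'
from lib import *
s=telemetry.read_state();print(s['tool_pos'],s['opening'],s['wrist_force'])
N=['pan','counterpoise_grip','beam_tip']
tp=tool(s);o=tips(N,('scene','side','wrist'))
for k,v in o.items():
    print(k,v)
for n in('scene','side'):
  for h in models.cut_out(n,'pan')[:1]:
    r=h['region'];q=cv2.approxPolyDP(cv2.convexHull(np.argwhere(r)[:,::-1].astype(np.int32)),6,True).reshape(-1,2);print(n,h['conf'],r.sum(),q.tolist(),[onz(n,x,84)[:2] for x in q])
E
```

```text
[424.5 -28.4 163.9] 0.3259857899804153 [ 0.6 -0.8  0.5]
pan {'scene': [], 'side': [(array([353.4, 201. ]), 0.9)], 'wrist': []}
counterpoise_grip {'scene': [(array([241. , 277.4]), 0.76)], 'side': [], 'wrist': [(array([106.3, 406.8]), 0.57)]}
beam_tip {'scene': [(array([173.3, 307.5]), 0.91)], 'side': [(array([440.8, 158.6]), 0.77)], 'wrist': [(array([ 10.4, 344.2]), 0.94)]}
scene 0.84 3464 [[319, 292], [287, 307], [176, 309], [260, 250], [291, 241]] [array([698.4, -94. ]), array([ 694.4, -182.4]), array([ 556.7, -406.3]), array([ 499.3, -149. ]), array([515.7, -64.1])]
side 0.85 1904 [[443, 156], [360, 237], [312, 188], [343, 169]] [array([ 546.4, -401.1]), array([513.8, -58.2]), array([700.7, -88.8]), array([ 693.3, -188.9])]
```

Emit:
{"method": "jog_arm", "body": {"steps": [[[-0.4,0.02,0,0,0,0,0],[-0.4,0.04,0,0,0,0,0],[-0.4,0.06,0,0,0,0,0],[-0.4,0.06,0,0,0,0,0],[-0.4,0.06,0,0,0,0,0]]]}}

```text
clock: 6.65
tool_pos: [423.8, -28.5, 100.8]
eef_rot: [151.4, 89.9, 151.5]
wrist_force: [1.0, 0.0, 1.0]
opening: 0.322
```

```bash
python3 - <<'E'
from lib import *
s=telemetry.read_state();print(s['tool_pos'],s['opening'])
tp=tool(s);read_camera('wrist')
for h in models.tip_of('wrist','tin0_mid'): print(h['uv'],h['conf'],onz('wrist',h['uv'],18,tp))
E
```

```text
[423.8 -28.5 100.8] 0.32176395590808504
```

```bash
python3 - <<'E'
from lib import *
s=telemetry.read_state();print(s['tool_pos'],s['opening'],s['wrist_force'])
a=read_camera('wrist');b=read_camera('scene')
c=np.zeros((480,800,3),np.uint8);c[:,:480]=a[:,80:560];c[:240,480:]=b[150:390,160:480]
cv2.imwrite('pics/w2.png',c[:,:,::-1])
E
```

```text
[424.8 -28.8 101.9] 0.4061165778685686 [ 0.4 -0.1  0.3]
```

View pics/w2.png

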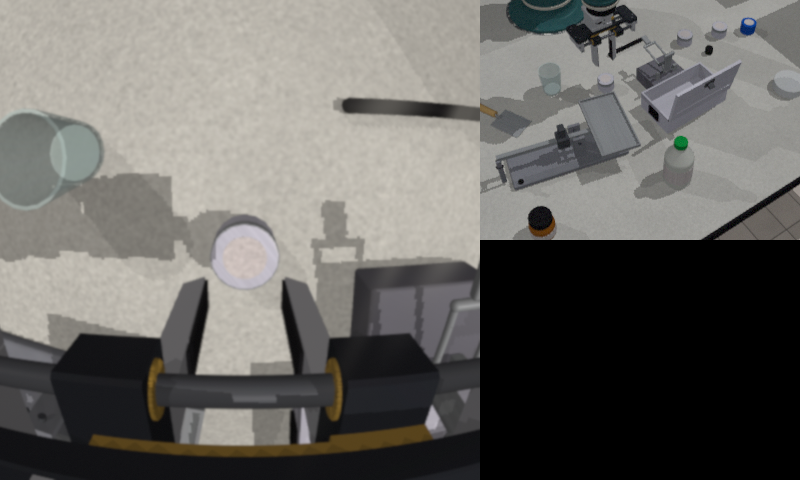

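Emit:
{"method": "jog_arm", "body": {"steps": [[[-0.4,0.01,0,0,0,0,0],[-0.4,0.02,0,0,0,0,0],[-0.4,0.03,0,0,0,0,0],[-0.4,0.04,0,0,0,0,0],[-0.4,0.05,0,0,0,0,0]]]}}

```text
clock: 7.27
tool_pos: [423.9, -28.8, 49.6]
eef_rot: [155.5, 89.9, 155.5]
wrist_force: [0.0, -0.2, -0.6]
opening: 0.7
```

Emit:
{"method": "jog_arm", "body": {"steps": [[[-0.4,0.01,0.001,0,0,0,0],[-0.4,0.02,0.001,0,0,0,0],[-0.4,0.03,0.001,0,0,0,0],[-0.4,0.041,0.001,0,0,0,0],[1,0.041,0.001,0,0,0,0]]]}}

```text
clock: 7.68
tool_pos: [423.3, -27.7, 8.1]
eef_rot: [165.1, 89.9, 165.2]
wrist_force: [-0.2, 0.3, -0.3]
opening: 0.663
```

Emit:
{"method": "jog_arm", "body": {"steps": [[[1,0,0,0,0,0,0],[1,0,0,0,0,0,0],[1,0,0,0,0,0,0],[1,0,0,0,0,0,0],[1,0,0,0,0,0,0]]]}}

```text
clock: 8.1
tool_pos: [424.4, -28.1, 10.2]
eef_rot: [-20.2, 90.0, -20.2]
wrist_force: [-0.3, -0.0, -2.1]
opening: 0.505
```

Emit:
{"method": "jog_arm", "body": {"steps": [[[1,0,0,0,0,0,0],[1,0,0,0,0,0,0],[1,0,0,0,0,0,0],[1,-0.01,0,0,0,0,0],[1,-0.02,0,0,0,0,0]]]}}

```text
clock: 8.52
tool_pos: [423.9, -27.6, 30.5]
eef_rot: [157.5, 89.9, 157.5]
wrist_force: [0.4, -0.6, -1.5]
opening: 0.506
```

Emit:
{"method": "jog_arm", "body": {"steps": [[[1,-0.03,0,0,0,0,0],[1,-0.06,0,0,0,0,0],[1,-0.09,0,0,0,0,0],[1,-0.11,0,0,0,0,0],[1,-0.12,0,0,0,0,0]]]}}

```text
clock: 8.93
tool_pos: [425.1, -27.9, 153.0]
eef_rot: [-19.3, 89.8, -19.3]
wrist_force: [0.1, 0.0, -2.1]
opening: 0.503
```

Emit:
{"method": "jog_arm", "body": {"steps": [[[1,0,-0.008,0.017,0,0,0],[1,0,-0.02,0.042,0,0,0],[1,0,-0.032,0.067,0,0,0],[1,0,-0.043,0.092,0,0,0],[1,0,-0.054,0.117,0,0,0]]]}}

```text
clock: 9.35
tool_pos: [542.0, -82.6, 149.7]
eef_rot: [179.6, 90.0, 179.6]
wrist_force: [0.0, 0.2, -0.9]
opening: 0.507
```

Emit:
{"method": "jog_arm", "body": {"steps": [[[1,0,-0.012,0.025,0.04,0,0],[1,0,-0.024,0.05,0.08,0,0],[1,0,-0.036,0.075,0.12,0,0],[1,0,-0.047,0.1,0.16,0,0],[1,0,-0.054,0.117,0.192,0,0]]]}}

```text
clock: 9.77
tool_pos: [659.5, -137.1, 149.2]
eef_rot: [173.3, 89.9, 162.1]
wrist_force: [-0.2, -0.5, -1.6]
opening: 0.502
```

```bash
python3 - <<'E'
from lib import *
s=telemetry.read_state();print(s['tool_pos'],s['opening'],s['wrist_force'],s['joint_positions']);print(tool()[1])
cv2.imwrite('pics/w3.png',np.vstack([read_camera('wrist')])[:,:,::-1])
a=read_camera('scene');b=read_camera('side')
c=np.hstack([cv2.resize(a[220:340,160:330],(425,300)),cv2.resize(b[140:250,300:450],(375,300))])
cv2.imwrite('pics/c3.png',c[:,:,::-1])
E
```

```text
[ 659.5 -137.1  149.2] 0.5021685649606833 [-0.2 -0.5 -1.6] [ 32.   35.9 -33.8  86.9  21.3  63.8  72.6]
[[-0.   0.2  1. ]
 [ 0.   1.  -0.2]
 [-1.   0.  -0. ]]
```

View pics/w3.png

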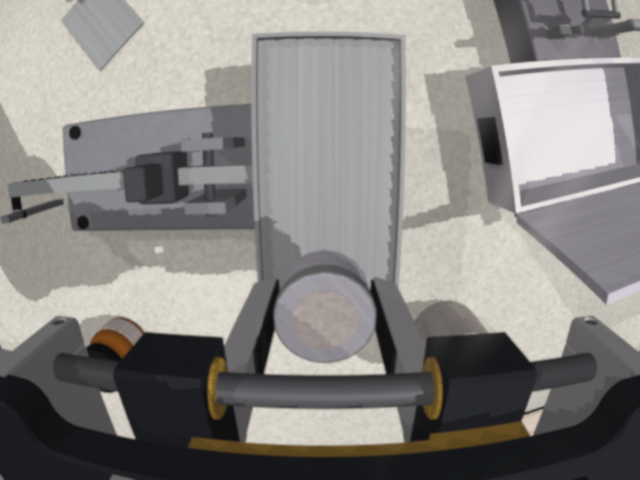

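```bash
python3 - <<'E'
from lib import *
tp=tool()
for uv in ((253,36),(405,37),(258,280),(402,280)): print(onz('wrist',uv,86,tp), tp[1].T@(onz('wrist',uv,86,tp)-tp[0]))
# grip tab
for uv in ((135,184),(160,150),(122,185),(180,175),(15,205)): print('cp',uv,onz('wrist',uv,80,tp))
E
```

```text
[ 500.6 -152.6   86. ] [  63.2  -46.6 -151.6]
[519.8 -54.6  86. ] [  63.3   53.2 -151.4]
[ 665.8 -185.2   86. ] [ 62.9 -47.1  16.8]
[685.7 -84.3  86. ] [63.  55.7 17. ]
cp (135, 184) [ 578.8 -262.1   80. ]
cp (160, 150) [ 560.  -235.3   80. ]
cp (122, 185) [ 576.7 -273.6   80. ]
cp (180, 175) [ 581.3 -224.4   80. ]
cp (15, 205) [ 562.7 -397.8   80. ]
```

Emit:
{"method": "jog_arm", "body": {"steps": [[[1,0.015,0.004,0,0,0,0],[1,0.03,0.004,0,0,0,0],[1,0.04,0.004,0,0,0,0],[1,0.046,0.004,0,0,0,0],[1,0.05,0.004,0,0,0,0]]]}}

```text
clock: 10.33
tool_pos: [658.3, -132.0, 98.9]
eef_rot: [179.8, 89.9, 168.9]
wrist_force: [-0.3, -0.4, -1.0]
opening: 0.507
```

Emit:
{"method": "jog_arm", "body": {"steps": [[[1,0.001,0,0,0,0,0],[1,0.002,0,0,0,0,0],[1,0.003,0,0,0,0,0],[1,0.004,0,0,0,0,0],[1,0.005,0,0,0,0,0]]]}}

```text
clock: 10.75
tool_pos: [659.2, -132.0, 95.2]
eef_rot: [-2.5, 90.0, -13.4]
wrist_force: [-0.1, -0.4, -2.6]
opening: 0.509
```

Emit:
{"method": "jog_arm", "body": {"steps": [[[1,0.001,0,0,0,0,0],[1,0.002,0,0,0,0,0],[1,0.003,0,0,0,0,0],[1,0.004,0,0,0,0,0],[1,0.005,0,0,0,0,0]]]}}

```text
clock: 11.17
tool_pos: [659.1, -131.9, 89.9]
eef_rot: [112.8, 90.0, 101.8]
wrist_force: [-0.2, 0.2, -1.2]
opening: 0.501
```

Emit:
{"method": "jog_arm", "body": {"steps": [[[1,0.001,0,0,0,0,0],[1,0.002,0,0,0,0,0],[1,0.003,0,0,0,0,0],[1,0.004,0,0,0,0,0],[1,0.004,0,0,0,0,0]]]}}

```text
clock: 11.58
tool_pos: [659.0, -131.9, 85.7]
eef_rot: [152.5, 90.0, 141.6]
wrist_force: [-0.5, 0.1, -1.2]
opening: 0.506
```

Emit:
{"method": "jog_arm", "body": {"steps": [[[1,0.001,0,0,0,0,0],[1,0.002,0,0,0,0,0],[-0.3,0.003,0,0,0,0,0],[-0.3,0.003,0,0,0,0,0],[-0.3,0.003,0,0,0,0,0]]]}}

```text
clock: 12.0
tool_pos: [659.0, -132.1, 82.8]
eef_rot: [-142.6, 90.0, -153.6]
wrist_force: [-0.2, -0.0, -0.4]
opening: 0.644
```

Emit:
{"method": "jog_arm", "body": {"steps": [[[-0.3,0,0,0,0,0,0],[-0.3,0,0,0,0,0,0],[-0.3,0,0,0,0,0,0],[-0.3,0,0,0,0,0,0],[-0.3,0,0,0,0,0,0]]]}}

```text
clock: 12.42
tool_pos: [659.0, -131.9, 82.9]
eef_rot: [167.0, 90.0, 156.0]
wrist_force: [-0.6, 0.1, -0.1]
opening: 0.653
```

Emit:
{"method": "jog_arm", "body": {"steps": [[[-0.3,-0.01,0,0,0,0,0],[-0.3,-0.03,0,0,0,0,0],[-0.3,-0.06,0,0,0,0,0],[-0.3,-0.09,0,0,0,0,0],[-0.3,-0.12,0,0,0,0,0]]]}}

```text
clock: 12.83
tool_pos: [658.9, -131.8, 205.1]
eef_rot: [66.8, 90.0, 55.8]
wrist_force: [0.2, 0.2, -0.0]
opening: 0.65
```

```bash
python3 - <<'E'
from lib import *
s=telemetry.read_state();print(s['tool_pos'],s['opening'],s['wrist_force'],s['joint_positions'])
cv2.imwrite('pics/w4.png',read_camera('wrist')[:,:,::-1])
b=read_camera('side');cv2.imwrite('pics/s4.png',b[:,:,::-1])
for k in ('tin1_mid','tin2_mid'):
    for h in models.cut_out('side',k): print(h['uv'],h['conf'],onz('side',h['uv'],22))
plan([394,277,150],90)
E
```

```text
[ 658.9 -131.8  205.1] 0.6496319300364051 [ 0.2  0.2 -0. ] [ 32.3  32.8 -35.1  84.2  19.4  69.2  73.6]
[287.1, 385.3] 0.94 [388.9 283.9  22. ]
[306.0, 286.6] 0.19 [534.2  93.1  22. ]
[186.0, 431.5] 0.88 [454.6 482.5  22. ]
[230.0, 410.3] 0.64 [428.6 397.2  22. ]
1 3 [0.0178, 0.117, -0.1128, -0.0639, 0.0005, 0.0001]
2 3 [0.0179, 0.1239, -0.1051, -0.0639, 0.0005, 0.0001]
3 3 [0.018, 0.1304, -0.097, -0.0639, 0.0005, 0.0001]
```

View pics/w4.png

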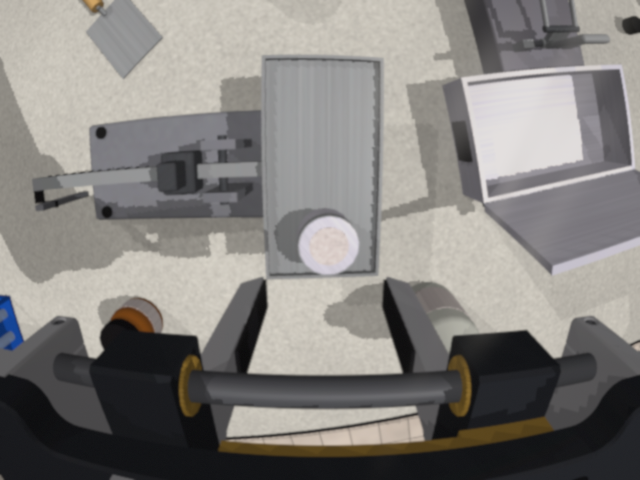

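Emit:
{"method": "jog_arm", "body": {"steps": [[[-0.4,0,0.023,-0.022,-0.012,0,0],[-0.4,0,0.046,-0.045,-0.025,0,0],[-0.4,0,0.07,-0.068,-0.038,0,0],[-0.4,0,0.094,-0.09,-0.05,0,0],[-0.4,0,0.117,-0.1128,-0.064,0,0]]]}}

```text
clock: 13.45
tool_pos: [569.0, 5.5, 202.0]
eef_rot: [-177.3, 89.9, 175.4]
wrist_force: [1.3, 0.7, -0.7]
opening: 0.699
```

Emit:
{"method": "jog_arm", "body": {"steps": [[[-0.4,0,0.025,-0.021,-0.012,0,0],[-0.4,0,0.05,-0.042,-0.025,0,0],[-0.4,0,0.075,-0.063,-0.038,0,0],[-0.4,0,0.1,-0.084,-0.05,0,0],[-0.4,0,0.124,-0.105,-0.064,0,0]]]}}

```text
clock: 13.87
tool_pos: [480.7, 141.8, 202.2]
eef_rot: [-166.1, 89.9, -169.7]
wrist_force: [0.4, -0.0, 0.5]
opening: 0.701
```

Emit:
{"method": "jog_arm", "body": {"steps": [[[-0.4,0.01,0.026,-0.02,-0.012,0,0],[-0.4,0.02,0.052,-0.039,-0.025,0,0],[-0.4,0.035,0.078,-0.058,-0.038,0,0],[-0.4,0.045,0.105,-0.078,-0.05,0,0],[-0.4,0.054,0.13,-0.097,-0.064,0,0]]]}}

```text
clock: 14.28
tool_pos: [392.0, 277.4, 147.6]
eef_rot: [-158.5, 89.9, -158.5]
wrist_force: [0.6, 0.3, 0.0]
opening: 0.699
```

```bash
cat >> lib.py <<'E'
def tins(show=True):
    "white lid discs in a new wrist picture -> world centres at z=36"
    s=telemetry.read_state();tp=tool(s);im=read_camera('wrist')
    hs=[(h['uv'],h['conf'],onz('wrist',h['uv'],18,tp)) for k in('tin0_mid','tin2_mid') for h in models.tip_of('wrist',k)]
    print(s['clock'],s['tool_pos'],s['opening'],s['joint_positions']);t=tp[1]
    for uv,c,P in hs: print('uv',np.array(uv),round(float(c),2),'P',P,'dtool mm',t.T@(P-tp[0]))
    return im,tp
E
python3 - <<'E'
from lib import *
tins();print(tool()[1].round(3))
E
```

```text
14.2833 [392.  277.4 147.6] 0.6994012981404881 [  2.9  19.4 -49.  114.6  18.   53.9  34.8]
uv [453.4 263. ] 0.93 P [419.6 396.8  18. ] dtool mm [129.5 119.4  28. ]
uv [529.5 296.6] 0.64 P [457.7 488.2  18. ] dtool mm [129.4 210.8  66.1]
[[-0. -0.  1.]
 [-0.  1.  0.]
 [-1. -0. -0.]]
```

```bash
python3 - <<'E'
from lib import *
tp=tool();im=read_camera('wrist')
for k in('tin1_mid',):
    for f in(models.tip_of,models.cut_out):
        for h in f('wrist',k): print(np.array(h['uv']),h['conf'],onz('wrist',h['uv'],18 if f is models.tip_of else 28,tp))
g=cv2.cvtColor(im,cv2.COLOR_RGB2GRAY)[150:330,240:420]
c=cv2.HoughCircles(cv2.medianBlur(g,3),cv2.HOUGH_GRADIENT,1.2,60,param1=80,param2=18,minRadius=22,maxRadius=36);print(None if c is None else c+[240,150,0])
E
```

```text
[296.7 248.1] 0.79 [404.8 254.3  18. ]
[298.4 251.3] 0.92 [404.7 256.5  28. ]
[[[298.2 256.2  28.5]]]
```

Emit:
{"method": "jog_arm", "body": {"steps": [[[-0.4,0.02,-0.011,0.0065,0,0,0],[-0.4,0.05,-0.0215,0.013,0,0,0],[-0.4,0.085,-0.0215,0.013,0,0,0],[-0.4,0.115,-0.0215,0.013,0,0,0],[-0.4,0.137,-0.0215,0.013,0,0,0]]]}}

```text
clock: 15.0
tool_pos: [406.8, 253.3, 9.6]
eef_rot: [-145.9, 89.9, -146.0]
wrist_force: [-0.1, 0.3, 0.8]
opening: 0.699
```

Emit:
{"method": "jog_arm", "body": {"steps": [[[1,0,0,0,0,0,0],[1,0,0,0,0,0,0],[1,0,0,0,0,0,0],[1,0,0,0,0,0,0],[1,0,0,0,0,0,0]]]}}

```text
clock: 15.42
tool_pos: [407.7, 255.3, 13.3]
eef_rot: [18.6, 89.9, 18.5]
wrist_force: [0.1, -1.7, 7.0]
opening: 0.506
```

Emit:
{"method": "jog_arm", "body": {"steps": [[[1,0,0,0,0,0,0],[1,0,0,0,0,0,0],[1,-0.02,0,0,0,0,0],[1,-0.05,0,0,0,0,0],[1,-0.08,0,0,0,0,0]]]}}

```text
clock: 15.83
tool_pos: [406.2, 255.1, 93.2]
eef_rot: [-167.5, 89.9, -167.5]
wrist_force: [0.9, -0.1, -1.5]
opening: 0.503
```

```bash
python3 - <<'E'
from lib import *
s=telemetry.read_state();print(s['tool_pos'],s['opening'],s['wrist_force'])
plan([604.8,-122.7,180],79)
E
```

```text
[406.2 255.1  93.2] 0.5028253738158495 [ 0.9 -0.1 -1.5]
1 3 [-0.029, -0.126, 0.0661, 0.0642, -0.0003, 0.0001]
2 3 [-0.0289, -0.1215, 0.074, 0.0642, -0.0003, 0.0001]
3 3 [-0.0289, -0.1165, 0.0817, 0.0642, -0.0003, 0.0001]
```

Emit:
{"method": "jog_arm", "body": {"steps": [[[1,-0.03,0,0,0,0,0],[1,-0.06,0,0,0,0,0],[1,-0.09,0,0,0,0,0],[1,-0.11,0,0,0,0,0],[1,-0.12,0,0,0,0,0]]]}}

```text
clock: 16.25
tool_pos: [407.4, 255.6, 215.0]
eef_rot: [11.3, 89.8, 11.3]
wrist_force: [0.1, -0.4, -1.1]
opening: 0.503
```

Emit:
{"method": "jog_arm", "body": {"steps": [[[1,0,-0.022,0.011,0.012,0,0],[1,0,-0.047,0.024,0.025,0,0],[1,0,-0.073,0.038,0.038,0,0],[1,0,-0.1,0.052,0.05,0,0],[1,0,-0.126,0.066,0.064,0,0]]]}}

```text
clock: 16.67
tool_pos: [473.0, 127.5, 211.7]
eef_rot: [-104.7, 90.0, -108.4]
wrist_force: [1.1, 0.0, -1.8]
opening: 0.507
```

Emit:
{"method": "jog_arm", "body": {"steps": [[[1,0,-0.024,0.015,0.012,0,0],[1,0,-0.048,0.03,0.025,0,0],[1,0,-0.072,0.045,0.038,0,0],[1,0,-0.097,0.06,0.05,0,0],[1,0,-0.1215,0.074,0.064,0,0]]]}}

```text
clock: 17.08
tool_pos: [539.1, 1.6, 211.5]
eef_rot: [-140.2, 90.0, -147.5]
wrist_force: [-0.0, 0.7, -2.4]
opening: 0.506
```

Emit:
{"method": "jog_arm", "body": {"steps": [[[1,0,-0.027,0.019,0.012,0,0],[1,0,-0.054,0.038,0.025,0,0],[1,0,-0.08,0.056,0.038,0,0],[1,0,-0.102,0.072,0.05,0,0],[1,0,-0.1165,0.082,0.064,0,0]]]}}

```text
clock: 17.5
tool_pos: [605.7, -125.9, 211.0]
eef_rot: [-146.3, 89.9, -157.5]
wrist_force: [0.6, 0.5, -2.4]
opening: 0.507
```

```bash
python3 - <<'E'
from lib import *
s=telemetry.read_state();print(s['tool_pos'],s['opening'],s['wrist_force'],s['joint_positions'])
plan([604.8,-122.7,130],79.2)
E
```

```text
[ 605.7 -125.9  211. ] 0.5071186799869202 [ 0.6  0.5 -2.4] [ 35.4  27.  -36.   92.1  16.9  66.6  74.4]
1 1 [0.081, 0.0031, -0.0015, -0.0064, -0.001, 0.0006]
```

Emit:
{"method": "jog_arm", "body": {"steps": [[[1,0.035,0.003,-0.0015,-0.006,0,0],[1,0.07,0.003,-0.0015,-0.006,0,0],[1,0.095,0.003,-0.0015,-0.006,0,0],[1,0.111,0.003,-0.0015,-0.006,0,0],[1,0.117,0.003,-0.0015,-0.006,0,0]]]}}

```text
clock: 17.92
tool_pos: [602.7, -119.4, 91.8]
eef_rot: [177.4, 89.8, 166.8]
wrist_force: [-0.1, -0.5, -1.5]
opening: 0.502
```

Emit:
{"method": "jog_arm", "body": {"steps": [[[1,0.002,0,0,0,0,0],[1,0.004,0,0,0,0,0],[1,0.006,0,0,0,0,0],[1,0.008,0,0,0,0,0],[1,0.0095,0,0,0,0,0]]]}}

```text
clock: 18.33
tool_pos: [605.5, -119.7, 87.0]
eef_rot: [-7.1, 89.9, -17.8]
wrist_force: [-4.5, 1.8, 22.9]
opening: 0.501
```

Emit:
{"method": "jog_arm", "body": {"steps": [[[-0.3,0,0,0,0,0,0],[-0.3,0,0,0,0,0,0],[-0.3,0,0,0,0,0,0],[-0.3,0,0,0,0,0,0],[-0.3,0,0,0,0,0,0]]]}}

```text
clock: 18.75
tool_pos: [604.5, -119.6, 85.5]
eef_rot: [4.9, 90.0, -5.7]
wrist_force: [-0.5, 0.0, 0.5]
opening: 0.65
```

Emit:
{"method": "jog_arm", "body": {"steps": [[[-0.3,0,0,0,0,0,0],[-0.3,-0.02,0,0,0,0,0],[-0.3,-0.05,0,0,0,0,0],[-0.4,-0.08,0,0,0,0,0],[-0.4,-0.12,0,0,0,0,0]]]}}

```text
clock: 19.17
tool_pos: [603.4, -119.4, 205.2]
eef_rot: [172.2, 89.8, 161.6]
wrist_force: [0.3, 0.0, 0.0]
opening: 0.698
```

```bash
python3 - <<'E'
from lib import *
tins()
read_camera('side')
for k in ('tin2_mid','tin1_mid'):
    for h in models.cut_out('side',k): print(h['uv'],h['conf'],onz('side',h['uv'],22))
plan([421,393,200],90)
E
```

```text
19.1667 [ 603.4 -119.4  205.2] 0.6983541221063839 [ 35.2  27.1 -36.3  92.8  17.1  65.9  74.1]
uv [532.9 176.2] 0.65 P [595.1 117.2  18. ] dtool mm [187.4 230.9 -51.2]
uv [324.5 303. ] 0.63 P [ 694.5 -135.9   18. ] dtool mm [186.9   0.5  93.1]
uv [559.8 240.3] 0.21 P [676.7 153.   18. ] dtool mm [187.3 281.2  22.3]
[185.1, 431.6] 0.92 [455.7 483.9  22. ]
[231.7, 410.7] 0.59 [425.6 395.3  22. ]
[347.8, 201.0] 0.65 [ 648.7 -161.8   22. ]
1 3 [0.0016, 0.1567, -0.0915, -0.062, -0.0005, -0.0]
2 3 [0.0015, 0.162, -0.0816, -0.062, -0.0005, -0.0]
3 3 [0.0015, 0.1668, -0.0715, -0.062, -0.0005, -0.0]
```

Emit:
{"method": "jog_arm", "body": {"steps": [[[-0.4,0,0.03,-0.018,-0.012,0,0],[-0.4,0,0.061,-0.036,-0.025,0,0],[-0.4,0,0.093,-0.054,-0.038,0,0],[-0.4,0,0.125,-0.073,-0.05,0,0],[-0.4,0,0.157,-0.0915,-0.062,0,0]]]}}

```text
clock: 19.88
tool_pos: [542.1, 53.0, 204.2]
eef_rot: [-176.2, 89.9, 176.7]
wrist_force: [1.4, -0.3, -0.0]
opening: 0.7
```

Emit:
{"method": "jog_arm", "body": {"steps": [[[-0.4,0,0.032,-0.016,-0.012,0,0],[-0.4,0,0.064,-0.032,-0.025,0,0],[-0.4,0,0.096,-0.048,-0.038,0,0],[-0.4,0,0.129,-0.065,-0.05,0,0],[-0.4,0,0.162,-0.0816,-0.062,0,0]]]}}

```text
clock: 20.3
tool_pos: [481.2, 223.6, 204.4]
eef_rot: [-162.1, 89.9, -165.7]
wrist_force: [0.1, -0.6, 0.2]
opening: 0.699
```

Emit:
{"method": "jog_arm", "body": {"steps": [[[-0.4,0.01,0.034,-0.015,-0.012,0,0],[-0.4,0.02,0.068,-0.03,-0.025,0,0],[-0.4,0.03,0.102,-0.045,-0.038,0,0],[-0.4,0.045,0.135,-0.058,-0.05,0,0],[-0.4,0.055,0.1668,-0.0715,-0.062,0,0]]]}}

```text
clock: 20.72
tool_pos: [420.0, 394.4, 148.1]
eef_rot: [-147.9, 89.9, -147.8]
wrist_force: [0.9, -0.4, -0.7]
opening: 0.698
```

```bash
cat >> lib.py <<'E'
def hough(im,tp,box=(240,400,170,310),z=36,r=(22,38)):
    x0,x1,y0,y1=box;g=cv2.cvtColor(im,cv2.COLOR_RGB2GRAY)[y0:y1,x0:x1]
    c=cv2.HoughCircles(cv2.medianBlur(g,3),cv2.HOUGH_GRADIENT,1.2,40,param1=80,param2=18,minRadius=r[0],maxRadius=r[1])
    for q in ([] if c is None else c[0]):
        P=onz('wrist',q[:2]+[x0,y0],z,tp);print('circle',q+[x0,y0,0],'P',P,'dtool mm',tp[1].T@(P-tp[0]))
E
python3 - <<'E'
from lib import *
im,tp=tins();hough(im,tp);print(tp[1].round(3)[1])
E
```

```text
20.7167 [420.  394.4 148.1] 0.6984668794635949 [-11.3  29.4 -45.8 101.5  24.1  59.6  24. ]
uv [326.6 235.4] 0.62 P [421.7 396.7  18. ] dtool mm [130.1   2.5   2. ]
uv [421.7 273.5] 0.55 P [457.5 483.8  18. ] dtool mm [129.9  89.5  37.9]
circle [327.  237.8  27.3] P [419.  396.9  36. ] dtool mm [112.1   2.7  -0.8]
[-0.  1.  0.]
```

Emit:
{"method": "jog_arm", "body": {"steps": [[[-0.4,0.02,0.0025,0,0,0,0],[-0.4,0.05,0.0025,0,0,0,0],[-0.4,0.085,0.0025,0,0,0,0],[-0.4,0.115,0.0025,0,0,0,0],[-0.4,0.137,0.0025,0,0,0,0]]]}}

```text
clock: 21.28
tool_pos: [421.3, 393.6, 10.4]
eef_rot: [-133.8, 89.8, -133.9]
wrist_force: [-0.3, 0.3, -0.6]
opening: 0.7
```

Emit:
{"method": "jog_arm", "body": {"steps": [[[1,0,0,0,0,0,0],[1,0,0,0,0,0,0],[1,0,0,0,0,0,0],[1,0,0,0,0,0,0],[1,0,0,0,0,0,0]]]}}

```text
clock: 21.7
tool_pos: [422.3, 396.2, 14.8]
eef_rot: [35.8, 89.9, 35.8]
wrist_force: [1.1, -0.3, 4.2]
opening: 0.505
```

Emit:
{"method": "jog_arm", "body": {"steps": [[[1,0,0,0,0,0,0],[1,0,0,0,0,0,0],[1,-0.04,0,0,0,0,0],[1,-0.08,0,0,0,0,0],[1,-0.12,0,0,0,0,0]]]}}

```text
clock: 22.12
tool_pos: [421.0, 395.8, 135.4]
eef_rot: [-172.7, 90.0, -172.7]
wrist_force: [0.3, 1.3, -0.5]
opening: 0.502
```

Emit:
{"method": "jog_arm", "body": {"steps": [[[1,-0.04,0,0,0,0,0],[1,-0.07,0,0,0,0,0],[1,-0.09,0,0,0,0,0],[1,-0.09,0,0,0,0,0],[1,-0.09,0,0,0,0,0]]]}}

```text
clock: 22.53
tool_pos: [421.9, 396.0, 224.6]
eef_rot: [24.4, 89.9, 24.4]
wrist_force: [-1.0, 1.0, -2.3]
opening: 0.503
```

```bash
python3 - <<'E'
from lib import *
s=telemetry.read_state();print(s['tool_pos'],s['opening'],s['wrist_force'])
P=np.array([604.8,-122.7,0])-56*np.array([.982,-.187,0]);P[2]=215;print(P)
plan(P,79.2)
E
```

```text
[421.9 396.  224.6] 0.5031866303971942 [-1.   1.  -2.3]
[ 549.8 -112.2  215. ]
1 3 [0.0031, -0.1694, 0.0427, 0.0628, 0.0007, -0.0004]
2 3 [0.0032, -0.1664, 0.0532, 0.0628, 0.0007, -0.0004]
3 3 [0.0032, -0.1627, 0.0635, 0.0628, 0.0007, -0.0004]
```

Emit:
{"method": "jog_arm", "body": {"steps": [[[1,0,-0.03,0.007,0.012,0,0],[1,0,-0.064,0.016,0.025,0,0],[1,0,-0.099,0.025,0.038,0,0],[1,0,-0.134,0.034,0.05,0,0],[1,0,-0.1694,0.0427,0.063,0,0]]]}}

```text
clock: 22.95
tool_pos: [463.8, 224.5, 222.3]
eef_rot: [-155.4, 89.9, -159.0]
wrist_force: [1.0, 0.8, -1.5]
opening: 0.506
```

Emit:
{"method": "jog_arm", "body": {"steps": [[[1,0,-0.033,0.011,0.012,0,0],[1,0,-0.066,0.022,0.025,0,0],[1,0,-0.1,0.032,0.038,0,0],[1,0,-0.133,0.043,0.05,0,0],[1,0,-0.1664,0.0532,0.063,0,0]]]}}

```text
clock: 23.37
tool_pos: [506.4, 55.1, 222.5]
eef_rot: [-162.5, 89.9, -169.7]
wrist_force: [0.4, 0.2, -1.5]
opening: 0.502
```

Emit:
{"method": "jog_arm", "body": {"steps": [[[1,0.01,-0.034,0.013,0.012,0,0],[1,0.02,-0.07,0.027,0.025,0,0],[1,0.04,-0.105,0.041,0.038,0,0],[1,0.06,-0.138,0.054,0.05,0,0],[1,0.07,-0.1627,0.0635,0.063,0,0]]]}}

```text
clock: 23.78
tool_pos: [548.0, -115.6, 149.9]
eef_rot: [-170.8, 89.8, 178.2]
wrist_force: [0.6, 0.1, -1.2]
opening: 0.504
```

```bash
python3 - <<'E'
from lib import *
s=telemetry.read_state();print(s['tool_pos'],s['opening'],s['wrist_force'])
plan([549.8,-112.2,93],79.2)
tp=tool(s);im=read_camera('wrist');cv2.imwrite('pics/w5.png',im[:,:,::-1])
hough(im,tp,(250,420,260,460),z=110,r=(24,50))
E
```

```text
[ 548.  -115.6  149.9] 0.5043736568306392 [ 0.6  0.1 -1.2]
1 1 [0.0569, 0.0037, 0.0013, -0.003, -0.0038, 0.0006]
circle [325.  303.8  49.3] P [ 571.6 -119.7  110. ] dtool mm [39.8  0.5 24.1]
circle [333.4 391.4  36.1] P [ 644.6 -127.4  110. ] dtool mm [39.6  6.8 97.2]
circle [370.6 410.6  26.9] P [ 670.2 -102.8  110. ] dtool mm [ 39.5  35.9 117.7]
circle [344.2 342.2  26.4] P [ 603.1 -112.3  110. ] dtool mm [39.7 13.7 53.6]
circle [286.6 451.4  39.8] P [ 704.8 -178.4  110. ] dtool mm [ 39.3 -31.8 166. ]
circle [292.6 368.6  27.5] P [ 618.4 -152.3  110. ] dtool mm [ 39.7 -22.6  76.2]
```

Down and release.

Emit:
{"method": "jog_arm", "body": {"steps": [[[1,0.015,0.0037,0,-0.003,0,0],[1,0.03,0.0037,0,-0.003,0,0],[1,0.043,0.0037,0,-0.003,0,0],[1,0.052,0.0037,0,-0.003,0,0],[1,0.057,0.0037,0,-0.003,0,0]]]}}

```text
clock: 24.25
tool_pos: [549.4, -108.4, 94.8]
eef_rot: [174.2, 89.9, 163.6]
wrist_force: [0.6, -0.4, -1.6]
opening: 0.505
```

Emit:
{"method": "jog_arm", "body": {"steps": [[[1,0.001,0,0,0,0,0],[1,0.002,0,0,0,0,0],[1,0.003,0,0,0,0,0],[1,0.004,0,0,0,0,0],[1,0.005,0,0,0,0,0]]]}}

```text
clock: 24.67
tool_pos: [550.4, -108.7, 91.8]
eef_rot: [-10.8, 90.0, -21.4]
wrist_force: [0.7, -1.0, -1.1]
opening: 0.509
```

Emit:
{"method": "jog_arm", "body": {"steps": [[[-0.3,0,0,0,0,0,0],[-0.3,0,0,0,0,0,0],[-0.3,0,0,0,0,0,0],[-0.3,0,0,0,0,0,0],[-0.3,0,0,0,0,0,0]]]}}

```text
clock: 25.08
tool_pos: [550.3, -108.7, 91.5]
eef_rot: [-4.7, 90.0, -15.4]
wrist_force: [-0.3, 1.1, -0.3]
opening: 0.649
```

Emit:
{"method": "jog_arm", "body": {"steps": [[[-0.3,0,0,0,0,0,0],[-0.3,-0.02,0,0,0,0,0],[-0.3,-0.05,0,0,0,0,0],[-0.3,-0.08,0,0,0,0,0],[-0.3,-0.12,0,0,0,0,0]]]}}

```text
clock: 25.5
tool_pos: [549.1, -108.4, 211.4]
eef_rot: [169.9, 89.8, 159.3]
wrist_force: [1.1, -1.3, -0.1]
opening: 0.647
```

```bash
python3 - <<'E'
from lib import *
s=telemetry.read_state();print(s['tool_pos'],s['opening'],s['wrist_force'])
plan([575,-255,200],79.2)
E
```

```text
[ 549.1 -108.4  211.4] 0.6473733573982696 [ 1.1 -1.3 -0.1]
1 1 [0.0112, -0.1393, 0.0525, 0.003, -0.0028, -0.0005]
```

Emit:
{"method": "jog_arm", "body": {"steps": [[[-0.3,-0.004,-0.022,0.009,0,0,0],[-0.3,-0.008,-0.044,0.018,0,0,0],[-0.3,-0.012,-0.066,0.027,0,0,0],[-0.3,-0.016,-0.088,0.036,0,0,0],[-0.3,-0.02,-0.1,0.045,0,0,0]]]}}

```text
clock: 25.92
tool_pos: [575.5, -218.2, 231.5]
eef_rot: [-112.0, 89.9, -122.8]
wrist_force: [-1.0, 0.1, 0.4]
opening: 0.649
```

```bash
python3 - <<'E'
from lib import *
s=telemetry.read_state();print(s['tool_pos'],s['opening'],s['wrist_force'],s['joint_positions'])
im=read_camera('wrist');tp=tool(s);cv2.imwrite('pics/w6.png',im[:,:,::-1])
for k in('counterpoise_grip','beam_tip'):
    for h in models.tip_of('wrist',k): print(k,np.array(h['uv']),h['conf'],onz('wrist',h['uv'],106 if k[0]=='c' else 85,tp))
E
```

```text
[ 575.5 -218.2  231.5] 0.6488872341724277 [-1.   0.1  0.4] [ 43.1  25.1 -34.   91.3  14.8  68.2  85.3]
counterpoise_grip [300.  249.7] 0.63 [ 584.8 -241.2  106. ]
beam_tip [136.7 240.6] 0.78 [ 551.3 -404.6   85. ]
```

View pics/w6.png

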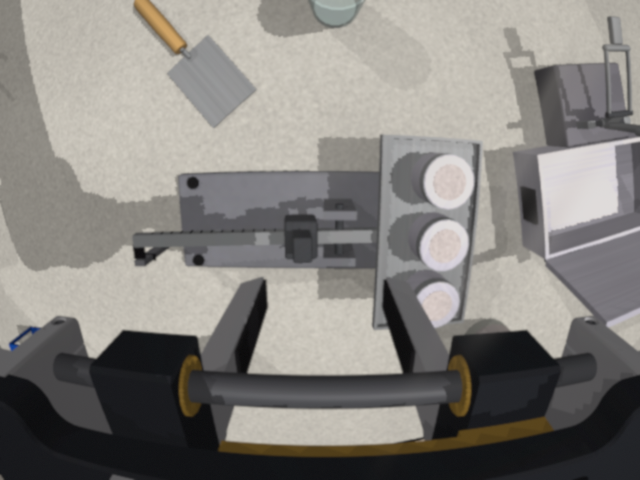

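```bash
python3 - <<'E'
from lib import *
tp=tool()
for uv in ((286,217),(317,217),(287,262),(318,262),(303,240),(303,262)): print(uv,onz('wrist',uv,118,tp),onz('wrist',uv,95,tp))
P=onz('wrist',(300,249.7),110,tp);P[2]=130;print(P)
plan(P,79)
print(proj('wrist',[584.8,-241.2,120],tp),proj('wrist',[584.8,-241.2,90],tp))
E
python3 - <<'E'
import cv2
im=cv2.imread('pics/w6.png')
cv2.imwrite('pics/c6.png',cv2.resize(im[180:300,120:400],(784,336),interpolation=cv2.INTER_CUBIC))
E
```

```text
(286, 217) [ 552.5 -242.8  118. ] [ 556.9 -246.1   95. ]
(317, 217) [ 557.3 -218.1  118. ] [ 562.  -219.5   95. ]
(287, 262) [ 590.3 -250.2  118. ] [ 597.7 -254.1   95. ]
(318, 262) [ 595.1 -224.7  118. ] [ 602.8 -226.5   95. ]
(303, 240) [ 574.1 -233.1  118. ] [ 580.2 -235.6   95. ]
(303, 262) [ 592.8 -237.   118. ] [ 600.3 -239.8   95. ]
[ 584.1 -238.2  130. ]
1 1 [0.1012, -0.0205, 0.0121, 0.0048, -0.0001, -0.0003]
[295.9 254.7] [298.3 244.5]
```

View pics/c6.png

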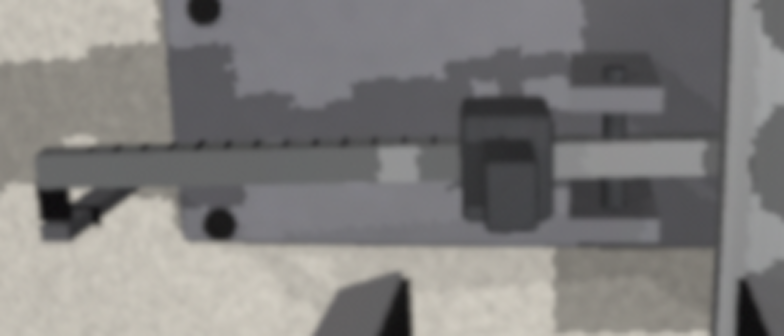

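Emit:
{"method": "jog_arm", "body": {"steps": [[[0,0.03,-0.01,0.006,0,0,0],[0,0.06,-0.0195,0.011,0,0,0],[0,0.085,-0.0195,0.011,0,0,0],[0,0.095,-0.0195,0.011,0,0,0],[0,0.1,-0.0195,0.011,0,0,0]]]}}

```text
clock: 26.48
tool_pos: [582.4, -235.0, 130.0]
eef_rot: [155.5, 89.8, 144.9]
wrist_force: [-0.1, -0.3, 1.1]
opening: 0.504
```

Emit:
{"method": "jog_arm", "body": {"steps": [[[0,0.008,0,0,0,0,0],[0,0.016,0,0,0,0,0],[0,0.024,0,0,0,0,0],[0,0.03,0,0,0,0,0],[0,0.033,0,0,0,0,0]]]}}

```text
clock: 26.9
tool_pos: [583.0, -236.3, 97.8]
eef_rot: [177.4, 90.0, 166.7]
wrist_force: [0.6, 0.0, 0.8]
opening: 0.5
```

Emit:
{"method": "jog_arm", "body": {"steps": [[[1,0,0,0,0,0,0],[1,0,0,0,0,0,0],[1,0,0,0,0,0,0],[1,0,0,0,0,0,0],[1,0,0,0,0,0,0]]], "grip_force": 15}}

```text
clock: 27.32
tool_pos: [583.0, -238.1, 98.7]
eef_rot: [-77.5, 89.9, -88.2]
wrist_force: [0.8, -5.7, -0.9]
opening: 0.187
```

Emit:
{"method": "jog_arm", "body": {"steps": [[[1,0,0,0,0,0,0],[1,0,0,0,0,0,0],[1,0,0,0,0,0,0],[1,0,0,0,0,0,0],[1,0,0,0,0,0,0]]]}}

```text
clock: 27.73
tool_pos: [583.0, -238.0, 98.7]
eef_rot: [-71.0, 89.9, -81.7]
wrist_force: [-1.3, -7.2, -0.3]
opening: 0.184
```

Emit:
{"method": "jog_arm", "body": {"steps": [[[1,0,-0.004,0,0,0,0],[1,0,-0.009,0,0,0,0],[1,0,-0.015,0,0,0,0],[1,0,-0.021,0,0,0,0],[1,0,-0.027,0,0,0,0]]]}}

```text
clock: 28.15
tool_pos: [578.0, -263.7, 98.4]
eef_rot: [121.2, 90.0, 110.6]
wrist_force: [-0.5, 1.7, 1.8]
opening: 0.175
```

Emit:
{"method": "jog_arm", "body": {"steps": [[[1,0,-0.006,0,0,0,0],[1,0,-0.012,0,0,0,0],[1,0,-0.018,0,0,0,0],[1,0,-0.024,0,0,0,0],[1,0,-0.03,0,0,0,0]]]}}

```text
clock: 28.57
tool_pos: [572.2, -293.1, 98.2]
eef_rot: [171.1, 90.0, 160.4]
wrist_force: [-2.5, 2.4, 1.2]
opening: 0.175
```

Emit:
{"method": "jog_arm", "body": {"steps": [[[1,0,-0.006,0,0,0,0],[1,0,-0.012,0,0,0,0],[1,0,-0.018,0,0,0,0],[1,0,-0.022,0,0,0,0],[1,0,-0.025,0,0,0,0]]]}}

```text
clock: 28.98
tool_pos: [567.4, -317.6, 98.2]
eef_rot: [179.4, 89.9, 168.8]
wrist_force: [-4.1, 3.2, 0.5]
opening: 0.176
```

Emit:
{"method": "jog_arm", "body": {"steps": [[[0.3,0,0,0,0,0,0],[0.3,0,0,0,0,0,0],[0.3,0,0,0,0,0,0],[0.3,0,0,0,0,0,0],[0.3,0,0,0,0,0,0]]]}}

```text
clock: 29.4
tool_pos: [568.3, -316.8, 98.6]
eef_rot: [-2.5, 90.0, -13.1]
wrist_force: [-0.4, 0.7, 0.0]
opening: 0.35
```

Emit:
{"method": "jog_arm", "body": {"steps": [[[0.3,0,0,0,0,0,0],[0.3,-0.02,0,0,0,0,0],[0.3,-0.05,0,0,0,0,0],[0,-0.08,0,0,0,0,0],[0,-0.11,0,0,0,0,0]]]}}

```text
clock: 29.82
tool_pos: [567.9, -316.8, 209.7]
eef_rot: [136.7, 90.0, 126.0]
wrist_force: [0.5, 0.6, 0.1]
opening: 0.457
```

```bash
python3 - <<'E'
from lib import *
s=telemetry.read_state();print(s['tool_pos'],s['opening'])
ims=[read_camera(c) for c in('scene','side')]
for c in('scene','side'):
    for k in('beam_tip','counterpoise_grip'):print(c,k,[(np.array(h['uv']),round(float(h['conf']),2)) for h in models.tip_of(c,k)[:2]])
c=np.vstack([cv2.resize(ims[0][260:345,160:330],(600,300),interpolation=cv2.INTER_CUBIC),cv2.resize(ims[1][135:245,300:460],(412,283),interpolation=cv2.INTER_CUBIC)[:, :412] if 0 else cv2.resize(ims[1][140:220,300:460],(600,300),interpolation=cv2.INTER_CUBIC)])
cv2.imwrite('pics/c7.png',c[:,:,::-1])
E
```

```text
[ 567.9 -316.8  209.7] 0.45673244840111726
scene beam_tip [(array([173.5, 306.5]), 0.77)]
scene counterpoise_grip [(array([347.2, 217.4]), 0.74), (array([213.3, 283. ]), 0.6)]
side beam_tip [(array([443.1, 155.3]), 0.7)]
side counterpoise_grip [(array([413.7, 157.6]), 0.65)]
```

View pics/c7.png

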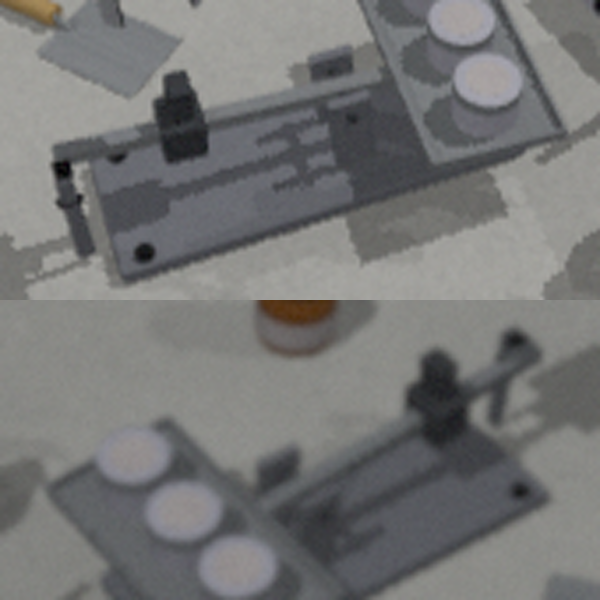

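```bash
python3 - <<'E'
from lib import *
for uv in ((52,425),(100,408),(115,480),(222,375)): print(uv,onz('scene',uv,50))
for uv in ((396,55),(465,110),(478,95),(378,135)): print(uv,onz('side',uv,50))
plan([570,-575,100],79)
t=np.array([570,-575,100.]);print(proj('wrist',[551,-405,72],(t,down(79))),proj('wrist',[551,-405,92],(t,down(79))),proj('wrist',[551,-405,52],(t,down(79))))
E
```

```text
(52, 425) [ 665.1 -729.    50. ]
(100, 408) [ 682.3 -635.1   50. ]
(115, 480) [ 841.9 -654.6   50. ]
(222, 375) [ 752.6 -385.7   50. ]
(396, 55) [ 953.  -695.6   50. ]
(465, 110) [ 639.  -627.9   50. ]
(478, 95) [ 653.5 -709.5   50. ]
(378, 135) [ 741.8 -376.4   50. ]
1 2 [0.0536, -0.1266, 0.0251, 0.0031, -0.0007, -0.0002]
2 2 [0.0536, -0.1266, 0.0255, 0.0031, -0.0007, -0.0002]
[569.7 198.7] [587.5 204.4] [553.8 193.8]
```

Emit:
{"method": "jog_arm", "body": {"steps": [[[0,0.01,-0.025,0.004,0,0,0],[0,0.02,-0.05,0.008,0,0,0],[0,0.03,-0.075,0.012,0,0,0],[0,0.042,-0.1,0.016,0,0,0],[0,0.053,-0.126,0.02,0,0,0]]]}}

```text
clock: 30.53
tool_pos: [563.8, -445.2, 153.3]
eef_rot: [154.7, 89.9, 144.1]
wrist_force: [-0.2, -0.3, 0.3]
opening: 0.503
```

Emit:
{"method": "jog_arm", "body": {"steps": [[[0,0.01,-0.025,0.004,0,0,0],[0,0.02,-0.05,0.008,0,0,0],[0,0.03,-0.075,0.012,0,0,0],[0,0.042,-0.1,0.016,0,0,0],[0,0.053,-0.126,0.02,0,0,0]]]}}

```text
clock: 30.95
tool_pos: [560.1, -572.6, 100.0]
eef_rot: [149.1, 89.9, 138.5]
wrist_force: [-0.2, 0.4, 0.6]
opening: 0.501
```

Emit:
{"method": "jog_arm", "body": {"steps": [[[0,0,0,0,0,0,0],[0,0,0,0,0,0,0],[0,0,0,0,0,0,0],[0,0,0,0,0,0,0],[0,0,0,0,0,0,0]]]}}

```text
clock: 31.37
tool_pos: [561.4, -571.1, 102.9]
eef_rot: [11.3, 90.0, 0.7]
wrist_force: [-0.2, -0.0, 0.6]
opening: 0.502
```

```bash
python3 - <<'E'
from lib import *
s=telemetry.read_state();print(s['tool_pos'],s['joint_positions'])
im=read_camera('wrist');tp=tool(s);cv2.imwrite('pics/b1.png',im[:,:,::-1])
for h in models.tip_of('wrist','beam_tip'): print(np.array(h['uv']),h['conf'])
print(proj('wrist',[551,-405,72],tp),proj('wrist',[551,-405,92],tp))
cv2.imwrite('pics/b1c.png',cv2.resize(im[140:260,440:640],(800,480),interpolation=cv2.INTER_CUBIC)[:,:,::-1])
E
```

```text
[ 561.4 -571.1  102.9] [ 57.2  50.1 -26.6  65.6  21.6  68.9 110.7]
[586.  216.9] 0.56
[563.4 212.9] [580.5 219.5]
```

View pics/b1c.png

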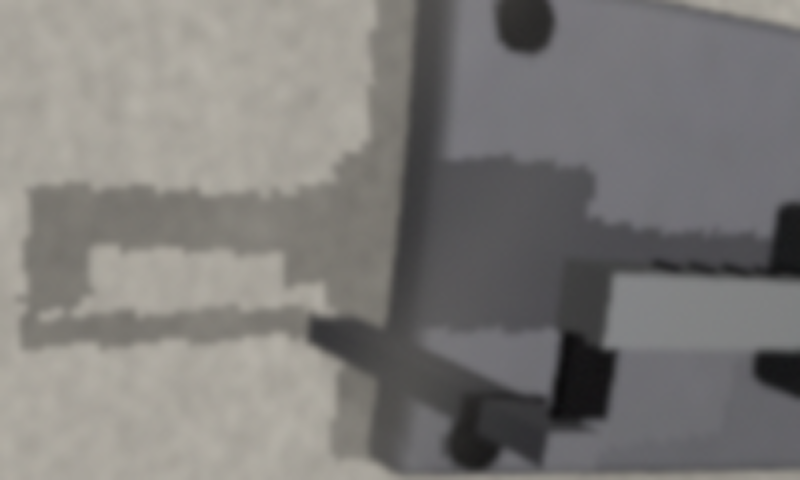

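```bash
python3 - <<'E'
from lib import *
tp=tool()
f=lambda x,y:np.array([440+x/4,140+y/4])
P0=onz('wrist',f(325,335),0,tp);print('foot',P0)
for z in (0,30,60,66,72,78,84,90): print(z,(proj('wrist',[P0[0],P0[1],z],tp)-[440,140])*4)
for n,uv in (('tip bl',f(565,262)),('tip tr',f(608,275)),('tip br',f(605,345)),('mark tl',f(558,335)),('mark tr',f(612,350)),('mark bl',f(555,415)),('mark br',f(605,418))):
    print(n,uv,*[onz('wrist',uv,z,tp)[:2] for z in (66,72,78,92)])
E
```

```text
foot [ 576.7 -400.9    0. ]
0 [325. 335.]
30 [395. 370.]
60 [476.4 411.7]
66 [494.3 421. ]
72 [512.7 430.7]
78 [531.7 440.7]
84 [551.3 451.2]
90 [571.5 462. ]
tip bl [581.2 205.5] [ 550.  -384.1] [ 548.2 -388.9] [ 546.3 -393.6] [ 541.9 -404.7]
tip tr [592.  208.8] [ 554.  -373.3] [ 552.  -378.4] [ 550.  -383.4] [ 545.4 -395.2]
tip br [591.2 226.2] [ 567.1 -373.9] [ 564.8 -379. ] [ 562.4 -384. ] [ 556.9 -395.8]
mark tl [579.5 223.8] [ 563.2 -385.9] [ 561.  -390.6] [ 558.7 -395.3] [ 553.5 -406.3]
mark tr [593.  227.5] [ 568.4 -372.1] [ 566.  -377.2] [ 563.6 -382.3] [ 558.1 -394.1]
mark bl [578.8 243.8] [ 578.4 -386.3] [ 575.7 -391. ] [ 573.  -395.7] [ 566.8 -406.6]
mark br [591.2 244.5] [ 581.4 -373.4] [ 578.7 -378.4] [ 575.9 -383.5] [ 569.5 -395.3]
```

Emit:
{"method": "jog_arm", "body": {"steps": [[[0,-0.015,0.025,-0.004,0,0,0],[0,-0.03,0.05,-0.008,0,0,0],[0,-0.04,0.075,-0.012,0,0,0],[0,-0.047,0.1,-0.016,0,0,0],[0,-0.053,0.126,-0.02,0,0,0]]]}}

```text
clock: 31.88
tool_pos: [564.4, -443.3, 156.7]
eef_rot: [-43.2, 89.9, -53.8]
wrist_force: [0.4, 0.7, -0.7]
opening: 0.499
```

Emit:
{"method": "jog_arm", "body": {"steps": [[[0,0,0.025,-0.004,0,0,0],[0,0,0.05,-0.008,0,0,0],[0,0,0.075,-0.012,0,0,0],[0,0,0.1,-0.016,0,0,0],[0,0,0.126,-0.02,0,0,0]]]}}

```text
clock: 32.3
tool_pos: [567.9, -315.8, 155.9]
eef_rot: [-48.8, 90.0, -59.4]
wrist_force: [0.0, -0.3, 0.4]
opening: 0.5
```

Emit:
{"method": "jog_arm", "body": {"steps": [[[0,0.01,0,0,0,0,0],[0,0.02,0,0,0,0,0],[0,0.032,0,0,0,0,0],[0,0.045,0,0,0,0,0],[0,0.05,0,0,0,0,0]]]}}

```text
clock: 32.72
tool_pos: [566.8, -317.6, 102.6]
eef_rot: [165.1, 89.8, 154.4]
wrist_force: [-0.4, -0.4, -0.9]
opening: 0.5
```

Emit:
{"method": "jog_arm", "body": {"steps": [[[1,0,0,0,0,0,0],[1,0,0,0,0,0,0],[1,0,0,0,0,0,0],[1,0,0,0,0,0,0],[1,0,0,0,0,0,0]]]}}

```text
clock: 33.13
tool_pos: [568.3, -317.1, 105.9]
eef_rot: [-7.3, 90.0, -17.9]
wrist_force: [0.5, -0.8, -2.5]
opening: 0.189
```

Emit:
{"method": "jog_arm", "body": {"steps": [[[1,0,0,0,0,0,0],[1,0,0,0,0,0,0],[1,0,0,0,0,0,0],[1,0,-0.003,0,0,0,0],[1,0,-0.006,0,0,0,0]]]}}

```text
clock: 33.55
tool_pos: [567.1, -322.8, 105.5]
eef_rot: [58.6, 90.0, 48.0]
wrist_force: [3.1, 1.5, -2.0]
opening: 0.189
```

Emit:
{"method": "jog_arm", "body": {"steps": [[[1,0,-0.003,0,0,0,0],[1,0,-0.006,0,0,0,0],[1,0,-0.009,0,0,0,0],[1,0,-0.012,0,0,0,0],[1,0,-0.012,0,0,0,0]]]}}

```text
clock: 33.97
tool_pos: [564.5, -335.7, 105.4]
eef_rot: [-65.2, 90.0, -75.9]
wrist_force: [2.5, -2.6, -0.7]
opening: 0.18
```

Emit:
{"method": "jog_arm", "body": {"steps": [[[0.2,0,0,0,0,0,0],[0.2,0,0,0,0,0,0],[0.2,0,0,0,0,0,0],[0.2,0,0,0,0,0,0],[0.2,0,0,0,0,0,0]]]}}

```text
clock: 34.38
tool_pos: [564.6, -334.6, 105.4]
eef_rot: [-177.7, 90.0, 171.7]
wrist_force: [0.2, 0.5, -1.1]
opening: 0.396
```

Emit:
{"method": "jog_arm", "body": {"steps": [[[0.2,0,0,0,0,0,0],[0.2,-0.01,0,0,0,0,0],[0.2,-0.02,0,0,0,0,0],[0,-0.035,0,0,0,0,0],[0,-0.05,0,0,0,0,0]]]}}

```text
clock: 34.8
tool_pos: [564.8, -334.7, 157.0]
eef_rot: [-2.0, 90.0, -12.6]
wrist_force: [-0.0, -0.8, 0.3]
opening: 0.488
```

Emit:
{"method": "jog_arm", "body": {"steps": [[[0,0,-0.023,0.004,0,0,0],[0,0,-0.047,0.008,0,0,0],[0,0,-0.072,0.012,0,0,0],[0,0,-0.096,0.016,0,0,0],[0,0,-0.117,0.02,0,0,0]]]}}

```text
clock: 35.22
tool_pos: [562.5, -455.3, 156.8]
eef_rot: [-41.6, 89.9, -52.3]
wrist_force: [0.5, -0.1, 0.3]
opening: 0.499
```

Emit:
{"method": "jog_arm", "body": {"steps": [[[0,0.01,-0.023,0.004,0,0,0],[0,0.02,-0.047,0.008,0,0,0],[0,0.03,-0.072,0.012,0,0,0],[0,0.042,-0.096,0.016,0,0,0],[0,0.053,-0.117,0.02,0,0,0]]]}}

```text
clock: 35.63
tool_pos: [560.4, -574.0, 103.2]
eef_rot: [-44.5, 89.9, -55.2]
wrist_force: [-0.2, 0.4, -0.2]
opening: 0.502
```

Emit:
{"method": "jog_arm", "body": {"steps": [[[0,0,0,0,0,0,0],[0,0,0,0,0,0,0],[0,0,0,0,0,0,0],[0,0,0,0,0,0,0],[0,0,0,0,0,0,0]]]}}

```text
clock: 36.05
tool_pos: [561.5, -571.4, 103.7]
eef_rot: [-19.0, 89.9, -29.6]
wrist_force: [-0.9, 0.3, 0.2]
opening: 0.5
```

```bash
cat >> lib.py <<'E'
def tipview(name):
    s=telemetry.read_state();print(s['clock'],s['tool_pos']);tp=tool(s)
    im=np.mean([read_camera('wrist') for _ in range(3)],0).astype(np.uint8)
    cv2.imwrite(f'pics/{name}.png',im[:,:,::-1])
    for h in models.tip_of('wrist','beam_tip'): print(np.array(h['uv']),round(float(h['conf']),2),'z->uv',[(z,proj('wrist',[551,-405,z],tp)) for z in(52,72,92)])
    # darkest blob (pointer) near the tip
    g=cv2.GaussianBlur(cv2.cvtColor(im,cv2.COLOR_RGB2GRAY),(3,3),0)[190:260,535:605]
    n,l,st,c=cv2.connectedComponentsWithStats((g<35).astype(np.uint8))
    for i in range(1,n):
        if st[i,4]>40: print('dark',st[i]+[535,190,0,0,0],c[i]+[535,190])
E
python3 - <<'E'
from lib import *
im=cv2.imread('pics/b1.png');g=cv2.GaussianBlur(cv2.cvtColor(im,cv2.COLOR_BGR2GRAY),(3,3),0)[190:260,535:605]
n,l,st,c=cv2.connectedComponentsWithStats((g<35).astype(np.uint8));print('before',st[1:]+[535,190,0,0,0],c[1:]+[535,190])
tipview('b2')
E
```

```text
before [[578 223  15  22 224]
 [555 246   8  10  42]] [[584.7 234.8]
 [558.5 251.8]]
36.05 [ 561.5 -571.4  103.7]
[567.2 207.5] 0.75 z->uv [(52, array([547.9, 206.7])), (72, array([563.2, 212.4])), (92, array([580.2, 219. ]))]
dark [555 246   8  10  47] [558.3 251.6]
```

```bash
python3 - <<'E'
import cv2
im=cv2.imread('pics/b2.png')
cv2.imwrite('pics/b2c.png',cv2.resize(im[180:260,520:640],(780,520),interpolation=cv2.INTER_CUBIC))
E
```

```text
(no output)
```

View pics/b2c.png

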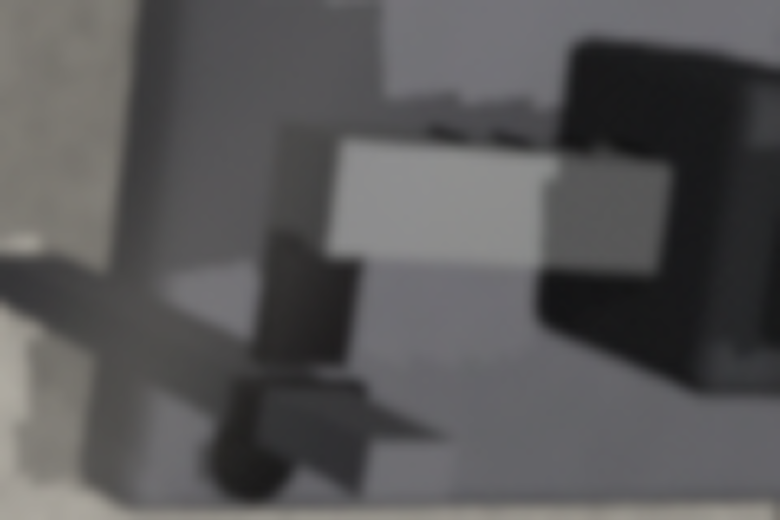

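```bash
python3 - <<'E'
import cv2,numpy as np
for n in('b2','b1'):
    g=cv2.cvtColor(cv2.imread(f'pics/{n}.png'),cv2.COLOR_BGR2GRAY)
    print(n,'cols',552,'..');
    for r in range(200,258,2): print(r,' '.join(f'{v:3d}' for v in g[r,552:600 if n=='b1' else 590]))
E
```

```text
b2 cols 552 ..
200  84  85  86  86  86  87  87  86  86  85  81  77  74  75  74  74  74  75  75  77  80  84  85  83  82  81  80  79  77  77  75  75  72  65  55  49  49  52
202  85  85  86  87  87  87  87  87  86  84  80  76  74  73  73  72  71  70  72  82 103 122 128 127 126 124 122 120 118 115 114 112 110 107 104 100  98  95
204  86  87  86  87  87  87  87  87  86  84  79  75  73  73  72  71  71  70  73  88 114 133 140 141 141 141 142 142 142 142 141 142 141 141 142 141 141 141
206  86  87  87  87  87  87  87  87  85  82  77  74  73  72  72  71  70  69  75  94 121 136 140 141 141 142 142 142 142 142 142 143 143 143 143 143 143 143
208  87  87  87  87  87  87  87  87  85  81  77  73  73  72  71  70  69  70  78 102 127 138 141 141 142 142 142 142 142 142 142 142 142 143 142 142 143 142
210  87  88  87  87  87  87  87  86  84  79  75  73  72  71  70  70  68  70  83 109 131 140 141 142 141 141 142 142 142 142 142 142 142 142 142 142 142 143
212  88  88  88  87  87  87  86  85  82  78  74  72  72  70  69  69  68  71  87 115 133 140 141 141 141 141 141 142 142 142 142 142 142 142 142 142 1
[... 8437 characters left out ...]
  49  48  49  55  76  99 109 110 110 111 110 110 111 111 111 111 110 110 109 109 108 108 108 108 107 106 105 105
252  55  40  36  35  33  32  31  29  28  28  27  31  48  69  80  77  67  59  53  50  49  49  50  62  86 103 109 110 111 111 111 111 111 111 110 110 111 108 107 106 104 102 103 103 103 102 101 101
254  74  52  38  33  32  30  29  28  27  28  32  49  72  95 105 107 104  97  85  71  61  54  55  73  96 108 110 110 110 111 111 110 111 110 110 110 108 105 102 101 101 101 100 100 100 100 100 100
256  90  78  66  55  46  39  36  35  38  47  63  80  91  99 101 102 102 102 101  97  91  83  77  85  99 106 107 106 106 106 105 106 106 106 106 106 102  98  95  94  94  94  94  93  93  94  93  94
```

Emit:
{"method": "jog_arm", "body": {"steps": [[[0,-0.015,0.023,-0.004,0,0,0],[0,-0.03,0.047,-0.008,0,0,0],[0,-0.04,0.072,-0.012,0,0,0],[0,-0.047,0.096,-0.016,0,0,0],[0,-0.053,0.117,-0.02,0,0,0]]]}}

```text
clock: 36.67
tool_pos: [563.1, -451.6, 156.5]
eef_rot: [-16.8, 90.0, -27.4]
wrist_force: [0.2, 0.1, 0.5]
opening: 0.501
```

Emit:
{"method": "jog_arm", "body": {"steps": [[[0,0,0.023,-0.004,0,0,0],[0,0,0.047,-0.008,0,0,0],[0,0,0.072,-0.012,0,0,0],[0,0,0.096,-0.016,0,0,0],[0,0,0.117,-0.02,0,0,0]]]}}

```text
clock: 37.08
tool_pos: [564.8, -332.9, 155.7]
eef_rot: [-1.7, 90.0, -12.3]
wrist_force: [1.1, 0.4, 0.7]
opening: 0.5
```

Emit:
{"method": "jog_arm", "body": {"steps": [[[0.2,0.012,0,0,0,0,0],[0.2,0.024,0,0,0,0,0],[0.2,0.038,0,0,0,0,0],[0.2,0.05,0,0,0,0,0],[0.2,0.057,0,0,0,0,0]]]}}

```text
clock: 37.5
tool_pos: [563.6, -335.2, 95.8]
eef_rot: [162.6, 89.9, 151.8]
wrist_force: [-0.3, 0.0, 0.2]
opening: 0.403
```

Emit:
{"method": "jog_arm", "body": {"steps": [[[1,0,0,0,0,0,0],[1,0,0,0,0,0,0],[1,0,0,0,0,0,0],[1,0,0,0,0,0,0],[1,0,0,0,0,0,0]]]}}

```text
clock: 37.92
tool_pos: [564.9, -335.1, 99.1]
eef_rot: [-32.5, 89.9, -43.2]
wrist_force: [0.2, -1.9, 0.2]
opening: 0.17
```

Emit:
{"method": "jog_arm", "body": {"steps": [[[1,0,0,0,0,0,0],[1,0,-0.004,0,0,0,0],[1,0,-0.01,0,0,0,0],[1,0,-0.016,0,0,0,0],[1,0,-0.02,0,0,0,0]]]}}

```text
clock: 38.33
tool_pos: [560.9, -355.5, 98.4]
eef_rot: [-16.6, 90.0, -27.3]
wrist_force: [1.2, 1.0, 0.5]
opening: 0.165
```

Emit:
{"method": "jog_arm", "body": {"steps": [[[0.2,0,0,0,0,0,0],[0.2,0,0,0,0,0,0],[0.2,0,0,0,0,0,0],[0.2,0,0,0,0,0,0],[0.2,0,0,0,0,0,0]]]}}

```text
clock: 38.75
tool_pos: [561.0, -354.1, 98.4]
eef_rot: [158.8, 90.0, 148.1]
wrist_force: [-0.3, 0.7, -0.5]
opening: 0.398
```

Emit:
{"method": "jog_arm", "body": {"steps": [[[0.2,0,0,0,0,0,0],[0.2,-0.01,0,0,0,0,0],[0.2,-0.025,0,0,0,0,0],[0,-0.04,0,0,0,0,0],[0,-0.057,0,0,0,0,0]]]}}

```text
clock: 39.17
tool_pos: [560.9, -354.2, 156.6]
eef_rot: [145.3, 90.0, 134.7]
wrist_force: [-0.1, -0.5, 0.2]
opening: 0.487
```

Emit:
{"method": "jog_arm", "body": {"steps": [[[0,0,-0.022,0.004,0,0,0],[0,0,-0.045,0.008,0,0,0],[0,0,-0.068,0.012,0,0,0],[0,0,-0.09,0.016,0,0,0],[0,0,-0.107,0.02,0,0,0]]]}}

```text
clock: 39.58
tool_pos: [560.3, -465.3, 156.2]
eef_rot: [-74.4, 90.0, -85.1]
wrist_force: [0.1, 0.1, -0.3]
opening: 0.498
```

Emit:
{"method": "jog_arm", "body": {"steps": [[[0,0.01,-0.022,0.004,0,0,0],[0,0.02,-0.045,0.008,0,0,0],[0,0.03,-0.068,0.012,0,0,0],[0,0.042,-0.09,0.016,0,0,0],[0,0.053,-0.107,0.02,0,0,0]]]}}

```text
clock: 40.0
tool_pos: [560.1, -574.1, 102.6]
eef_rot: [-80.6, 90.0, -91.3]
wrist_force: [0.4, -0.3, 0.6]
opening: 0.5
```

Emit:
{"method": "jog_arm", "body": {"steps": [[[0,0,0,0,0,0,0],[0,0,0,0,0,0,0],[0,0,0,0,0,0,0],[0,0,0,0,0,0,0],[0,0,0,0,0,0,0]]]}}

```text
clock: 40.42
tool_pos: [561.4, -571.4, 103.6]
eef_rot: [-21.5, 89.9, -32.1]
wrist_force: [0.2, -0.2, 1.0]
opening: 0.502
```

```bash
python3 - <<'E'
from lib import *
tipview('b3')
g=cv2.cvtColor(cv2.imread('pics/b3.png'),cv2.COLOR_BGR2GRAY)
for r in range(186,240,2): print(r,' '.join(f'{v:3d}' for v in g[r,528:575]))
E
```

```text
40.4167 [ 561.4 -571.4  103.6]
[554.6 203.9] 0.77 z->uv [(52, array([548. , 206.9])), (72, array([563.3, 212.6])), (92, array([580.4, 219.2]))]
dark [579 190  24  42 468] [593.6 211. ]
dark [555 245   9  11  54] [558.4 251.1]
186 118 119 120 121 120 119 119 120 120 118 114 105  88  68  58  57  59  60  63  68  72  76  78  80  81  81  82  82  82  82  83  83  83  84  84  84  84  84  84  85  84  84  85  88  98 109 115
188 116 118 121 123 122 122 121 120 119 117 114 105  86  67  58  58  59  61  64  68  73  77  78  80  81  81  82  82  82  82  83  83  83  84  83  84  84  85  84  84  85  85  85  87  96 108 114
190 115 116 118 119 120 120 119 118 117 116 114 105  85  65  58  58  59  60  65  69  74  77  79  80  81  81  81  82  82  82  83  83  83  83  84  84  84  85  85  85  85  85  85  86  94 106 112
192 116 116 117 118 119 120 120 119 117 117 115 105  81  62  58  58  60  62  66  71  74  77  79  80  81  81  82  82  83  83  83  83  84  84  84  84  85  85  85  85  85  85  85  86  92 101 109
194 119 120 120 121 121 121 120 119 118 117 114  99  75  60  58  58  59  63  67  71  75  76  75  74  75  7
[... 3609 characters left out ...]
  77  77  77  77  77  76  75  75  74  73  73  74  78  83  89  95 100 103 106 106 106 106 105 105 104 104 103 103 103 103 103
234 113 112 111 108 103  96  87  79  76  76  77  77  77  77  77  77  77  76  76  75  74  74  73  73  72  72  71  70  69  68  68  69  73  78  85  92  97 101 103 104 103 103 103 103 103 103 103
236 114 114 114 114 112 107  95  82  76  77  77  78  78  78  78  77  77  76  75  74  73  72  71  70  69  69  68  67  66  65  64  63  62  62  62  63  66  73  80  87  93  97 100 100 100 101 101
238 114 116 116 116 113 106  92  80  77  77  77  78  79  80  80  80  78  77  75  74  73  71  70  69  68  66  64  59  53  50  48  48  47  46  46  45  44  43  43  47  52  58  63  65  66  68  70
```

Emit:
{"method": "jog_arm", "body": {"steps": [[[0,-0.015,0.022,-0.004,0,0,0],[0,-0.03,0.045,-0.008,0,0,0],[0,-0.04,0.068,-0.012,0,0,0],[0,-0.047,0.09,-0.016,0,0,0],[0,-0.053,0.107,-0.02,0,0,0]]]}}

```text
clock: 41.03
tool_pos: [561.4, -461.2, 156.5]
eef_rot: [-8.2, 90.0, -18.7]
wrist_force: [0.1, 0.2, 0.1]
opening: 0.5
```

Emit:
{"method": "jog_arm", "body": {"steps": [[[0,0,0.022,-0.004,0,0,0],[0,0,0.045,-0.008,0,0,0],[0,0,0.068,-0.012,0,0,0],[0,0,0.09,-0.016,0,0,0],[0,0,0.107,-0.02,0,0,0]]]}}

```text
clock: 41.45
tool_pos: [561.2, -352.3, 155.8]
eef_rot: [28.1, 90.0, 17.5]
wrist_force: [1.3, -0.4, 0.7]
opening: 0.505
```

Emit:
{"method": "jog_arm", "body": {"steps": [[[0,0.015,0,0,0,0,0],[0,0.03,0,0,0,0,0],[0,0.045,0,0,0,0,0],[0,0.06,0,0,0,0,0],[0,0.07,0,0,0,0,0]]]}}

```text
clock: 41.87
tool_pos: [560.5, -354.2, 84.0]
eef_rot: [163.4, 89.9, 152.8]
wrist_force: [-0.2, -0.4, -0.9]
opening: 0.499
```

Emit:
{"method": "jog_arm", "body": {"steps": [[[1,0,0,0,0,0,0],[1,0,0,0,0,0,0],[1,0,0,0,0,0,0],[1,0,0,0,0,0,0],[1,0,0,0,0,0,0]]]}}

```text
clock: 42.28
tool_pos: [561.3, -354.9, 86.3]
eef_rot: [-34.7, 89.9, -45.4]
wrist_force: [0.8, 2.3, 2.0]
opening: 0.178
```

Emit:
{"method": "jog_arm", "body": {"steps": [[[1,0,0,0,0,0,0],[1,0,0,0,0,0,0],[1,-0.003,0.005,0,0,0,0],[1,-0.006,0.01,0,0,0,0],[1,-0.009,0.015,0,0,0,0]]]}}

```text
clock: 42.7
tool_pos: [564.3, -339.3, 95.0]
eef_rot: [-4.8, 89.9, -15.4]
wrist_force: [4.3, -2.1, 0.3]
opening: 0.171
```

Emit:
{"method": "jog_arm", "body": {"steps": [[[1,-0.002,0.003,0,0,0,0],[1,-0.004,0.006,0,0,0,0],[1,-0.004,0.006,0,0,0,0],[1,-0.004,0.006,0,0,0,0],[1,-0.004,0.006,0,0,0,0]]]}}

```text
clock: 43.12
tool_pos: [565.4, -333.3, 98.6]
eef_rot: [29.1, 89.9, 18.5]
wrist_force: [6.7, -0.2, 0.8]
opening: 0.167
```

Emit:
{"method": "jog_arm", "body": {"steps": [[[0.2,0,0,0,0,0,0],[0.2,0,0,0,0,0,0],[0.2,0,0,0,0,0,0],[0.2,0,0,0,0,0,0],[0.2,0,0,0,0,0,0]]]}}

```text
clock: 43.53
tool_pos: [564.6, -333.7, 98.3]
eef_rot: [168.0, 90.0, 157.3]
wrist_force: [0.4, 0.4, 0.2]
opening: 0.397
```

Emit:
{"method": "jog_arm", "body": {"steps": [[[0.2,0,0,0,0,0,0],[0.2,-0.01,0,0,0,0,0],[0.2,-0.025,0,0,0,0,0],[0,-0.04,0,0,0,0,0],[0,-0.057,0,0,0,0,0]]]}}

```text
clock: 43.95
tool_pos: [564.7, -333.6, 156.5]
eef_rot: [145.7, 90.0, 135.1]
wrist_force: [0.5, -0.7, 0.1]
opening: 0.491
```

Emit:
{"method": "jog_arm", "body": {"steps": [[[0,0,-0.023,0.004,0,0,0],[0,0,-0.047,0.008,0,0,0],[0,0,-0.072,0.012,0,0,0],[0,0,-0.096,0.016,0,0,0],[0,0,-0.1175,0.02,0,0,0]]]}}

```text
clock: 44.37
tool_pos: [562.4, -454.7, 156.3]
eef_rot: [-59.8, 90.0, -70.5]
wrist_force: [-0.1, 0.3, -1.1]
opening: 0.499
```

Emit:
{"method": "jog_arm", "body": {"steps": [[[0,0.01,-0.023,0.004,0,0,0],[0,0.02,-0.047,0.008,0,0,0],[0,0.03,-0.072,0.012,0,0,0],[0,0.042,-0.096,0.016,0,0,0],[0,0.053,-0.1175,0.02,0,0,0]]]}}

```text
clock: 44.78
tool_pos: [560.3, -573.8, 102.6]
eef_rot: [-75.7, 90.0, -86.4]
wrist_force: [0.6, 0.4, -0.0]
opening: 0.503
```

Emit:
{"method": "jog_arm", "body": {"steps": [[[0,0,0,0,0,0,0],[0,0,0,0,0,0,0],[0,0,0,0,0,0,0],[0,0,0,0,0,0,0],[0,0,0,0,0,0,0]]]}}

```text
clock: 45.2
tool_pos: [561.4, -571.3, 103.6]
eef_rot: [-18.7, 89.9, -29.3]
wrist_force: [1.3, 0.3, 0.5]
opening: 0.502
```

```bash
python3 - <<'E'
from lib import *
print(telemetry.read_state()['tool_pos'])
tipview('b4')
g=cv2.cvtColor(cv2.imread('pics/b4.png'),cv2.COLOR_BGR2GRAY)
for r in (200,204,206,208,210,212,214,218,222,224,226,228,230,232): print(r,' '.join(f'{v:3d}' for v in g[r,552:585]))
for n in('b1','b2','b3','b4'):   # fixed reference: collar edge row 250
    q=cv2.cvtColor(cv2.imread(f'pics/{n}.png'),cv2.COLOR_BGR2GRAY);print(n,q[250,572:580],q[252,572:580])
E
```

```text
[ 561.4 -571.3  103.6]
45.2 [ 561.4 -571.3  103.6]
[575. 214.] 0.84 z->uv [(52, array([547.9, 206.8])), (72, array([563.2, 212.5])), (92, array([580.3, 219.1]))]
dark [567 223  14  17 177] [573.9 231.1]
dark [555 245   8  11  47] [558.3 251.5]
200  85  85  86  86  86  87  87  87  87  87  87  87  87  86  86  86  85  84  81  80  81  80  80  79  80  79  79  79  79  78  78  78  78
204  86  86  87  87  87  87  87  87  87  87  87  86  86  85  85  84  82  78  73  71  70  69  67  67  66  65  66  71  86 104 112 112 111
206  87  87  87  87  87  88  87  87  88  87  86  87  85  85  85  84  81  76  72  70  69  68  67  66  65  64  66  77 102 126 137 139 139
208  87  87  87  87  88  87  87  87  87  87  86  85  85  85  84  83  80  75  71  69  68  67  66  65  64  63  67  84 111 131 139 139 139
210  88  87  88  88  88  87  87  87  86  86  86  85  85  85  84  82  79  73  70  68  67  66  66  64  63  64  69  91 118 134 139 139 139
212  88  88  88  87  87  87  87  86  86  86  85  85  85  84  84  81  77  71  68  67  67  65  64  64  63  64  71  96 123 136 139 139 139
214  88  88  88  88  87  87  86  86  85 
[... 631 characters left out ...]
  92 107
228 113 115 117 117 116 116 116 115 115 115 114 114 114 110  97  70  41  31  31  32  31  30  29  29  27  27  26  25  28  44  73  98 108
230  86  92 100 106 110 113 114 115 115 115 114 114 113 107  89  58  34  29  30  31  30  30  28  27  27  26  25  25  30  53  83 103 109
232  75  75  75  77  81  87  95 103 108 111 113 114 112 103  80  49  29  29  29  30  29  28  28  27  26  25  25  26  36  64  92 106 110
b1 [ 49  48  49  55  76  99 109 110] [ 49  49  50  62  86 103 109 110]
b2 [ 48  48  49  57  77  98 108 110] [ 49  49  50  63  85 103 109 110]
b3 [ 49  48  49  54  74  95 107 110] [ 48  48  50  60  82 101 109 110]
b4 [ 48  48  49  56  76  97 108 110] [ 49  48  51  63  85 103 109 110]
```

Emit:
{"method": "jog_arm", "body": {"steps": [[[0,-0.015,0.023,-0.004,0,0,0],[0,-0.03,0.047,-0.008,0,0,0],[0,-0.04,0.072,-0.012,0,0,0],[0,-0.047,0.096,-0.016,0,0,0],[0,-0.053,0.1175,-0.02,0,0,0]]]}}

```text
clock: 45.82
tool_pos: [563.1, -451.2, 156.5]
eef_rot: [-24.8, 90.0, -35.4]
wrist_force: [1.1, -1.0, 0.1]
opening: 0.502
```

Emit:
{"method": "jog_arm", "body": {"steps": [[[0,0,0.023,-0.004,0,0,0],[0,0,0.047,-0.008,0,0,0],[0,0,0.072,-0.012,0,0,0],[0,0,0.096,-0.016,0,0,0],[0,0,0.1175,-0.02,0,0,0]]]}}

```text
clock: 46.23
tool_pos: [564.9, -332.0, 155.8]
eef_rot: [-15.0, 90.0, -25.6]
wrist_force: [-0.2, -0.2, -0.3]
opening: 0.502
```

Emit:
{"method": "jog_arm", "body": {"steps": [[[0.2,0.012,0,0,0,0,0],[0.2,0.024,0,0,0,0,0],[0.2,0.036,0,0,0,0,0],[0.2,0.048,0,0,0,0,0],[0.2,0.053,0,0,0,0,0]]]}}

```text
clock: 46.65
tool_pos: [563.7, -334.3, 99.8]
eef_rot: [162.1, 89.8, 151.4]
wrist_force: [0.0, -0.1, 0.7]
opening: 0.398
```

Emit:
{"method": "jog_arm", "body": {"steps": [[[1,0,0,0,0,0,0],[1,0,0,0,0,0,0],[1,0,0,0,0,0,0],[1,0,0,0,0,0,0],[1,0,0,0,0,0,0]]]}}

```text
clock: 47.07
tool_pos: [565.1, -333.8, 102.8]
eef_rot: [-16.0, 90.0, -26.7]
wrist_force: [0.3, 0.2, -2.3]
opening: 0.176
```

Emit:
{"method": "jog_arm", "body": {"steps": [[[1,0,0,0,0,0,0],[1,0.0015,-0.0025,0,0,0,0],[1,0.003,-0.005,0,0,0,0],[1,0.0047,-0.0074,0,0,0,0],[1,0.0047,-0.0074,0,0,0,0]]]}}

```text
clock: 47.48
tool_pos: [563.5, -341.8, 97.5]
eef_rot: [-24.9, 90.0, -35.6]
wrist_force: [-0.3, -1.7, 2.0]
opening: 0.172
```

Emit:
{"method": "jog_arm", "body": {"steps": [[[1,0,0,0,0,0,0],[1,0,0,0,0,0,0],[0.2,0,0,0,0,0,0],[0.2,0,0,0,0,0,0],[0.2,0,0,0,0,0,0]]]}}

```text
clock: 47.9
tool_pos: [563.4, -340.8, 97.7]
eef_rot: [160.8, 90.0, 150.1]
wrist_force: [0.5, -0.9, -0.3]
opening: 0.345
```

Emit:
{"method": "jog_arm", "body": {"steps": [[[0.2,0,0,0,0,0,0],[0.2,0,0,0,0,0,0],[0.2,-0.02,0,0,0,0,0],[0,-0.04,0,0,0,0,0],[0,-0.058,0,0,0,0,0]]]}}

```text
clock: 48.32
tool_pos: [563.5, -340.8, 156.6]
eef_rot: [133.1, 90.0, 122.5]
wrist_force: [-0.2, 0.9, 0.9]
opening: 0.486
```

Emit:
{"method": "jog_arm", "body": {"steps": [[[0,0,-0.023,0.004,0,0,0],[0,0,-0.047,0.008,0,0,0],[0,0,-0.072,0.012,0,0,0],[0,0,-0.096,0.016,0,0,0],[0,0,-0.1138,0.02,0,0,0]]]}}

```text
clock: 48.73
tool_pos: [561.3, -458.9, 155.6]
eef_rot: [-127.3, 90.0, -138.0]
wrist_force: [-0.1, -0.0, -0.4]
opening: 0.501
```

Emit:
{"method": "jog_arm", "body": {"steps": [[[0,0.01,-0.023,0.004,0,0,0],[0,0.02,-0.047,0.008,0,0,0],[0,0.03,-0.072,0.012,0,0,0],[0,0.042,-0.096,0.016,0,0,0],[0,0.0533,-0.1138,0.02,0,0,0]]]}}

```text
clock: 49.15
tool_pos: [559.8, -574.3, 101.6]
eef_rot: [-131.9, 90.0, -142.6]
wrist_force: [0.6, -0.3, 1.0]
opening: 0.503
```

Emit:
{"method": "jog_arm", "body": {"steps": [[[0,0,0,0,0,0,0],[0,0,0,0,0,0,0],[0,0,0,0,0,0,0],[0,0,0,0,0,0,0],[0,0,0,0,0,0,0]]]}}

```text
clock: 49.57
tool_pos: [561.4, -571.4, 103.4]
eef_rot: [-21.5, 89.9, -32.1]
wrist_force: [0.3, -0.3, 0.3]
opening: 0.498
```

```bash
cat >> lib.py <<'E'
def edges(name):
    "sub-pixel face/pointer edges: target face 572.05, pointer L 560.4, R 575.3"
    g=cv2.cvtColor(cv2.imread(f'pics/{name}.png'),cv2.COLOR_BGR2GRAY).astype(float)
    for r in(206,208,210,212,214):
        v=g[r,545:600];i=np.argmax(np.diff(v));w=np.diff(v)[i-2:i+3];print('face',r,round(545.5+i+np.dot(w,[-2,-1,0,1,2])/w.sum(),2),end=' ')
    for r in(226,228,230):
        d=np.diff(g[r,550:600]);i=np.argmin(d);j=np.argmax(d);wi=d[i-2:i+3];wj=d[j-2:j+3];k=np.arange(-2,3);print('ptr',r,round(550.5+i+wi@k/wi.sum(),2),round(550.5+j+wj@k/wj.sum(),2),end=' ')
    print(g[250,572:580])
E
python3 - <<'E'
from lib import *
tipview('b5')
for n in('b2','b4','b5'): print(n);edges(n)
E
```

```text
49.5667 [ 561.4 -571.4  103.4]
[566.9 207.3] 0.81 z->uv [(52, array([548.1, 206.9])), (72, array([563.4, 212.6])), (92, array([580.5, 219.2]))]
dark [555 245   9  11  52] [558.4 251.3]
b2
face 206 571.39 face 208 571.18 face 210 570.82 face 212 570.64 face 214 570.42 ptr 226 559.24 574.37 ptr 228 558.83 574.16 ptr 230 558.7 573.79 [ 48.  48.  49.  57.  77.  98. 108. 110.]
b4
face 206 579.92 face 208 579.64 face 210 579.42 face 212 579.23 face 214 578.82 ptr 226 567.23 582.09 ptr 228 566.96 581.78 ptr 230 566.55 581.49 [ 48.  48.  49.  56.  76.  97. 108. 110.]
b5
face 206 568.22 face 208 567.93 face 210 567.69 face 212 567.38 face 214 567.15 Traceback (most recent call last):
  File "<stdin>", line 3, in <module>
  File "lib.py", line 79, in edges
    d=np.diff(g[r,550:600]);i=np.argmin(d);j=np.argmax(d);wi=d[i-2:i+3];wj=d[j-2:j+3];k=np.arange(-2,3);print('ptr',r,round(550.5+i+wi@k/wi.sum(),2),round(550.5+j+wj@k/wj.sum(),2),end=' ')
                                                                                                                                    ~~^~
ValueError: matmul: Input operand 1 has a mismatch in its core dimension 0, with gufunc signature (n?,k),(k,m?)->(n?,m?) (size 5 is different from 4)
```

Emit:
{"method": "jog_arm", "body": {"steps": [[[0,-0.015,0.023,-0.004,0,0,0],[0,-0.03,0.047,-0.008,0,0,0],[0,-0.04,0.072,-0.012,0,0,0],[0,-0.047,0.096,-0.016,0,0,0],[0,-0.0533,0.1138,-0.02,0,0,0]]]}}

```text
clock: 50.18
tool_pos: [562.8, -454.2, 156.8]
eef_rot: [1.3, 90.0, -9.3]
wrist_force: [-0.1, -0.2, 0.2]
opening: 0.501
```

Emit:
{"method": "jog_arm", "body": {"steps": [[[0,0,0.023,-0.004,0,0,0],[0,0,0.047,-0.008,0,0,0],[0,0,0.072,-0.012,0,0,0],[0,0,0.096,-0.016,0,0,0],[0,0,0.1138,-0.02,0,0,0]]]}}

```text
clock: 50.6
tool_pos: [563.8, -338.6, 156.1]
eef_rot: [19.7, 90.0, 9.2]
wrist_force: [0.3, 0.8, -0.5]
opening: 0.503
```

Emit:
{"method": "jog_arm", "body": {"steps": [[[0.2,0.015,0,0,0,0,0],[0.2,0.03,0,0,0,0,0],[0.2,0.045,0,0,0,0,0],[0.2,0.057,0,0,0,0,0],[0.2,0.0615,0,0,0,0,0]]]}}

```text
clock: 51.02
tool_pos: [562.8, -340.6, 92.6]
eef_rot: [159.4, 89.9, 148.7]
wrist_force: [0.9, -0.2, -1.1]
opening: 0.402
```

Emit:
{"method": "jog_arm", "body": {"steps": [[[1,0,0,0,0,0,0],[1,0,0,0,0,0,0],[1,0,0,0,0,0,0],[1,0,0,0,0,0,0],[1,0,0,0,0,0,0]]]}}

```text
clock: 51.43
tool_pos: [563.9, -341.3, 95.0]
eef_rot: [-20.7, 89.9, -31.4]
wrist_force: [0.4, -0.9, 1.6]
opening: 0.175
```

Emit:
{"method": "jog_arm", "body": {"steps": [[[1,0,0,0,0,0,0],[1,-0.0012,0.001,0,0,0,0],[1,-0.0024,0.002,0,0,0,0],[1,-0.0035,0.0031,0,0,0,0],[1,-0.0035,0.0031,0,0,0,0]]]}}

```text
clock: 51.85
tool_pos: [564.5, -337.7, 98.1]
eef_rot: [-0.3, 90.0, -10.9]
wrist_force: [4.6, -0.7, 0.4]
opening: 0.17
```

Emit:
{"method": "jog_arm", "body": {"steps": [[[1,0,0,0,0,0,0],[1,0,0,0,0,0,0],[0.2,0,0,0,0,0,0],[0.2,0,0,0,0,0,0],[0.2,0,0,0,0,0,0]]]}}

```text
clock: 52.27
tool_pos: [563.5, -337.7, 97.4]
eef_rot: [167.7, 89.9, 157.1]
wrist_force: [0.1, 0.3, -1.1]
opening: 0.346
```

Emit:
{"method": "jog_arm", "body": {"steps": [[[0.2,0,0,0,0,0,0],[0.2,0,0,0,0,0,0],[0.2,-0.02,0,0,0,0,0],[0,-0.04,0,0,0,0,0],[0,-0.058,0,0,0,0,0]]]}}

```text
clock: 52.68
tool_pos: [563.9, -337.8, 156.5]
eef_rot: [149.4, 90.0, 138.8]
wrist_force: [1.0, -0.4, 0.2]
opening: 0.487
```

Emit:
{"method": "jog_arm", "body": {"steps": [[[0,0,-0.023,0.004,0,0,0],[0,0,-0.047,0.008,0,0,0],[0,0,-0.072,0.012,0,0,0],[0,0,-0.096,0.016,0,0,0],[0,0,-0.1153,0.02,0,0,0]]]}}

```text
clock: 53.1
tool_pos: [561.6, -457.0, 155.5]
eef_rot: [-146.7, 90.0, -157.4]
wrist_force: [0.6, -0.1, -0.1]
opening: 0.499
```

Emit:
{"method": "jog_arm", "body": {"steps": [[[0,0.01,-0.023,0.004,0,0,0],[0,0.02,-0.047,0.008,0,0,0],[0,0.03,-0.072,0.012,0,0,0],[0,0.042,-0.096,0.016,0,0,0],[0,0.0533,-0.1154,0.02,0,0,0]]]}}

```text
clock: 53.52
tool_pos: [559.8, -574.0, 101.5]
eef_rot: [-155.2, 90.0, -166.0]
wrist_force: [0.1, -0.5, -0.7]
opening: 0.5
```

Emit:
{"method": "jog_arm", "body": {"steps": [[[0,0,0,0,0,0,0],[0,0,0,0,0,0,0],[0,0,0,0,0,0,0],[0,0,0,0,0,0,0],[0,0,0,0,0,0,0]]]}}

```text
clock: 53.93
tool_pos: [561.4, -571.3, 103.3]
eef_rot: [-20.7, 90.0, -31.3]
wrist_force: [-0.7, -0.2, -0.3]
opening: 0.499
```

```bash
sed -i 's/550:600\]);i/545:600]);i/; s/550\.5+i/545.5+i/; s/550\.5+j/545.5+j/' lib.py; python3 - <<'E'
from lib import *
tipview('b6');edges('b6');print();edges('b2')
E
```

```text
53.9333 [ 561.4 -571.3  103.3]
[569.  209.3] 0.82 z->uv [(52, array([548.1, 207. ])), (72, array([563.4, 212.7])), (92, array([580.5, 219.3]))]
dark [567 223   7  12  43] [570.9 230.3]
dark [555 245   9  11  51] [558.5 251.3]
face 206 573.15 face 208 572.78 face 210 572.61 face 212 572.38 face 214 571.93 ptr 226 560.75 575.92 ptr 228 560.53 575.61 ptr 230 560.28 575.35 [ 49.  48.  49.  53.  71.  94. 107. 110.]

face 206 571.39 face 208 571.18 face 210 570.82 face 212 570.64 face 214 570.42 ptr 226 559.24 574.37 ptr 228 558.83 574.16 ptr 230 558.7 573.79 [ 48.  48.  49.  57.  77.  98. 108. 110.]
```

```bash
python3 - <<'E'
from lib import *
s=telemetry.read_state()
plan([580,-125,230],79.2)
t=np.array([580,-125,230.])
for P in ([604.8,-122.7,117],[550,-112,117],[659,-133,117],[530,10,58],[655,230,58]): print(P,proj('wrist',P,(t,down(79.2))))
E
```

```text
1 3 [-0.0424, 0.1476, -0.0212, 0.001, 0.0001, 0.0001]
2 3 [-0.0424, 0.1475, -0.0214, 0.001, 0.0001, 0.0001]
3 3 [-0.0424, 0.1475, -0.0215, 0.001, 0.0001, 0.0001]
[604.8, -122.7, 117] [332.3 266. ]
[550, -112, 117] [333. 200.]
[659, -133, 117] [331.9 324. ]
[530, 10, 58] [450.3 149.1]
[655, 230, 58] [615.6 232. ]
```

Emit:
{"method": "jog_arm", "body": {"steps": [[[0,-0.03,0.005,-0.001,0,0,0],[0,-0.07,0.03,-0.005,0,0,0],[0,-0.105,0.06,-0.009,0,0,0],[0,-0.12,0.095,-0.014,0,0,0],[0,-0.127,0.13,-0.02,0,0,0]]]}}

```text
clock: 54.55
tool_pos: [565.6, -440.8, 232.7]
eef_rot: [-31.1, 89.8, -41.8]
wrist_force: [1.2, -0.8, 0.2]
opening: 0.501
```

Emit:
{"method": "jog_arm", "body": {"steps": [[[0,0,0.033,-0.0045,0,0,0],[0,0,0.066,-0.009,0,0,0],[0,0,0.099,-0.0135,0,0,0],[0,0,0.132,-0.018,0,0,0],[0,0,0.165,-0.022,0,0,0]]]}}

```text
clock: 54.97
tool_pos: [573.7, -273.1, 229.7]
eef_rot: [-58.9, 90.0, -69.5]
wrist_force: [0.4, -0.4, -0.1]
opening: 0.503
```

Emit:
{"method": "jog_arm", "body": {"steps": [[[-0.3,0,0.03,-0.0045,0,0,0],[-0.3,0,0.06,-0.009,0,0,0],[-0.3,0,0.09,-0.0135,0,0,0],[-0.3,0,0.12,-0.018,0,0,0],[-0.3,0,0.148,-0.022,0,0,0]]]}}

```text
clock: 55.38
tool_pos: [579.5, -123.3, 229.7]
eef_rot: [-26.5, 90.0, -37.1]
wrist_force: [0.5, 0.7, 0.2]
opening: 0.648
```

Emit:
{"method": "jog_arm", "body": {"steps": [[[-0.3,0,0,0,0,0,0],[-0.3,0,0,0,0,0,0],[-0.3,0,0,0,0,0,0],[-0.3,0,0,0,0,0,0],[-0.3,0,0,0,0,0,0]]]}}

```text
clock: 55.8
tool_pos: [579.6, -126.4, 229.2]
eef_rot: [-147.2, 90.0, -157.9]
wrist_force: [-0.2, -0.2, -0.7]
opening: 0.652
```

```bash
python3 - <<'E'
from lib import *
s=telemetry.read_state();print(s['clock'],s['tool_pos'],s['opening'])
tp=tool(s);im=read_camera('wrist');cv2.imwrite('pics/p1.png',im[:,:,::-1])
hough(im,tp,(280,400,160,360),z=117,r=(22,34))
for k in('tin0_mid','tin1_mid','tin2_mid'):
    for h in models.tip_of('wrist',k): print(k,np.array(h['uv']),round(float(h['conf']),2),onz('wrist',h['uv'],99,tp))
for k,z in(('case_in',5),('lid_hinge',58),('keeper',150),('latch_pivot',66)):
    for h in models.tip_of('wrist',k)[:1]: print(k,np.array(h['uv']),round(float(h['conf']),2),onz('wrist',h['uv'],z,tp))
E
```

```text
55.8 [ 579.6 -126.4  229.2] 0.6520310381749841
circle [338.2 197.8  30. ] P [ 548.4 -109.   117. ] dtool mm [112.2  11.3 -33.9]
circle [337.  262.6  28.7] P [ 601.8 -119.6  117. ] dtool mm [112.2  10.8  20.6]
circle [334.6 325.   25.1] P [ 659.5 -132.   117. ] dtool mm [112.2   9.3  79.7]
tin0_mid [332.3 315.9] 0.81 [ 659.3 -133.7   99. ]
tin1_mid [338.6 258.5] 0.63 [ 604.5 -118.1   99. ]
tin2_mid [338.3 193.7] 0.67 [ 547.9 -108.1   99. ]
case_in [531.2 191.5] 0.83 [597.9 128.    5. ]
lid_hinge [553.9 250.1] 0.94 [657.3 125.9  58. ]
keeper [598.7 308. ] 0.67 [688.4 124.4 150. ]
latch_pivot [546.  125.7] 0.59 [516.8 118.6  66. ]
```

View pics/p1.png

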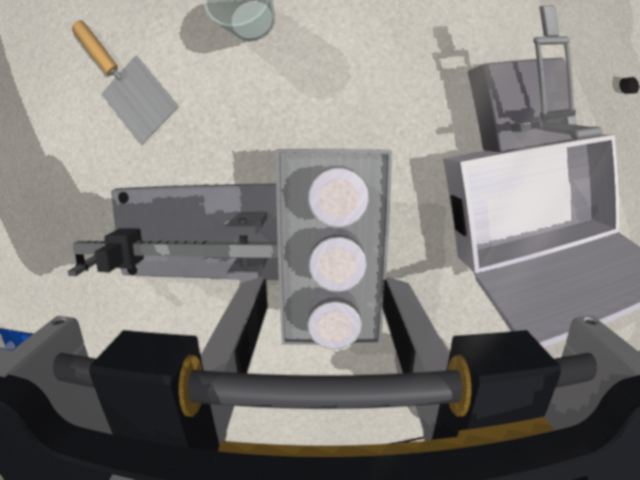

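```bash
python3 - <<'E'
from lib import *
tp=tool()
for n,uv in (('front L',(459,160)),('front R',(614,137)),('back L',(472,270)),('back R',(617,233))): print(n,onz('wrist',uv,58,tp))
plan([603.2,-119,110],79.2)
E
```

```text
front L [541.1  17.   58. ]
front R [536.2 229.1  58. ]
back L [658.7  20.4  58. ]
back R [655.3 232.1  58. ]
1 1 [0.1193, 0.0105, 0.022, 0.0026, -0.0001, -0.0]
```

Emit:
{"method": "jog_arm", "body": {"steps": [[[-0.3,0.02,0.0105,0.018,0,0,0],[-0.3,0.06,0.0105,0.022,0,0,0],[-0.3,0.095,0.0105,0.022,0,0,0],[-0.3,0.12,0.0105,0.022,0,0,0],[-0.3,0.136,0.0105,0.022,0,0,0]]]}}

```text
clock: 56.62
tool_pos: [602.0, -118.7, 90.2]
eef_rot: [174.1, 89.8, 163.4]
wrist_force: [-0.1, -0.4, -0.5]
opening: 0.648
```

Emit:
{"method": "jog_arm", "body": {"steps": [[[1,0,0,0,0,0,0],[1,0,0,0,0,0,0],[1,0,0,0,0,0,0],[1,0,0,0,0,0,0],[1,0,0,0,0,0,0]]], "grip_force": 30}}

```text
clock: 57.03
tool_pos: [603.9, -119.0, 94.6]
eef_rot: [0.1, 89.9, -10.5]
wrist_force: [1.2, 1.2, -1.0]
opening: 0.502
```

Emit:
{"method": "jog_arm", "body": {"steps": [[[1,0,0,0,0,0,0],[1,-0.01,0,0,0,0,0],[1,-0.04,0,0,0,0,0],[1,-0.07,0,0,0,0,0],[1,-0.1,0,0,0,0,0]]]}}

```text
clock: 57.45
tool_pos: [602.9, -118.8, 195.4]
eef_rot: [148.9, 90.0, 138.3]
wrist_force: [-0.5, 0.3, -0.7]
opening: 0.501
```

```bash
cat >> lib.py <<'E'
CC=np.array([597.6,125.,0]);cx=np.array([.9997,.0227,0]);cy=np.array([-.0227,.9997,0])
def case(u,v,z): return CC+u*cx+v*cy+[0,0,z]
E
python3 - <<'E'
from lib import *
s=telemetry.read_state();print(s['tool_pos'],s['opening'],s['wrist_force']);P=case(14,54,195);print(P);plan(P,91.3)
E
```

```text
[ 602.9 -118.8  195.4] 0.5012149210407996 [-0.5  0.3 -0.7]
[610.4 179.3 195. ]
1 2 [0.0002, 0.1472, -0.0238, -0.1041, -0.0001, -0.0001]
2 2 [0.0002, 0.1488, -0.0084, -0.1041, -0.0001, -0.0001]
```

Emit:
{"method": "jog_arm", "body": {"steps": [[[1,0,0.025,-0.004,-0.02,0,0],[1,0,0.055,-0.009,-0.04,0,0],[1,0,0.085,-0.014,-0.06,0,0],[1,0,0.116,-0.019,-0.08,0,0],[1,0,0.147,-0.024,-0.104,0,0]]]}}

```text
clock: 57.87
tool_pos: [606.7, 31.1, 194.4]
eef_rot: [-21.1, 90.0, -25.7]
wrist_force: [1.0, -0.3, -2.1]
opening: 0.503
```

Emit:
{"method": "jog_arm", "body": {"steps": [[[1,0,0.031,-0.002,-0.02,0,0],[1,0,0.062,-0.004,-0.04,0,0],[1,0,0.093,-0.006,-0.06,0,0],[1,0,0.123,-0.007,-0.08,0,0],[1,0,0.149,-0.0084,-0.104,0,0]]]}}

```text
clock: 58.28
tool_pos: [610.3, 181.2, 194.4]
eef_rot: [25.1, 90.0, 26.5]
wrist_force: [0.3, -0.3, -1.8]
opening: 0.504
```

Emit:
{"method": "jog_arm", "body": {"steps": [[[1,0.02,0,0,0,0,0],[1,0.05,0,0,0,0,0],[1,0.08,0,0,0,0,0],[1,0.095,0,0,0,0,0],[1,0.1,0,0,0,0,0]]]}}

```text
clock: 58.7
tool_pos: [609.6, 178.5, 91.5]
eef_rot: [-165.9, 89.8, -164.7]
wrist_force: [-0.4, 0.7, -1.5]
opening: 0.504
```

```bash
python3 - <<'E'
from lib import *
s=telemetry.read_state();print(s['tool_pos'],s['opening'],s['wrist_force'])
tp=tool(s);im=read_camera('wrist');cv2.imwrite('pics/q1.png',im[:,:,::-1])
plan(case(14,54,70),91.3);print(tp[1].round(3))
for k,z in(('case_in',5),('lid_hinge',58),('latch_pivot',66),('lever_tip',128),('bar',106),('tab',108)):
    for h in models.tip_of('wrist',k)[:1]: print(k,np.array(h['uv']),round(float(h['conf']),2),onz('wrist',h['uv'],z,tp))
E
```

```text
[609.6 178.5  91.5] 0.5043013924590384 [-0.4  0.7 -1.5]
1 1 [0.0222, 0.0005, 0.0004, -0.0005, -0.0022, 0.0004]
[[-0. -0.  1.]
 [-0.  1.  0.]
 [-1. -0. -0.]]
case_in [251.4 232.2] 0.93 [598.4 123.9   5. ]
latch_pivot [221.1 114.1] 0.64 [514.6 119.   66. ]
lever_tip [178.9 117.9] 0.63 [519.7 118.4 128. ]
tab [252.5 231. ] 0.39 [571.3 144.9 108. ]
```

Emit:
{"method": "jog_arm", "body": {"steps": [[[1,0.02,0,0,0,0,0],[1,0.04,0,0,0,0,0],[1,0.058,0,0,0,0,0],[1,0.067,0,0,0,0,0],[1,0.072,0,0,0,0,0]]]}}

```text
clock: 59.47
tool_pos: [610.4, 179.0, 20.8]
eef_rot: [-170.3, 90.0, -169.0]
wrist_force: [0.4, -0.3, -1.5]
opening: 0.505
```

Emit:
{"method": "jog_arm", "body": {"steps": [[[1,0.002,0,0,0,0,0],[1,0.003,0,0,0,0,0],[1,0.003,0,0,0,0,0],[-0.2,0.003,0,0,0,0,0],[-0.2,0.003,0,0,0,0,0]]]}}

```text
clock: 59.88
tool_pos: [611.1, 179.3, 19.2]
eef_rot: [14.7, 89.9, 16.0]
wrist_force: [0.0, 0.1, 1.2]
opening: 0.592
```

Emit:
{"method": "jog_arm", "body": {"steps": [[[-0.2,0,0,0,0,0,0],[-0.2,0,0,0,0,0,0],[-0.2,0,0,0,0,0,0],[-0.2,0,0,0,0,0,0],[-0.2,-0.01,0,0,0,0,0]]]}}

```text
clock: 60.3
tool_pos: [609.7, 178.8, 27.2]
eef_rot: [-168.6, 89.9, -167.3]
wrist_force: [-0.1, -0.1, -0.3]
opening: 0.599
```

Emit:
{"method": "jog_arm", "body": {"steps": [[[-0.2,-0.03,0,0,0,0,0],[-0.2,-0.07,0,0,0,0,0],[-0.2,-0.11,0,0,0,0,0],[-0.2,-0.15,0,0,0,0,0],[-0.2,-0.18,0,0,0,0,0]]]}}

```text
clock: 60.72
tool_pos: [610.8, 179.7, 212.7]
eef_rot: [18.8, 89.8, 20.1]
wrist_force: [0.0, -0.8, 0.1]
opening: 0.602
```

```bash
python3 - <<'E'
from lib import *
s=telemetry.read_state();print(s['tool_pos'],s['opening'],s['wrist_force'])
tp=tool(s);im=read_camera('wrist')
for k in('tin0_mid','tin1_mid','tin2_mid'):
    for h in models.tip_of('wrist',k): print(k,np.array(h['uv']),round(float(h['conf']),2),onz('wrist',h['uv'],23,tp))
plan([525,-108.5,205],79.2)
E
```

```text
[610.8 179.7 212.7] 0.6021936315628966 [ 0.  -0.8  0.1]
tin0_mid [ 28.9 275.8] 0.7 [ 694.  -224.8   23. ]
tin0_mid [58.6 17.9] 0.44 [ 364.2 -143.8   23. ]
tin1_mid [322.3 219.6] 0.68 [612.5 178.4  23. ]
tin2_mid [588.8  99.7] 0.95 [455.3 488.1  23. ]
tin2_mid [ 25.9 171.4] 0.87 [ 551.8 -199.    23. ]
1 2 [0.0022, -0.1428, -0.0461, 0.1054, 0.0008, -0.0001]
2 2 [0.0022, -0.1469, -0.0308, 0.1054, 0.0008, -0.0001]
```

Emit:
{"method": "jog_arm", "body": {"steps": [[[-0.2,0,-0.025,-0.006,0.02,0,0],[-0.2,0,-0.055,-0.015,0.04,0,0],[-0.2,0,-0.085,-0.024,0.06,0,0],[-0.2,0,-0.115,-0.033,0.08,0,0],[-0.2,0,-0.143,-0.042,0.1054,0,0]]]}}

```text
clock: 61.33
tool_pos: [570.5, 33.5, 207.2]
eef_rot: [-174.9, 89.9, -179.7]
wrist_force: [0.8, -0.4, -0.0]
opening: 0.598
```

Emit:
{"method": "jog_arm", "body": {"steps": [[[-0.3,0,-0.03,-0.005,0.02,0,0],[-0.3,0,-0.06,-0.01,0.04,0,0],[-0.3,0,-0.09,-0.015,0.06,0,0],[-0.3,0,-0.12,-0.02,0.08,0,0],[-0.3,0,-0.147,-0.022,0.1054,0,0]]]}}

```text
clock: 61.75
tool_pos: [536.1, -111.2, 207.4]
eef_rot: [-176.9, 89.9, 172.2]
wrist_force: [0.4, 0.5, 1.1]
opening: 0.651
```

```bash
python3 - <<'E'
from lib import *
s=telemetry.read_state();print(s['tool_pos'],s['opening'],s['wrist_force'],s['joint_positions'])
tp=tool(s);im=read_camera('wrist')
hough(im,tp,(270,400,160,440),z=125,r=(24,36))
for k in('tin0_mid','tin1_mid','tin2_mid'):
    for h in models.tip_of('wrist',k)[:2]: print(k,np.array(h['uv']),round(float(h['conf']),2),onz('wrist',h['uv'],107,tp))
E
```

```text
[ 536.1 -111.2  207.4] 0.6506432335787302 [0.4 0.5 1.1] [ 38.7  19.5 -37.  102.4  13.1  62.5  76.3]
circle [323.4 263.8  30. ] P [ 546.8 -113.8  125. ] dtool mm [82.4 -0.5 11.2]
circle [321.  394.6  35.3] P [ 668.2 -139.5  125. ] dtool mm [ 82.1  -2.8 135.3]
tin0_mid [324.6 372.6] 0.61 [ 657.3 -134.1  107. ]
tin0_mid [ 79.6 284.9] 0.15 [ 532.9 -351.   107. ]
tin1_mid [561.2 161.4] 0.66 [502.8 105.  107. ]
tin2_mid [323.5 258.3] 0.71 [ 548.4 -114.1  107. ]
tin2_mid [530.7 232.7] 0.71 [561.1  67.5 107. ]
```

Emit:
{"method": "jog_arm", "body": {"steps": [[[-0.3,0.02,-0.001,0.01,0,0,0],[-0.3,0.05,-0.001,0.011,0,0,0],[-0.3,0.08,-0.001,0.011,0,0,0],[-0.3,0.1,-0.001,0.011,0,0,0],[-0.3,0.107,-0.001,0.011,0,0,0]]]}}

```text
clock: 62.37
tool_pos: [546.7, -110.5, 98.1]
eef_rot: [166.1, 89.7, 155.5]
wrist_force: [-0.5, -0.4, 0.4]
opening: 0.649
```

Emit:
{"method": "jog_arm", "body": {"steps": [[[1,0,0,0,0,0,0],[1,0,0,0,0,0,0],[1,0,0,0,0,0,0],[1,0,0,0,0,0,0],[1,0,0,0,0,0,0]]]}}

```text
clock: 62.78
tool_pos: [548.7, -112.5, 102.3]
eef_rot: [-9.9, 89.9, -20.7]
wrist_force: [0.9, -0.1, -0.8]
opening: 0.514
```

Emit:
{"method": "jog_arm", "body": {"steps": [[[1,0,0,0,0,0,0],[1,-0.01,0,0,0,0,0],[1,-0.04,0,0,0,0,0],[1,-0.07,0,0,0,0,0],[1,-0.095,0,0,0,0,0]]]}}

```text
clock: 63.2
tool_pos: [548.4, -112.2, 199.0]
eef_rot: [15.3, 90.0, 4.5]
wrist_force: [0.1, -0.8, -2.2]
opening: 0.514
```

```bash
python3 - <<'E'
from lib import *
s=telemetry.read_state();print(s['tool_pos'],s['opening'],s['wrist_force']);P=case(14,-54,s['tool_pos'][2]);print(P);plan(P,91.3)
E
```

```text
[ 548.4 -112.2  199. ] 0.5137788185587387 [ 0.1 -0.8 -2.2]
[612.8  71.3 199. ]
1 2 [0.0, 0.0962, 0.0145, -0.1055, 0.0004, -0.0001]
2 2 [0.0, 0.0941, 0.0245, -0.1055, 0.0004, -0.0001]
```

Emit:
{"method": "jog_arm", "body": {"steps": [[[1,0,0.016,0.003,-0.02,0,0],[1,0,0.034,0.006,-0.04,0,0],[1,0,0.054,0.009,-0.06,0,0],[1,0,0.075,0.012,-0.08,0,0],[1,0,0.096,0.0145,-0.1055,0,0]]]}}

```text
clock: 63.62
tool_pos: [580.7, -19.7, 196.7]
eef_rot: [153.6, 90.0, 148.9]
wrist_force: [-0.1, -0.1, -0.8]
opening: 0.51
```

Emit:
{"method": "jog_arm", "body": {"steps": [[[1,0,0.022,0.006,-0.02,0,0],[1,0,0.044,0.012,-0.04,0,0],[1,0,0.064,0.017,-0.06,0,0],[1,0,0.082,0.022,-0.08,0,0],[1,0,0.094,0.0245,-0.1055,0,0]]]}}

```text
clock: 64.03
tool_pos: [612.9, 73.2, 196.6]
eef_rot: [96.9, 90.0, 98.3]
wrist_force: [0.3, -0.4, -1.4]
opening: 0.512
```

Emit:
{"method": "jog_arm", "body": {"steps": [[[1,0.02,0,0,0,0,0],[1,0.05,0,0,0,0,0],[1,0.08,0,0,0,0,0],[1,0.11,0,0,0,0,0],[1,0.12,0,0,0,0,0]]]}}

```text
clock: 64.45
tool_pos: [610.7, 70.2, 72.6]
eef_rot: [-175.4, 89.7, -174.1]
wrist_force: [-1.0, -0.2, -2.0]
opening: 0.512
```

```bash
python3 - <<'E'
from lib import *
s=telemetry.read_state();print(s['tool_pos'],s['opening'],s['wrist_force']);plan(case(14,-54,21),91.3)
E
```

```text
[610.7  70.2  72.6] 0.511861937280941 [-1.  -0.2 -2. ]
1 1 [0.0516, 0.0011, 0.0024, 0.0004, -0.0048, 0.0004]
```

Emit:
{"method": "jog_arm", "body": {"steps": [[[1,0.015,0,0,0,0,0],[1,0.03,0,0,0,0,0],[1,0.042,0,0,0,0,0],[1,0.051,0,0,0,0,0],[1,0.055,0,0,0,0,0]]]}}

```text
clock: 64.87
tool_pos: [612.5, 70.7, 20.4]
eef_rot: [-179.3, 90.0, -178.0]
wrist_force: [-0.7, -0.7, -0.7]
opening: 0.516
```

Emit:
{"method": "jog_arm", "body": {"steps": [[[1,0.001,0,0,0,0,0],[1,0.002,0,0,0,0,0],[-0.2,0.002,0,0,0,0,0],[-0.2,0.002,0,0,0,0,0],[-0.2,0.002,0,0,0,0,0]]]}}

```text
clock: 65.28
tool_pos: [613.1, 70.8, 20.0]
eef_rot: [1.0, 90.0, 2.3]
wrist_force: [-0.1, 0.1, 0.3]
opening: 0.596
```

Emit:
{"method": "jog_arm", "body": {"steps": [[[-0.2,0,0,0,0,0,0],[-0.2,0,0,0,0,0,0],[-0.2,0,0,0,0,0,0],[-0.2,0,0,0,0,0,0],[-0.2,-0.01,0,0,0,0,0]]]}}

```text
clock: 65.7
tool_pos: [611.8, 70.6, 28.2]
eef_rot: [-177.8, 89.9, -176.6]
wrist_force: [-0.5, -0.2, -0.5]
opening: 0.597
```

Emit:
{"method": "jog_arm", "body": {"steps": [[[-0.2,-0.03,0,0,0,0,0],[-0.2,-0.07,0,0,0,0,0],[-0.2,-0.11,0,0,0,0,0],[-0.2,-0.15,0,0,0,0,0],[-0.2,-0.18,0,0,0,0,0]]]}}

```text
clock: 66.12
tool_pos: [613.0, 71.2, 213.6]
eef_rot: [8.1, 89.9, 9.4]
wrist_force: [-0.1, -0.5, 0.5]
opening: 0.604
```

```bash
python3 - <<'E'
from lib import *
s=telemetry.read_state();print(s['tool_pos'],s['opening'],s['wrist_force'])
tp=tool(s);im=read_camera('wrist')
for k in('tin0_mid','tin1_mid','tin2_mid'):
    for h in models.tip_of('wrist',k): print(k,np.array(h['uv']),round(float(h['conf']),2),onz('wrist',h['uv'],23,tp))
plan([645,-137,210],79.2)
E
```

```text
[613.   71.2 213.6] 0.6043598878243902 [-0.1 -0.5  0.5]
tin0_mid [103.4 284.2] 0.94 [ 699.1 -198.5   23. ]
tin1_mid [425.7 220.9] 0.87 [613.3 178.3  23. ]
tin2_mid [327.2 216.3] 0.64 [611.4  74.8  23. ]
1 2 [0.0003, -0.1042, 0.0137, 0.1054, 0.0008, 0.0]
2 2 [0.0003, -0.1022, 0.0246, 0.1054, 0.0008, 0.0]
```

Emit:
{"method": "jog_arm", "body": {"steps": [[[-0.2,0,-0.02,0.0025,0.02,0,0],[-0.2,0,-0.04,0.005,0.04,0,0],[-0.2,0,-0.061,0.008,0.06,0,0],[-0.2,0,-0.083,0.011,0.08,0,0],[-0.2,0,-0.104,0.0137,0.1054,0,0]]]}}

```text
clock: 66.73
tool_pos: [628.2, -34.2, 208.2]
eef_rot: [179.3, 89.9, 174.5]
wrist_force: [1.2, -0.0, -0.5]
opening: 0.601
```

Emit:
{"method": "jog_arm", "body": {"steps": [[[-0.3,0,-0.021,0.005,0.02,0,0],[-0.3,0,-0.042,0.01,0.04,0,0],[-0.3,0,-0.063,0.015,0.06,0,0],[-0.3,0,-0.085,0.02,0.08,0,0],[-0.3,0,-0.102,0.0246,0.1054,0,0]]]}}

```text
clock: 67.15
tool_pos: [644.9, -139.6, 209.1]
eef_rot: [-131.5, 90.0, -142.5]
wrist_force: [-1.1, 0.5, -0.2]
opening: 0.651
```

```bash
python3 - <<'E'
from lib import *
s=telemetry.read_state();print(s['tool_pos'],s['opening'],s['wrist_force'])
tp=tool(s);im=read_camera('wrist')
hough(im,tp,(270,400,200,330),z=125,r=(24,36))
for k in('tin0_mid','tin1_mid','tin2_mid'):
    for h in models.tip_of('wrist',k)[:2]: print(k,np.array(h['uv']),round(float(h['conf']),2),onz('wrist',h['uv'],107,tp))
E
```

```text
[ 644.9 -139.6  209.1] 0.6506795818842611 [-1.1  0.5 -0.2]
circle [330.6 266.6  31.1] P [ 659.7 -137.5  125. ] dtool mm [84.1  4.9 14.1]
tin0_mid [333.2 258.6] 0.67 [ 659.7 -135.1  107. ]
tin1_mid [571.3  42.8] 0.67 [507.  109.4 107. ]
tin1_mid [584.7 145.9] 0.6 [601.4 107.5 107. ]
tin2_mid [513.5 157.7] 0.74 [603.6  27.6 107. ]
```

Emit:
{"method": "jog_arm", "body": {"steps": [[[-0.3,0.02,0.004,0.012,0,0,0],[-0.3,0.05,0.004,0.014,0,0,0],[-0.3,0.08,0.004,0.014,0,0,0],[-0.3,0.1,0.004,0.014,0,0,0],[-0.3,0.107,0.004,0.014,0,0,0]]]}}

```text
clock: 67.77
tool_pos: [657.9, -134.0, 99.1]
eef_rot: [171.3, 89.8, 160.6]
wrist_force: [-0.7, 0.7, -0.4]
opening: 0.654
```

Emit:
{"method": "jog_arm", "body": {"steps": [[[1,0,0,0,0,0,0],[1,0,0,0,0,0,0],[1,0,0,0,0,0,0],[1,0,0,0,0,0,0],[1,0,0,0,0,0,0]]]}}

```text
clock: 68.18
tool_pos: [660.0, -135.2, 103.6]
eef_rot: [4.4, 89.9, -6.4]
wrist_force: [0.4, 0.2, 3.0]
opening: 0.512
```

Emit:
{"method": "jog_arm", "body": {"steps": [[[1,0,0,0,0,0,0],[1,-0.01,0,0,0,0,0],[1,-0.04,0,0,0,0,0],[1,-0.07,0,0,0,0,0],[1,-0.095,0,0,0,0,0]]]}}

```text
clock: 68.6
tool_pos: [659.4, -135.1, 200.0]
eef_rot: [15.5, 90.0, 4.8]
wrist_force: [0.4, 0.2, -1.0]
opening: 0.51
```

```bash
python3 - <<'E'
from lib import *
s=telemetry.read_state();print(s['tool_pos'],s['opening'],s['wrist_force']);P=case(-19,1,s['tool_pos'][2]);print(P);plan(P,91.3)
E
```

```text
[ 659.4 -135.1  200. ] 0.5101480130814219 [ 0.4  0.2 -1. ]
[578.6 125.6 200. ]
1 2 [-0.0, 0.1205, -0.0641, -0.1054, 0.0003, -0.0001]
2 2 [-0.0, 0.1266, -0.051, -0.1054, 0.0003, -0.0001]
```

Emit:
{"method": "jog_arm", "body": {"steps": [[[1,0,0.02,-0.011,-0.02,0,0],[1,0,0.044,-0.023,-0.04,0,0],[1,0,0.07,-0.037,-0.06,0,0],[1,0,0.096,-0.051,-0.08,0,0],[1,0,0.1205,-0.064,-0.1054,0,0]]]}}

```text
clock: 69.02
tool_pos: [618.3, -3.5, 198.2]
eef_rot: [-36.0, 90.0, -40.7]
wrist_force: [0.3, -0.2, -1.5]
opening: 0.514
```

Emit:
{"method": "jog_arm", "body": {"steps": [[[1,0,0.027,-0.011,-0.02,0,0],[1,0,0.054,-0.022,-0.04,0,0],[1,0,0.081,-0.033,-0.06,0,0],[1,0,0.107,-0.044,-0.08,0,0],[1,0,0.1266,-0.051,-0.1054,0,0]]]}}

```text
clock: 69.43
tool_pos: [577.5, 127.9, 198.4]
eef_rot: [15.7, 90.0, 17.2]
wrist_force: [-0.4, -0.5, -1.7]
opening: 0.512
```

Emit:
{"method": "jog_arm", "body": {"steps": [[[1,0.02,0,0,0,0,0],[1,0.05,0,0,0,0,0],[1,0.08,0,0,0,0,0],[1,0.11,0,0,0,0,0],[1,0.12,0,0,0,0,0]]]}}

```text
clock: 69.85
tool_pos: [577.0, 124.7, 74.3]
eef_rot: [-167.2, 89.8, -165.9]
wrist_force: [-1.0, 0.1, -2.6]
opening: 0.509
```

Emit:
{"method": "jog_arm", "body": {"steps": [[[1,0.015,0,0,0,0,0],[1,0.03,0,0,0,0,0],[1,0.042,0,0,0,0,0],[1,0.051,0,0,0,0,0],[1,0.055,0,0,0,0,0]]]}}

```text
clock: 70.27
tool_pos: [578.5, 125.3, 21.5]
eef_rot: [-169.1, 90.0, -167.9]
wrist_force: [-0.5, 0.0, -1.7]
opening: 0.511
```

Emit:
{"method": "jog_arm", "body": {"steps": [[[1,0.001,0,0,0,0,0],[1,0.002,0,0,0,0,0],[-0.2,0.002,0,0,0,0,0],[-0.2,0.002,0,0,0,0,0],[-0.2,0.002,0,0,0,0,0]]]}}

```text
clock: 70.68
tool_pos: [579.1, 125.5, 20.9]
eef_rot: [9.3, 90.0, 10.6]
wrist_force: [-0.1, 0.6, 0.4]
opening: 0.601
```

Emit:
{"method": "jog_arm", "body": {"steps": [[[-0.2,0,0,0,0,0,0],[-0.2,0,0,0,0,0,0],[-0.2,0,0,0,0,0,0],[-0.2,0,0,0,0,0,0],[-0.2,-0.01,0,0,0,0,0]]]}}

```text
clock: 71.1
tool_pos: [577.8, 125.2, 29.3]
eef_rot: [-174.5, 89.9, -173.2]
wrist_force: [0.2, -0.0, -0.3]
opening: 0.602
```

Emit:
{"method": "jog_arm", "body": {"steps": [[[-0.2,-0.03,0,0,0,0,0],[-0.2,-0.07,0,0,0,0,0],[-0.2,-0.11,0,0,0,0,0],[-0.2,-0.15,0,0,0,0,0],[-0.2,-0.19,0,0,0,0,0]]]}}

```text
clock: 71.52
tool_pos: [578.1, 125.6, 223.2]
eef_rot: [54.0, 90.0, 55.3]
wrist_force: [0.3, -0.1, -0.4]
opening: 0.599
```

```bash
python3 - <<'E'
from lib import *
s=telemetry.read_state();print(s['tool_pos'],s['opening'],s['wrist_force'],s['joint_positions'])
tp=tool(s);im=read_camera('wrist');cv2.imwrite('pics/r1.png',im[:,:,::-1])
for k in('tin0_mid','tin1_mid','tin2_mid'):
    for h in models.tip_of('wrist',k): print(k,np.array(h['uv']),round(float(h['conf']),2),onz('wrist',h['uv'],23,tp))
hough(im,tp,(180,480,120,330),z=41,r=(22,34))
for k,z in(('lid_hinge',58),('keeper',145),('latch_pivot',66),('loop_pivot',87),('lever_tip',128),('bar',106),('tab',108)):
    for h in models.tip_of('wrist',k)[:1]: print(k,np.array(h['uv']),round(float(h['conf']),2),onz('wrist',h['uv'],z,tp))
E
```

```text
[578.1 125.6 223.2] 0.5993510403385652 [ 0.3 -0.1 -0.4] [ 17.3  24.9 -42.8  95.2  18.1  67.1  61.3]
tin0_mid [328.  216.4] 0.76 [578.2 130.1  23. ]
tin1_mid [372.5 247.4] 0.71 [611.  178.9  23. ]
tin2_mid [608.5 131.7] 0.91 [454.2 480.5  23. ]
tin2_mid [272.8 247.8] 0.57 [613.9  71.6  23. ]
circle [376.2 252.6  22.6] P [611.1 180.5  41. ] dtool mm [182.2  54.   34.2]
circle [327. 219.  24.] P [577.  128.9  41. ] dtool mm [182.2   3.2  -1.1]
circle [270.6 251.4  22.6] P [612.3  71.7  41. ] dtool mm [182.2 -54.8  32.9]
circle [403.8 210.6  25.1] P [566.2 206.2  41. ] dtool mm [182.2  80.8 -10.1]
circle [245.4 209.4  24. ] P [568.6  46.5  41. ] dtool mm [182.2 -78.9 -11.3]
circle [270.6 130.2  29.2] P [489.6  72.2  41. ] dtool mm [182.1 -51.4 -89.7]
lid_hinge [322.6 303. ] 0.89 [661.2 126.4  58. ]
keeper [321.7 379.6] 0.75 [693.5 126.5 145. ]
latch_pivot [318.8 155.8] 0.88 [513.1 119.8  66. ]
loop_pivot [317.9 148.4] 0.85 [505.9 119.1  87. ]
lever_tip [316.2 166.9] 0.95 [518.5 118.8 128. ]
bar [318.2  64. ] 0.63 [436.9 118.1 106. ]
tab [312.1  35.6] 0.74 [413.4 112.8 108. ]
```

View pics/r1.png

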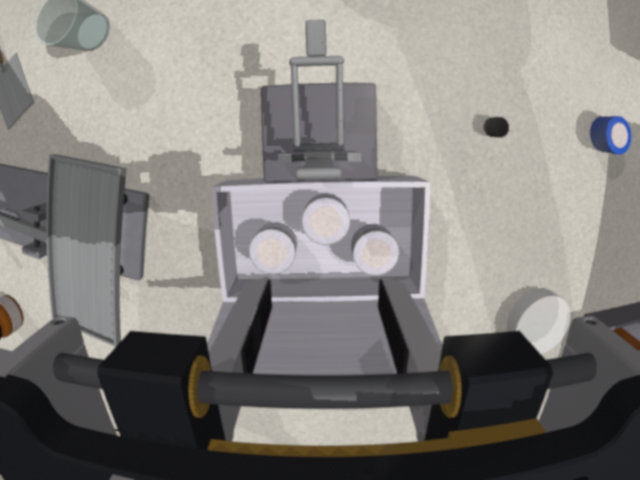

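Emit:
{"method": "jog_arm", "body": {"steps": [[[1,-0.01,-0.012,0.018,0,0,0],[1,-0.01,-0.026,0.045,0,0,0],[1,-0.01,-0.04,0.075,0,0,0],[1,-0.01,-0.054,0.105,0,0,0],[1,-0.01,-0.063,0.13,0,0,0]]]}}

```text
clock: 72.48
tool_pos: [711.7, 63.3, 229.5]
eef_rot: [-142.2, 89.9, -141.0]
wrist_force: [0.3, 0.4, 0.2]
opening: 0.283
```

Emit:
{"method": "jog_arm", "body": {"steps": [[[1,0,0,0,0,0,0],[1,0,0,0,0,0,0],[1,0,0,0,0,0,0],[1,0.02,0,0,0,0,0],[1,0.04,0,0,0,0,0]]]}}

```text
clock: 72.9
tool_pos: [709.8, 66.3, 191.2]
eef_rot: [4.8, 89.9, 6.2]
wrist_force: [0.4, -0.2, -0.4]
opening: 0.012
```

Emit:
{"method": "jog_arm", "body": {"steps": [[[1,0.015,0,0,0,0,0],[1,0.03,0,0,0,0,0],[1,0.04,0,0,0,0,0],[1,0.045,0,0,0,0,0],[1,0.05,0,0,0,0,0]]]}}

```text
clock: 73.32
tool_pos: [710.1, 65.5, 140.1]
eef_rot: [96.2, 90.0, 97.5]
wrist_force: [0.4, -0.2, 0.5]
opening: 0.005
```

Emit:
{"method": "jog_arm", "body": {"steps": [[[1,0,0,-0.005,0,0,0],[1,0,0,-0.012,0,0,0],[1,0,0,-0.02,0,0,0],[1,0,0,-0.028,0,0,0],[1,0,0,-0.036,0,0,0]]]}}

```text
clock: 73.73
tool_pos: [673.4, 64.6, 141.1]
eef_rot: [-2.8, 89.9, -1.6]
wrist_force: [1.2, -0.1, 2.5]
opening: 0.004
```

Emit:
{"method": "jog_arm", "body": {"steps": [[[1,0,0,-0.008,0,0,0],[1,0,0,-0.016,0,0,0],[1,0,0,-0.024,0,0,0],[1,0,0,-0.032,0,0,0],[1,0,0,-0.04,0,0,0]]]}}

```text
clock: 74.15
tool_pos: [633.1, 63.7, 140.3]
eef_rot: [176.5, 90.0, 177.7]
wrist_force: [0.6, -0.3, -0.0]
opening: 0.004
```

```bash
python3 - <<'E'
from lib import *
s=telemetry.read_state();print(s['tool_pos'],s['opening'],s['wrist_force'],s['joint_positions'])
o=tips(['keeper'],('scene','side'))
for k,v in o.items(): print(k,v,tri([ray(c,v[c][0][0]) for c in v if v[c]]) if all(v.values()) else '')
E
```

```text
[633.1  63.7 140.3] 0.00369864242898952 [ 0.6 -0.3 -0. ] [ 19.2  34.  -39.   93.1  23.7  61.4  64.7]
keeper {'scene': [(array([372.2, 221. ]), 0.74)], 'side': [(array([268.5, 237.9]), 0.63)]} (array([617.8, 120.8, 145.4]), np.float64(2.0773584175324604))
```

Emit:
{"method": "jog_arm", "body": {"steps": [[[0.3,-0.03,0,0,0,0,0],[0.3,-0.06,0,0,0,0,0],[0.3,-0.08,0.01,-0.02,0,0,0],[0.3,-0.08,0.02,-0.05,0,0,0],[0.3,-0.08,0.03,-0.085,0,0,0]]]}}

```text
clock: 74.77
tool_pos: [548.7, 92.4, 221.0]
eef_rot: [35.1, 89.9, 36.4]
wrist_force: [0.5, 1.3, -0.2]
opening: 0.32
```

Emit:
{"method": "jog_arm", "body": {"steps": [[[0.3,0,0.005,-0.03,0,0,0],[0.3,0,0.01,-0.06,0,0,0],[0.3,0,0.015,-0.09,0,0,0],[0.3,0,0.02,-0.12,0,0,0],[0.3,0.01,0.025,-0.135,0,0,0]]]}}

```text
clock: 75.18
tool_pos: [411.2, 114.2, 211.3]
eef_rot: [-31.5, 89.9, -30.2]
wrist_force: [0.8, 0.0, 1.0]
opening: 0.35
```

Emit:
{"method": "jog_arm", "body": {"steps": [[[0.3,0,0,0,0,0,0],[0.3,0,0,0,0,0,0],[0.3,0,0,0,0,0,0],[0.3,0,0,0,0,0,0],[0.3,0,0,0,0,0,0]]]}}

```text
clock: 75.6
tool_pos: [413.6, 113.8, 210.5]
eef_rot: [103.4, 89.9, 104.6]
wrist_force: [0.2, 0.2, -0.1]
opening: 0.352
```

```bash
python3 - <<'E'
from lib import *
s=telemetry.read_state();print(s['tool_pos'],s['opening'],s['joint_positions'])
tp=tool(s);im=read_camera('wrist');cv2.imwrite('pics/t1.png',im[:,:,::-1]);read_camera('side');read_camera('scene')
for k,z in(('lid_hinge',58),('keeper',71),('latch_pivot',66),('loop_pivot',88),('lever_tip',128),('bar',106),('tab',111)):
    R=[]
    for c in('wrist','side','scene'):
        for h in models.tip_of(c,k)[:1]:
            R.append(ray(c,h['uv'],tp));print(k,c,np.array(h['uv']),round(float(h['conf']),2),onz(c,h['uv'],z,tp))
    if len(R)>1: print('   tri',*tri(R))
E
```

```text
[413.6 113.8 210.5] 0.35240451518863325 [ 27.3   6.2 -49.  117.1   5.4  58.9  66.9]
lid_hinge wrist [332.2 428.1] 0.9 [661.3 129.4  58. ]
lid_hinge side [257.2 251.5] 0.79 [663.6 121.   58. ]
lid_hinge scene [376.3 255.8] 0.83 [663.8 111.1  58. ]
   tri [662.6 121.5  55.1] 6.23311412666387
keeper side [283.8 271. ] 0.9 [572.8 121.2  71. ]
keeper scene [356.8 230.5] 0.91 [569.4 114.5  71. ]
   tri [571.  117.9  70.1] 3.6665664126786566
latch_pivot wrist [327.4 369.5] 0.71 [565.3 121.   66. ]
latch_pivot scene [347.  218.3] 0.82 [511.7 122.5  66. ]
   tri [538.1 112.3  97.4] 8.773915513776537
loop_pivot wrist [326.  332.9] 0.83 [507.4 118.   88. ]
loop_pivot side [301.6 285.9] 0.84 [507.6 128.6  88. ]
loop_pivot scene [342.5 212.3] 0.73 [502.9 112.   88. ]
   tri [506.4 119.4  85.4] 6.255437729065598
lever_tip side [302.2 267.3] 0.69 [519.5 113.7 128. ]
lever_tip scene [179.4 316.1] 0.73 [ 613.1 -412.1  128. ]
   tri [ 576.  -202.3  -81.9] 215.4574179371113
bar wrist [325.4 266.3] 0.84 [434.8 115.7 106. ]
bar side [332.6 296.6] 0.66 [434.1 110.4 106. ]
bar scene [328.7 193. ] 0.55 [431.4 112.9 106. ]
   tri [433.2 113.1 108.5] 1.8664400386142808
tab wrist [326.3 244.4] 0.63 [414.7 115.9 111. ]
tab side [337.8 304.2] 0.5 [411.6 118.4 111. ]
tab scene [326.  189.2] 0.58 [418.3 112.3 111. ]
   tri [414.6 115.7 106.5] 1.0586301687208233
```

Emit:
{"method": "jog_arm", "body": {"steps": [[[0.3,0.02,0.0022,0.0005,0,0,0],[0.3,0.05,0.0022,0.0005,0,0,0],[0.3,0.08,0.0022,0.0005,0,0,0],[0.3,0.1,0.0022,0.0005,0,0,0],[0.3,0.11,0.0022,0.0005,0,0,0]]]}}

```text
clock: 77.22
tool_pos: [412.2, 115.8, 98.2]
eef_rot: [175.3, 89.8, 176.6]
wrist_force: [-0.3, 0.8, -0.0]
opening: 0.348
```

Emit:
{"method": "jog_arm", "body": {"steps": [[[1,0,0,0,0,0,0],[1,0,0,0,0,0,0],[1,0,0,0,0,0,0],[1,0,0,0,0,0,0],[1,0,0,0,0,0,0]]], "grip_force": 12}}

```text
clock: 77.63
tool_pos: [413.9, 115.7, 101.2]
eef_rot: [-20.6, 89.9, -19.3]
wrist_force: [-0.8, -2.5, 2.2]
opening: 0.169
```

Emit:
{"method": "jog_arm", "body": {"steps": [[[1,0,0,0,0,0,0],[1,0,0,0,0,0,0],[1,0,0,0,0,0,0],[1,0,0,0,0,0,0],[1,0,0,0,0,0,0]]]}}

```text
clock: 78.05
tool_pos: [413.5, 115.9, 100.5]
eef_rot: [-1.4, 90.0, -0.1]
wrist_force: [0.6, -2.7, 1.9]
opening: 0.167
```

```bash
python3 - <<'E'
from lib import *
s=telemetry.read_state();t=s['tool_pos'];print(t,s['opening'],s['wrist_force'])
# arc for the pinched point about loop pivot, case xz plane
c=np.array([505.5,87.5]);g=np.array([t[0],t[2]+9]);r=np.hypot(*(g-c));a0=np.degrees(np.arctan2(g[1]-c[1],c[0]-g[0]));print('r',r,'a0',a0)
for k in range(0,5):
    rows=[]
    A0=a0+30*k;p0=c+r*np.array([-np.cos(np.radians(A0)),np.sin(np.radians(A0))])
    for j in range(1,6):
        A=A0+6*j;p=c+r*np.array([-np.cos(np.radians(A)),np.sin(np.radians(A))])-p0
        rows.append([round(-p[1]/1000,4),0,round(p[0]/1000,4)])
    print(A0,p0,rows)
E
```

```text
[413.5 115.9 100.5] 0.16717308397154368 [ 0.6 -2.7  1.9]
r 94.56217768010893 a0 13.427049735136753
13.427049735136753 [413.5 109.5] [[np.float64(-0.0095), 0, np.float64(0.0028)], [np.float64(-0.0186), 0, np.float64(0.0066)], [np.float64(-0.0273), 0, np.float64(0.0113)], [np.float64(-0.0355), 0, np.float64(0.0169)], [np.float64(-0.043), 0, np.float64(0.0233)]]
43.427049735136755 [436.8 152.5] [[np.float64(-0.0068), 0, np.float64(0.0072)], [np.float64(-0.0129), 0, np.float64(0.015)], [np.float64(-0.018), 0, np.float64(0.0234)], [np.float64(-0.0223), 0, np.float64(0.0324)], [np.float64(-0.0256), 0, np.float64(0.0417)]]
73.42704973513675 [478.5 178.1] [[np.float64(-0.0023), 0, np.float64(0.0096)], [np.float64(-0.0036), 0, np.float64(0.0194)], [np.float64(-0.0039), 0, np.float64(0.0293)], [np.float64(-0.0031), 0, np.float64(0.0392)], [np.float64(-0.0013), 0, np.float64(0.0489)]]
103.42704973513675 [527.5 179.5] [[np.float64(0.0028), 0, np.float64(0.0095)], [np.float64(0.0066), 0, np.float64(0.0186)], [np.float64(0.0113), 0, np.float64(0.0273)], [np.float64(0.0169), 0, np.float64(0.0355)], [np.float64(0.0233), 0, np.float64(0.043)]]
133.42704973513676 [570.5 156.2] [[np.float64(0.0072), 0, np.float64(0.0068)], [np.float64(0.015), 0, np.float64(0.0129)], [np.float64(0.0234), 0, np.float64(0.018)], [np.float64(0.0324), 0, np.float64(0.0223)], [np.float64(0.0417), 0, np.float64(0.0256)]]
```

Emit:
{"method": "jog_arm", "body": {"steps": [[[1,-0.0095,0,0.0028,0,0,0],[1,-0.0186,0,0.0066,0,0,0],[1,-0.0273,0,0.0113,0,0,0],[1,-0.0355,0,0.0169,0,0,0],[1,-0.043,0,0.0233,0,0,0]]]}}

```text
clock: 78.47
tool_pos: [437.4, 116.5, 144.6]
eef_rot: [7.5, 90.0, 8.8]
wrist_force: [-0.4, -1.0, 0.4]
opening: 0.169
```

Emit:
{"method": "jog_arm", "body": {"steps": [[[1,-0.0068,0,0.0072,0,0,0],[1,-0.0129,0,0.015,0,0,0],[1,-0.018,0,0.0234,0,0,0],[1,-0.0223,0,0.0324,0,0,0],[1,-0.0256,0,0.0417,0,0,0]]]}}

```text
clock: 78.88
tool_pos: [479.4, 117.7, 169.4]
eef_rot: [73.6, 90.0, 74.8]
wrist_force: [-0.9, 1.5, -0.4]
opening: 0.17
```

Emit:
{"method": "jog_arm", "body": {"steps": [[[1,-0.0023,0,0.0096,0,0,0],[1,-0.0036,0,0.0194,0,0,0],[1,-0.0039,0,0.0293,0,0,0],[1,-0.0031,0,0.0392,0,0,0],[1,-0.0013,0,0.0489,0,0,0]]]}}

```text
clock: 79.3
tool_pos: [528.4, 118.9, 170.2]
eef_rot: [71.7, 90.0, 73.0]
wrist_force: [-0.7, 3.3, 2.1]
opening: 0.17
```

Emit:
{"method": "jog_arm", "body": {"steps": [[[1,0,0,0,0,0,0],[1,0,0,0,0,0,0],[1,0,0,0,0,0,0],[1,0,0,0,0,0,0],[1,0,0,0,0,0,0]]]}}

```text
clock: 79.72
tool_pos: [527.3, 118.7, 170.3]
eef_rot: [53.2, 90.0, 54.5]
wrist_force: [1.3, 5.4, 1.6]
opening: 0.167
```

```bash
python3 - <<'E'
from lib import *
s=telemetry.read_state();print(s['tool_pos'],s['opening'],s['wrist_force']);tp=tool(s)
im=read_camera('wrist');cv2.imwrite('pics/t2.png',im[:,:,::-1]);read_camera('side');read_camera('scene')
for k,z in(('keeper',71),('loop_pivot',88),('lever_tip',128),('bar',157),('tab',178)):
    R=[]
    for c in('side','scene'):
        for h in models.tip_of(c,k)[:1]:
            R.append(ray(c,h['uv'],tp));print(k,c,np.array(h['uv']),round(float(h['conf']),2),onz(c,h['uv'],z,tp))
    if len(R)>1: print('   tri',*tri(R))
E
```

```text
[527.3 118.7 170.3] 0.1674404249906918 [1.3 5.4 1.6]
keeper side [286.2 271.6] 0.62 [567.9 118.6  71. ]
keeper scene [357.1 229.9] 0.72 [568.  116.5  71. ]
   tri [567.8 117.6  70.2] 0.7587806099016592
loop_pivot side [307.4 285.1] 0.57 [500.4 118.6  88. ]
loop_pivot scene [342.8 213.4] 0.58 [507.  110.1  88. ]
   tri [502.8 114.8  82. ] 1.2141631309636336
lever_tip side [299.9 268.6] 0.96 [520.4 119.3 128. ]
lever_tip scene [349.1 204.2] 0.52 [519.7 120.4 128. ]
   tri [520.2 119.8 128.6] 0.17744971011207797
bar side [303.5 258. ] 0.56 [518.3 109.7 157. ]
bar scene [351.3 196.3] 0.62 [522.1 124.2 157. ]
   tri [520.6 116.8 160.4] 6.789294242753347
tab side [293.9 254.9] 0.41 [525.4 128.5 178. ]
tab scene [349.2 190.6] 0.42 [519.  118.2 178. ]
   tri [522.2 123.4 177.2] 6.015182151613281
```

Emit:
{"method": "jog_arm", "body": {"steps": [[[1,0.0028,0,0.0095,0,0,0],[1,0.0066,0,0.0186,0,0,0],[1,0.0113,0,0.0273,0,0,0],[1,0.0169,0,0.0355,0,0,0],[1,0.0233,0,0.043,0,0,0]]]}}

```text
clock: 80.78
tool_pos: [570.5, 120.0, 146.8]
eef_rot: [88.7, 90.0, 90.0]
wrist_force: [-0.3, 6.9, 2.0]
opening: 0.171
```

Emit:
{"method": "jog_arm", "body": {"steps": [[[1,0.0072,0,0.0068,0,0,0],[1,0.015,0,0.0129,0,0,0],[1,0.0234,0,0.018,0,0,0],[1,0.0324,0,0.0223,0,0,0],[1,0.0417,0,0.0256,0,0,0]]]}}

```text
clock: 81.2
tool_pos: [595.8, 120.9, 104.8]
eef_rot: [101.8, 89.9, 103.1]
wrist_force: [-0.3, 9.1, 0.8]
opening: 0.17
```

Emit:
{"method": "jog_arm", "body": {"steps": [[[1,0.005,0,0.001,0,0,0],[1,0.01,0,0.002,0,0,0],[0.4,0.01,0,0.002,0,0,0],[0.4,0.01,0,0.002,0,0,0],[0.4,0.01,0,0.002,0,0,0]]]}}

```text
clock: 81.62
tool_pos: [597.5, 119.3, 94.9]
eef_rot: [-134.1, 89.9, -132.8]
wrist_force: [-0.3, 0.3, 0.9]
opening: 0.293
```

Emit:
{"method": "jog_arm", "body": {"steps": [[[0.4,0,0,0,0,0,0],[0.4,0,0,0,0,0,0],[0.4,0,0,0,0,0,0],[0.4,-0.02,0,0,0,0,0],[0.4,-0.06,0,0,0,0,0]]]}}

```text
clock: 82.03
tool_pos: [595.7, 119.2, 152.3]
eef_rot: [-173.6, 89.6, -172.4]
wrist_force: [1.0, -1.0, -0.4]
opening: 0.299
```

Emit:
{"method": "jog_arm", "body": {"steps": [[[0.4,-0.04,0,-0.01,0,0,0],[0.4,-0.05,0,-0.03,0,0,0],[0.4,-0.05,0,-0.04,0,0,0],[0.4,-0.05,0,-0.04,0,0,0],[0.4,-0.05,0,-0.04,0,0,0]]]}}

```text
clock: 82.45
tool_pos: [557.7, 118.6, 204.7]
eef_rot: [-122.0, 89.9, -120.7]
wrist_force: [0.7, -0.8, 0.4]
opening: 0.3
```

```bash
python3 - <<'E'
from lib import *
s=telemetry.read_state();print(s['tool_pos'],s['opening'],s['wrist_force']);tp=tool(s)
im=read_camera('wrist');cv2.imwrite('pics/t3.png',im[:,:,::-1]);S=read_camera('side');C=read_camera('scene')
cv2.imwrite('pics/t3s.png',S[:,:,::-1]);cv2.imwrite('pics/t3c.png',C[:,:,::-1])
for k,z in(('keeper',71),('loop_pivot',88),('lever_tip',128),('bar',75),('tab',72)):
    R=[]
    for c in('wrist','side','scene'):
        for h in models.tip_of(c,k)[:1]:
            R.append(ray(c,h['uv'],tp));print(k,c,np.array(h['uv']),round(float(h['conf']),2),onz(c,h['uv'],z,tp))
    if len(R)>1: print('   tri',*tri(R))
E
```

```text
[557.7 118.6 204.7] 0.300420609819581 [ 0.7 -0.8  0.4]
keeper wrist [325.7 245.2] 0.65 [569.5 120.4  71. ]
keeper side [287.9 274.4] 0.92 [559.7 121.1  71. ]
keeper scene [359.2 226. ] 0.97 [558.9 130.3  71. ]
   tri [563.2 122.9  76.3] 4.818224929783667
loop_pivot wrist [324.2 173.6] 0.85 [504.9 117.7  88. ]
loop_pivot side [304.6 286.2] 0.57 [502.6 124.7  88. ]
loop_pivot scene [346.3 213.6] 0.66 [513.  117.9  88. ]
   tri [506.5 120.4  80.7] 1.9391173460047952
lever_tip wrist [322.  201.6] 0.77 [520.9 116.5 128. ]
lever_tip side [299.9 267.1] 0.65 [523.2 116.7 128. ]
lever_tip scene [348.3 206.4] 0.57 [525.7 113.4 128. ]
   tri [522.9 115.9 125.5] 1.3012134011499223
bar wrist [328.6 251.3] 0.97 [573.8 123.1  75. ]
bar side [284.  269.8] 0.61 [572.5 120.5  75. ]
bar scene [358.8 228.9] 0.74 [570.4 120.2  75. ]
   tri [572.1 121.2  76.3] 1.471084564595604
tab wrist [329.2 276.8] 0.79 [598.9 124.3  72. ]
tab side [275.2 262.6] 0.43 [602.6 119.6  72. ]
tab scene [364.9 235.5] 0.62 [597.5 121.3  72. ]
   tri [599.  121.9  74.5] 2.092063689641966
```

Emit:
{"method": "jog_arm", "body": {"steps": [[[1,0,0,-0.004,0,0,0],[1,0,0,-0.008,0,0,0],[1,0,0,-0.008,0,0,0],[1,0.02,0,-0.008,0,0,0],[1,0.05,0,-0.008,0,0,0]]]}}

```text
clock: 83.77
tool_pos: [551.2, 119.3, 156.9]
eef_rot: [2.4, 89.7, 3.6]
wrist_force: [0.8, -0.1, -0.7]
opening: 0.01
```

Emit:
{"method": "jog_arm", "body": {"steps": [[[1,0.015,0,0,0,0,0],[1,0.028,0,0,0,0,0],[1,0.036,0,0,0,0,0],[1,0.036,0,0,0,0,0],[1,0.036,0,0,0,0,0]]]}}

```text
clock: 84.18
tool_pos: [550.0, 119.2, 119.7]
eef_rot: [49.9, 90.0, 51.2]
wrist_force: [-0.8, -0.5, 0.1]
opening: 0.007
```

```bash
python3 - <<'E'
from lib import *
s=telemetry.read_state();print(s['tool_pos'],s['opening'],s['wrist_force']);tp=tool(s)
S=read_camera('side');C=read_camera('scene');read_camera('wrist')
for k in('latch_pivot','lever_tip','bar'):
    R=[]
    for c in('wrist','side','scene'):
        for h in models.tip_of(c,k)[:1]:
            if h['conf']>.5: R.append(ray(c,h['uv'],tp))
    if len(R)>1: print(k,'   tri',*tri(R))
E
```

```text
[550.  119.2 119.7] 0.007119981128667927 [-0.8 -0.5  0.1]
latch_pivot    tri [516.6 121.3  68. ] 3.4741795493097953
lever_tip    tri [522.7 117.3 131.5] 3.3417284604954864
```

Emit:
{"method": "jog_arm", "body": {"steps": [[[1,0.0015,0,-0.009,0,0,0],[1,0.002,0,-0.0185,0,0,0],[1,0.0015,0,-0.026,0,0,0],[1,0.0015,0,-0.032,0,0,0],[1,0.003,0,-0.039,0,0,0]]]}}

```text
clock: 85.2
tool_pos: [510.5, 118.0, 116.6]
eef_rot: [-4.8, 89.9, -3.5]
wrist_force: [4.8, -0.1, -1.3]
opening: 0.006
```

Emit:
{"method": "jog_arm", "body": {"steps": [[[1,0.0022,0,-0.0064,0,0,0],[1,0.005,0,-0.012,0,0,0],[1,0.0086,0,-0.0183,0,0,0],[1,0.013,0,-0.023,0,0,0],[1,0.0179,0,-0.0283,0,0,0]]]}}

```text
clock: 85.62
tool_pos: [482.3, 117.3, 98.1]
eef_rot: [-12.1, 90.0, -10.8]
wrist_force: [5.4, -1.3, 2.6]
opening: 0.002
```

```bash
python3 - <<'E'
from lib import *
s=telemetry.read_state();print(s['tool_pos'],s['opening'],s['wrist_force'])
E
```

```text
[482.3 117.3  98.1] 0.00177613454704649 [ 5.4 -1.3  2.6]
```

Contact as expected; continue down.

Emit:
{"method": "jog_arm", "body": {"steps": [[[1,0.0056,0,-0.0037,0,0,0],[1,0.0115,0,-0.0072,0,0,0],[1,0.0161,0,-0.0087,0,0,0],[1,0.0201,0,-0.0102,0,0,0],[1,0.0241,0,-0.0112,0,0,0]]]}}

```text
clock: 86.03
tool_pos: [471.0, 117.4, 73.7]
eef_rot: [169.7, 90.0, 171.0]
wrist_force: [2.1, -0.7, 2.3]
opening: 0.006
```

Emit:
{"method": "jog_arm", "body": {"steps": [[[1,0.0015,0,0,0,0,0],[1,0.003,0,-0.001,0,0,0],[1,0.004,0,-0.001,0,0,0],[1,0.005,0,-0.001,0,0,0],[1,0.006,0,-0.001,0,0,0]]]}}

```text
clock: 86.45
tool_pos: [471.1, 117.5, 70.5]
eef_rot: [-49.7, 89.9, -48.4]
wrist_force: [-21.7, -10.0, 83.8]
opening: 0.009
```

Emit:
{"method": "jog_arm", "body": {"steps": [[[1,0.0005,0,0,0,0,0],[1,0.001,0,0,0,0,0],[1,0.0015,0,0,0,0,0],[1,0.002,0,0,0,0,0],[1,0.002,0,0,0,0,0]]]}}

```text
clock: 86.87
tool_pos: [471.2, 117.6, 69.9]
eef_rot: [-54.7, 89.8, -53.4]
wrist_force: [-30.5, -12.6, 105.2]
opening: 0.008
```

Emit:
{"method": "jog_arm", "body": {"steps": [[[1,-0.005,0,0,0,0,0],[1,-0.02,0,0,0,0,0],[1,-0.05,0,0,0,0,0],[1,-0.08,0,0,0,0,0],[1,-0.11,0,-0.02,0,0,0]]]}}

```text
clock: 87.28
tool_pos: [451.5, 117.1, 177.3]
eef_rot: [114.4, 89.9, 115.7]
wrist_force: [0.5, -1.1, 0.9]
opening: 0.005
```

Emit:
{"method": "jog_arm", "body": {"steps": [[[1,-0.02,0,-0.02,0,0,0],[1,-0.04,0,-0.03,0,0,0],[1,-0.04,0,-0.03,0,0,0],[1,-0.04,0,-0.03,0,0,0],[1,-0.04,0,-0.03,0,0,0]]]}}

```text
clock: 87.7
tool_pos: [420.3, 115.8, 215.7]
eef_rot: [-174.0, 90.0, -172.7]
wrist_force: [0.4, -0.6, -1.4]
opening: 0.008
```

```bash
python3 - <<'E'
from lib import *
s=telemetry.read_state();print(s['clock'],s['tool_pos'],s['opening'],s['wrist_force']);tp=tool(s)
W=read_camera('wrist');S=read_camera('side');C=read_camera('scene')
for k in('keeper','latch_pivot','lever_tip','bar','tab','lid_hinge','loop_pivot','beaker','bottle'):
    R=[];Q=[]
    for c in('wrist','side','scene'):
        for h in models.tip_of(c,k)[:1]:
            R.append(ray(c,h['uv'],tp));Q.append((c[:2],np.array(h['uv']),round(float(h['conf']),2)))
    print(k,*(tri(R) if len(R)>1 else ''),Q)
a=cv2.resize(W[140:440,200:450],(500,600));b=cv2.resize(S[230:330,240:340],(300,300),interpolation=cv2.INTER_CUBIC);c=cv2.resize(C[170:270,300:400],(300,300),interpolation=cv2.INTER_CUBIC)
cv2.imwrite('pics/end.png',np.hstack([a,np.vstack([b,c])])[:,:,::-1])
E
```

```text
87.7 [420.3 115.8 215.7] 0.008210328230564052 [ 0.4 -0.6 -1.4]
keeper [564.4 119.1  72.3] 3.166325584699555 [('wr', array([324. , 366.4]), 0.57), ('si', array([289., 273.]), 0.59), ('sc', array([358.1, 228.6]), 0.79)]
latch_pivot [547.8  81.8 132.4] 56.478560293246005 [('wr', array([219.4, 446.3]), 0.66), ('si', array([300.8, 286.6]), 0.57), ('sc', array([345.5, 219.2]), 0.71)]
lever_tip [451.9 118.2  70.5] 3.8470169638122154 [('wr', array([322.3, 260.5]), 0.88), ('si', array([325. , 303.2]), 0.87), ('sc', array([335.9, 205.4]), 0.9)]
bar [563.6 119.7  81.3] 0.007270009960764478 [('si', array([286.9, 270.2]), 0.53), ('sc', array([357.3, 225.9]), 0.53)]
tab [579.2 122.   75. ] 9.58703502709009 [('wr', array([324.8, 365.4]), 0.41), ('si', array([276.6, 264.3]), 0.43), ('sc', array([360.6, 230. ]), 0.43)]
lid_hinge [666.3 125.8  50.6] 0.36238462376485164 [('wr', array([327.7, 420.5]), 0.64), ('si', array([255. , 254.1]), 0.82), ('sc', array([380.8, 256. ]), 0.9)]
loop_pivot [487.7 119.5  49.3] 3.4503348176350546 [('si', array([310.1, 299.3]), 0.75), ('sc', array([339.9, 217.8]), 0.54)]
beaker [ 352.5 -164.6   -4.4] 1.1968689964640726 [('wr', array([ 94.7, 157.5]), 0.78), ('si', array([440.2, 274.4]), 0.98)]
bottle [788.5 -39.3   3.7] 5.166859071052714 [('wr', array([216.8, 449.9]), 0.43), ('si', array([276.8, 203.7]), 0.65), ('sc', array([359.4, 326.5]), 0.64)]
```

View pics/end.png

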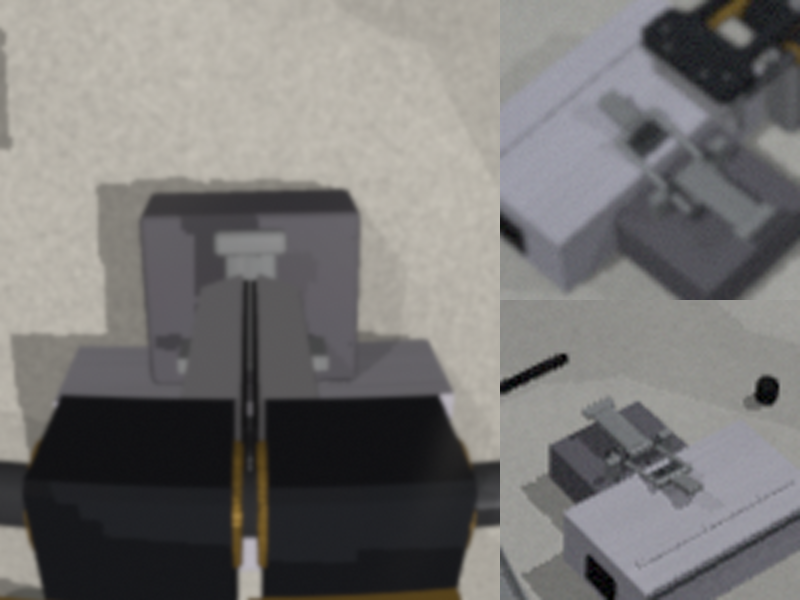

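Emit:
{"method": "jog_arm", "body": {"steps": [[[1,0,-0.012,0.03,0,0,0],[1,0,-0.025,0.062,0,0,0],[1,0,-0.037,0.094,0,0,0],[1,0,-0.05,0.126,0,0,0],[1,0,-0.06,0.155,0,0,0]]]}}

```text
clock: 89.62
tool_pos: [578.4, 58.1, 215.7]
eef_rot: [-145.8, 90.0, -144.6]
wrist_force: [-1.3, -0.3, 0.5]
opening: 0.003
```

Emit:
{"method": "jog_arm", "body": {"steps": [[[1,0,0,0,0,0,0],[1,0,0,0,0,0,0],[1,0,0,0,0,0,0],[1,0,0,0,0,0,0],[1,0,0,0,0,0,0]]]}}

```text
clock: 90.03
tool_pos: [576.1, 60.0, 216.6]
eef_rot: [-49.4, 90.0, -48.1]
wrist_force: [-0.1, -0.3, 0.3]
opening: 0.003
```

```bash
cat > chk.py <<'E'
from lib import *
import pickle,sys
s=telemetry.read_state();tp=tool(s);W=read_camera('wrist');cv2.imwrite(f'pics/{sys.argv[1]}.png',W[:,:,::-1]);print(tp[0])
o={}
for k in('keeper','bar','tab','lever_tip','loop_pivot','latch_pivot'):
    h=models.tip_of('wrist',k)[:1]
    if h: o[k]=ray('wrist',h[0]['uv'],tp);print(k,np.array(h[0]['uv']),round(float(h[0]['conf']),2))
pickle.dump(o,open(sys.argv[1]+'.pkl','wb'))
if len(sys.argv)>2:
    q=pickle.load(open(sys.argv[2]+'.pkl','rb'))
    for k in o:
        if k in q: print(k,*tri([o[k],q[k]]))
E
python3 chk.py v1
```

```text
[576.1  60.  216.6]
keeper [392.2 219.1] 0.6
bar [392.1 221.5] 0.66
tab [394.1 247.5] 0.73
lever_tip [388.5  91.4] 0.74
latch_pivot [393.7 162. ] 0.72
```

Emit:
{"method": "jog_arm", "body": {"steps": [[[1,0,0.03,0,0,0,0],[1,0,0.06,0,0,0,0],[1,0,0.09,0,0,0,0],[1,0,0.12,0,0,0,0],[1,0,0.13,0,0,0,0]]]}}

```text
clock: 90.8
tool_pos: [572.7, 194.2, 216.6]
eef_rot: [89.0, 89.9, 90.5]
wrist_force: [0.9, 0.9, 0.5]
opening: 0.007
```

Emit:
{"method": "jog_arm", "body": {"steps": [[[1,0,0,0,0,0,0],[1,0,0,0,0,0,0],[1,0,0,0,0,0,0],[1,0,0,0,0,0,0],[1,0,0,0,0,0,0]]]}}

```text
clock: 91.22
tool_pos: [574.1, 188.3, 216.2]
eef_rot: [-92.4, 90.0, -91.2]
wrist_force: [0.0, 0.4, -0.3]
opening: 0.008
```

```bash
python3 chk.py v2 v1; python3 - <<'E'
import cv2
g=cv2.cvtColor(cv2.imread('pics/v2.png'),cv2.COLOR_BGR2GRAY)
import pickle
E
```

```text
[574.1 188.3 216.2]
keeper [248.7 218.5] 0.65
bar [251.8 217.9] 0.82
tab [250.5 244. ] 0.79
loop_pivot [250.2 134.9] 0.79
latch_pivot [248.3 161.5] 0.82
keeper [564.4 120.9  76. ] 0.007492903000397318
bar [566.8 122.3  68.9] 1.360746283434211
tab [587.5 123.1  82.8] 1.2797188286941004
latch_pivot [513.8 120.3  70.7] 0.045527264765073475
```

```bash
python3 -c "
from workcell import ticket,telemetry
print(telemetry.read_state()['wrist_force']);print(ticket.close_job())"
```

```text
[-0.5153105   0.49547716  0.20282165]
the job is handed in; nothing more can be done
None
```

The job is handed in at about 91 s of the 210 s. The three grey tins were weighed together and are now standing in the case, which is shut and latched. I left the blue look-alike alone.

- **Weighing:** I slid the counterpoise in several steps, with the tip positions at both beam stops as the reference for level. After I let go, the tip rested within about 0.3 px of the computed level point, roughly 0.002 rad. I did not get a precise direct comparison with the black mark itself, because its edges were unclear in the image.
- **Latch:** The last views put the lid shut and the lever flat, with its tip about 70 mm above the bench. The loop's bar is at the keeper, at 69 mm against the keeper's 76 mm and so below the horn tip. The position estimates scatter by a few mm, and one earlier weak reading put the bar at 81 mm. I did not test the lock by pulling on it.
- **Force:** Pressing the lever home briefly drove it onto its flat stop with the closed fingers. The wrist force reached 105 N in the readings, below the 120 N limit; I backed off at once.
- **Disturbances:** One tin had been knocked about 25 mm before I reached it, so I located it again before gripping. I saw no grip slip.
- **Bystanders:** The beaker and the bottle were located where they started, at bench level.

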